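Set up the tin coder and scan in the batch

ROBOT

A 6-joint arm with a two-finger parallel gripper is mounted at the origin on the work surface. World frame = base frame: x ahead of the robot, y to its left, z up, the work surface at z = 0. Lengths are in m, angles in degrees, forces in N, time in s.
With the tool pointing down it reaches from about 0.375 to 0.9 m from the base axis. Payload 3.1 kg.
Tool frame: the origin (TCP) lies midway between the tips of the shut fingers; the grasp point (between the pads) lies 19 mm behind it; z points along the fingers, y is the direction in which the jaws open and shut (so a half turn about z gives the same grasp; the last joint's range is limited). The gripper opens to 87 mm and grips with 3 to 60 N. Pads are 19 mm wide; open, the fingers measure 117 mm over their backs; the gripper's body (75 mm by 190 mm) begins 51 mm behind the grasp point.
Start: joints at [-75.659, 30.224, 82.088, -0, 67.689, -10.227], TCP at [0.26, -0.568, 0.223] pointing down, gripper open.
Joint ranges: [-176.69, 176.69], [-43.24, 126.21], [12.49, 139.97], [-82, 262], [0, 151.66], [-163.58, 163.58]. Speed limits (degrees/s): [159.86, 159.86, 180, 180, 180, 180].

INTERFACE

Orientations are given as a 3x3 rotation matrix whose columns are the frame's x, y, z axes.
In Python, from rig import bot gives the robot as it stands.
- The arm moves only by the tool carry_out, never from a script. Its arguments are lists of equal length, an entry for each row: "grip": the gripper's target within -1 to 1 (fully open at 1, half-way at 0, shut at -1); "slide": the shift along the tool's x, y, z in mm, a list of three; "twist": the turn, a rotation vector about the tool's x, y, z in rad, a list of three. In form: {"grip": [grip, ...], "slide": [[dx, dy, dz], ...], "twist": [[wx, wy, wz], ...]}. A call has 1 to 12 rows; each row shifts and turns the pose as measured when the row begins, along the tool's axes as they then stand; what a row does not reach is not made up. A row lasts 1/10 s, in which the tool goes at most 50 mm and 8.59 degrees, less where a joint would pass 70% of its speed; a pose out of reach is approached as far as the arm can. A call is refused whole if a number of a shift passes 50 or a number of a turn 0.15, either way. A call with a gripper value outside its range is refused whole. The fingers move at their own pace and stop on an object; the grip force is fixed at half the most. Time passes only in rows, so rows that do not move let the fingers close. It gives the time, the measured TCP pose, the force and the opening at its end, in the units of the state.
- bot.read_state(): the state, without advancing time (a new reading comes with each control period).
- bot.capture(name): name is "scene" or "side" or "wrist"; returns a dict with "color" (400x640x3 uint8, red, green, blue), "depth" (400x640 float32, m along the optical axis (not along the pixel's ray), 0 where there is no reading), "fx", "fy", "cx", "cy" (pixels), "k1" (the pictures are not rectified: a ray, as slopes to the right and down, at radius r is drawn at 1 + k1 r^2 times it, then the intrinsics apply), "position" and "rotation" of the camera in the world; the wrist camera has in their place "T_tool_cam" (4x4, takes a point from camera to tool coordinates, whose origin is the TCP and whose axes are the flange's). Camera axes: x right, y up, looking along -z (the intrinsics and any distortion apply to the point x, -y, -z); pixel columns grow to the right and rows downward; lengths in m; the calibration is good to about 2 mm. A picture is of the moment at which its call begins: read the wrist's pose just before it.
- bot.hand_in(): hands the job in, once; it reports no verdict.
The state is a dict: "time_s": time; "joint_positions": joint angles; "qvel": joint speeds; "tau": joint torques, N m; "position": TCP position; "tcp_rot": TCP orientation; "force": force on the tool from outside, world axes, zero at the start; "moment": the same for the moment, N m; "opening": opening from 0.0 (shut) to 1.0 (fully open).
Only numpy, scipy, OpenCV 4.12 (cv2) and the standard library are available. Lean on these libraries where they do the work, as an engineer would, in place of code of your own. Each camera call takes 0.05 s, during which the arm holds its last target.

TASK

Get the tin coder ready for this batch: stand all the small sample tins (not the big one) upright on the belt between the two rails, and crank the handwheel until the pointer of the adjustable rail stands on the set mark of its scale (the long black line), so that the rail lines the tins up along the fixed one. Then take the barcode scanner from its stand, hold it about 10 cm from the label on top of the carton, tipped well down so that it looks at the middle of the label, keep it steady for a good second, and put it back upright in its stand. Leave the big tin and the jar where they are.

Things in the scene. Friction and masses are not known exactly. Their poses are not given: they have to be found in the camera images.
- lane (a point): Point on the conveyor's belt (75 mm above the table), midway along the two rails, 24.5 mm from the inner face of the fixed rail. x along the belt, away from the robot; y across, from the fixed rail (at y = -24.5 mm) to the adjustable one; z up. Rails: steel bars, tops 20 mm above the belt, x = -145 to 145 mm. The coder head hangs over the belt beyond x = 215 mm. Conveyor fixed.
- guide (a joint): Travel (m) of the adjustable rail towards the fixed rail: 0 = lane 100 mm wide, growing as the lane narrows (width = 0.100 - value; small tins are 48 mm across). On the set mark it reads 0.049 (lane 51 mm). It starts at 0 to 0.025. Moved by the handwheel only.
- pointer (a point): The brass needle (its middle) that rides with the adjustable rail, over the scale plate at the near end of the conveyor's handwheel side. Same axes as lane.
- set_mark (a point): The set mark: the one long black line right across the aluminium scale plate, with a small black triangle, among short 5 mm ticks. Same axes as lane. The pointer starts 24 to 49 mm on its +y side and moves in -y as the rail is wound in; it is on the mark when both have the same y.
- wheel_axis (a point): Point on the handwheel's axis, level with the grip point of the crank handle, 90 mm above the table; same axes as lane. The wheel (100 mm across) stands upright on the conveyor's +y side, its axis along y; its outer face is 46 mm from this point, towards the conveyor.
- wheel (a joint): Angle (rad) of the handwheel, several turns. Growing = clockwise seen from the handle's side = the rail winds in, 6 mm a turn; turned back, the rail opens. It stays where it is left. At 0 (and each 2 pi) the handle is at the top; a quarter turn on, on the -x side of the axis. Takes about 2 N at the handle.
- crank (a point): Grip point of the black crank handle, 32 mm from its free end: a cylinder 20 mm across that turns easily on its pin, 80 mm long, sticking out of the handwheel along y, 38 mm from the wheel's axis. It can be pinched firmly from above and led round in a circle without turning the hand.
- tin1_mid (a point): Middle (33 mm above the base) of a small sample tin: upright steel cylinder with paper band, 48 mm across, 66 mm high, about 0.1 kg. One of three to five alike; some may be absent. z is its axis.
- tin2_mid (a point): Middle (33 mm above the base) of a small sample tin: upright steel cylinder with paper band, 48 mm across, 66 mm high, about 0.1 kg. One of three to five alike; some may be absent. z is its axis.
- tin3_mid (a point): Middle (33 mm above the base) of a small sample tin: upright steel cylinder with paper band, 48 mm across, 66 mm high, about 0.1 kg. One of three to five alike; some may be absent. z is its axis.
- tin4_mid (a point): Middle (33 mm above the base) of a small sample tin: upright steel cylinder with paper band, 48 mm across, 66 mm high, about 0.1 kg. One of three to five alike; some may be absent. z is its axis.
- tin5_mid (a point): Middle (33 mm above the base) of a small sample tin: upright steel cylinder with paper band, 48 mm across, 66 mm high, about 0.1 kg. One of three to five alike; some may be absent. z is its axis.
- bigtin_mid (a point): Middle of a larger coffee tin of the same make, 72 mm across and 95 mm high: stays where it is.
- jar_mid (a point): Middle (50 mm up) of a glass jar 60 mm across, about 100 mm high: stays where it is.
- scanner_head (a point): Grip point inside the head of the grey pistol-shaped barcode scanner, above its handle, 94 mm over the foot. Head: box 86 mm long (x -51 to 35 mm), 42 mm wide (y), 36 mm high; its window at the -x end looks along -x. The handle (34 x 30 mm in x, y) goes straight down (-z) to a flat foot. About 0.18 kg.
- scanner_eye: The scanner's window, 54 mm from scanner_head along -x, same axes: it looks along its -x.
- scanner_foot (a point): Centre of the flat foot of the scanner's handle.
- stand_cup (a point): Middle of the floor of the cup of the scanner's black desk stand, 8 mm above the table. Cup: 48 mm (x) by 42 mm (y) inside, rim 38 mm above the table. The scanner's handle stands loosely in it, foot flat on the floor, at first with axes as the stand's. Fixed.
- label (a point): Centre of the white barcode label (52 x 74 mm) on top of the small shipping carton (110 x 130 x 60 mm, about 0.7 kg); z is up out of the label, 61 mm above the table; x along the 110 mm side.

How it is judged:
By the outcome, as a careful person would: the job done as asked, in the order asked, and still so for the second after the job is handed in, with the robot touching nothing.
Of tin1, tin2, tin3, tin4, tin5 only 3 to 5 are there at a start; the rules pass over those that are not, and their reading is None.
At some moment in a run one of tin1, tin2, tin3, tin4, tin5, carton may be knocked a few centimetres aside while the robot is not near it.
It also fails if it takes over 210 s, if anything falls off the work surface, if the arm or the gripper's body presses on something with over 40 N, if the wrist force passes 120 N, or if a joint passes its speed limit or range.

## Working session

There is one attempt and no reset: what is moved stays moved. The work goes in short steps, Python scripts to look and compute and a tool call to move; the robot and the scene stay as the last step left them, time stands still between calls to the robot, and variables do not carry over. Pictures are saved under pics/ and viewed, and the job is handed in when it is done.

Besides the shell and the picture viewer there is one more tool, called after "Request:" as name(argument=value, ...) on one line, values as JSON. carry_out: Moves the arm, as the interface text tells. Its arguments: {"type":"object","properties":{"grip":{"type":"array"},"slide":{"type":"array"},"twist":{"type":"array"}},"required":["grip","slide","twist"]}

```bash
ls; mkdir -p pics; cat > h.py <<'E'
import numpy as np, cv2
from rig import bot
def save(name,fn,crop=None,scale=1):
    c=bot.capture(name); im=c['color']
    np.savez('pics/'+fn+'.npz',**{k:v for k,v in c.items()})
    show(im,fn,crop,scale); return c
def show(im,fn,crop=None,scale=1):
    if crop: im=im[crop[1]:crop[3],crop[0]:crop[2]]
    im=cv2.resize(im,None,fx=scale,fy=scale,interpolation=cv2.INTER_CUBIC)
    cv2.imwrite('pics/'+fn+'.png',im[...,::-1])
def load(fn): return dict(np.load('pics/'+fn+'.npz'))
E
python3 - <<'E'
from h import *
s=bot.read_state(); print(s)
for n in ['scene','side','wrist']:
    c=save(n,n+'0'); print(n,{k:(v if k not in('color','depth') else v.shape) for k,v in c.items()})
E
```

```text
pics
{'time_s': 0.0, 'joint_positions': array([-7.56584528e+01,  3.02777778e+01,  8.21577641e+01, -3.44567137e-05,
        6.76892750e+01, -1.02263654e+01]), 'qvel': array([ 0.02395446, -0.04553841,  0.0121076 , -0.00729063, -0.02420677,
       -0.03215134]), 'tau': array([-1.00592245e-04, -4.40035272e+01, -1.76595658e+01,  6.33235043e-02,
        5.81945095e-02, -1.64368016e-04]), 'position': array([ 0.25970535, -0.56766749,  0.22157674]), 'tcp_rot': array([[ 9.09469106e-01,  4.15771156e-01, -5.40148022e-04],
       [ 4.15771328e-01, -9.09466739e-01,  2.11043712e-03],
       [ 3.86212222e-04, -2.14395542e-03, -9.99997627e-01]]), 'force': array([-0.15407871, -0.7267208 , -0.68701872]), 'moment': array([-0.037666  , -0.02680448,  0.02055036]), 'opening': 1.0018413561305837}
scene {'color': (400, 640, 3), 'depth': (400, 640), 'fx': 371.2742006563261, 'fy': 371.2742006563261, 'cx': 317.8904671371644, 'cy': 204.25439273170653, 'k1': 0.02516941909705929, 'position': array([ 0.9413708 , -0.43070287,  0.92195867]), 'rotation': array([[ 0.67034036, -0.61191276,  0.41976968],
       [ 0.74204
[... 318 characters left out ...]
, 'rotation': array([[-0.99119389,  0.07860394, -0.10656498],
       [-0.13202595, -0.5247054 ,  0.84098358],
       [ 0.01018941,  0.84764713,  0.53046255]])}
wrist {'color': (400, 640, 3), 'depth': (400, 640), 'fx': 293.21837497544936, 'fy': 293.21837497544936, 'cx': 320.08559351212824, 'cy': 200.18153834407693, 'k1': -0.026990722117721803, 'T_tool_cam': array([[ 6.22613588e-04,  9.63653807e-01,  2.67153427e-01,
         7.30379923e-02],
       [ 9.99999379e-01, -8.46863877e-04,  7.24192087e-04,
         2.48591207e-04],
       [ 9.24113048e-04,  2.67152810e-01, -9.63653736e-01,
        -1.61174810e-01],
       [ 0.00000000e+00,  0.00000000e+00,  0.00000000e+00,
         1.00000000e+00]])}
```

View pics/scene0.png

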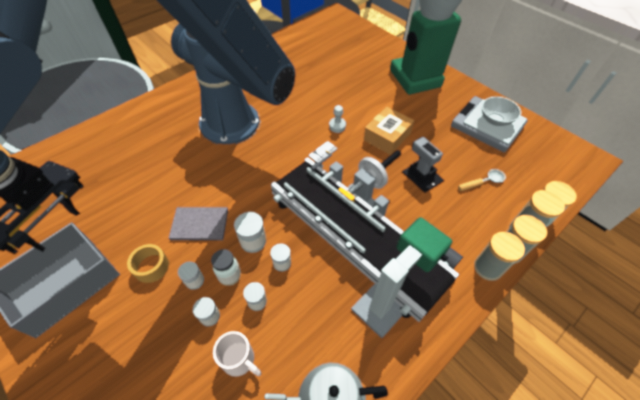

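View pics/side0.png

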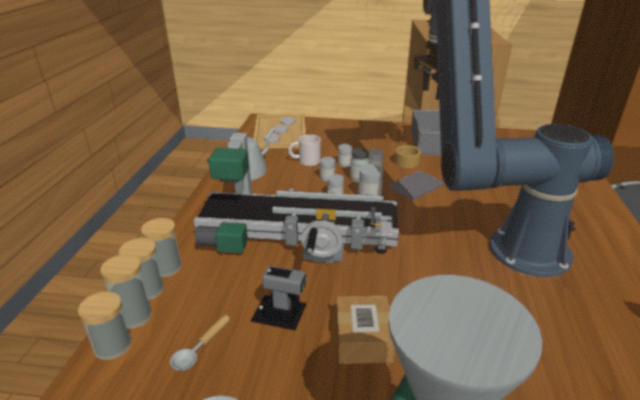

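View pics/wrist0.png

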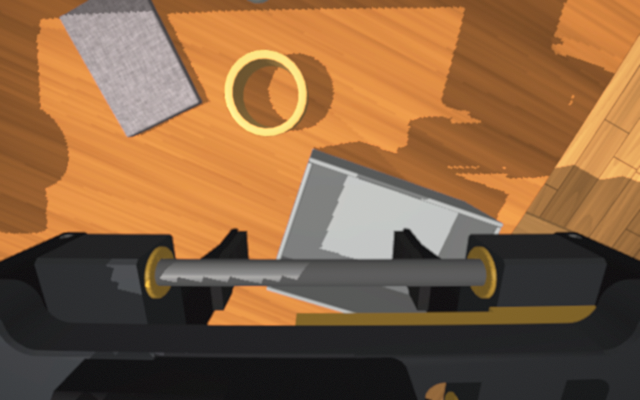

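```bash
python3 - <<'E'
from h import *
c=load('scene0')
show(c['color'],'s0a',(120,190,320,390),4) if 0 else show(c['color'],'s0a',(140,190,320,340),4)
show(c['color'],'s0b',(260,90,460,240),4)
E
```

```text
(no output)
```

View pics/s0a.png

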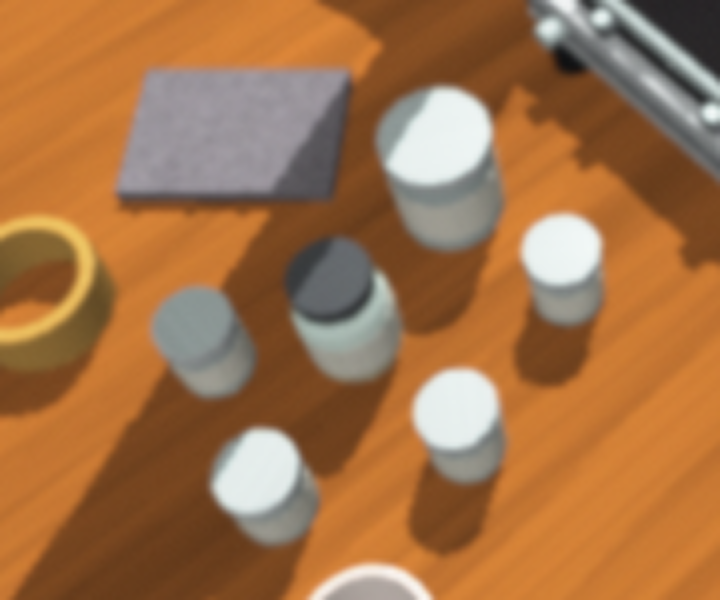

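View pics/s0b.png

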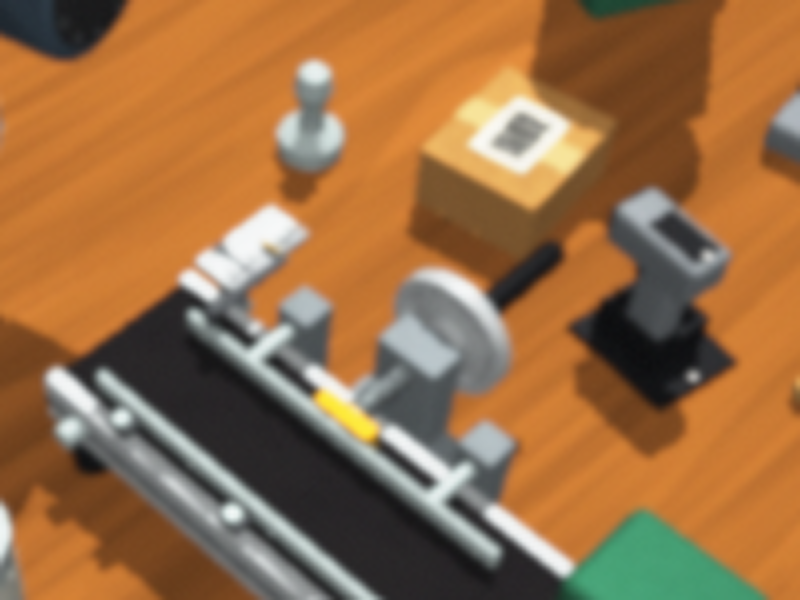

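```bash
cat >> h.py <<'E'
def campose(c,st=None):
    if 'position' in c: return c['rotation'],c['position']
    T=np.eye(4); T[:3,:3]=st['tcp_rot']; T[:3,3]=st['position']; T=T@c['T_tool_cam']; return T[:3,:3],T[:3,3]
def ray(c,u,v,st=None):
    R,p=campose(c,st)
    d=np.array([(u-c['cx'])/c['fx'],(v-c['cy'])/c['fy']]); s=d.copy()
    for _ in range(20): s=d/(1+c['k1']*(s@s))
    return p,R@np.array([s[0],-s[1],-1.])
def onz(c,u,v,z,st=None):
    p,r=ray(c,u,v,st); return p+r*(z-p[2])/r[2]
def dep(c,u,v,st=None):
    p,r=ray(c,u,v,st); return p+r*c['depth'][int(round(v)),int(round(u))]
def proj(c,P,st=None):
    R,p=campose(c,st); q=R.T@(np.asarray(P)-p); s=np.array([q[0],-q[1]])/-q[2]
    s=s*(1+c['k1']*(s@s)); return s*c['fx']+[c['cx'],c['cy']]
def cloud(c,st=None):
    v,u=np.mgrid[0:400,0:640]; d=np.stack([(u-c['cx'])/c['fx'],(v-c['cy'])/c['fy']],-1); s=d.copy()
    for _ in range(20): s=d/(1+c['k1']*(s**2).sum(-1,keepdims=True))
    R,p=campose(c,st); q=np.concatenate([s[...,:1],-s[...,1:],-np.ones(s[...,:1].shape)],-1)*c['depth'][...,None]
    P=q@R.T+p; P[c['depth']==0]=np.nan; return P
np.set_printoptions(precision=4,suppress=True)
E
python3 - <<'E'
from h import *
c=load('scene0')
f=lambda u,v,o:(u/4+o[0],v/4+o[1])
a=(140,190);b=(260,90)
for n,u,v,o,z in [('A',197,318,a,.066),('B',258,470,a,.066),('C',456,410,a,.066),('D',562,248,a,.066),('big',435,135,a,.095),('jar',330,278,a,.1),
 ('label',519,134,b,.061),('scantop',675,235,b,.12),('handle tip',552,252,b,.09),('railnear',190,315,b,.095),('railfar',495,560,b,.095),('fixnear',100,375,b,.095),('fixfar',370,598,b,.095),('scale',265,235,b,.1),('beltnear',180,295,b,.075)]:
    p=f(u,v,o); print(n,p,onz(c,*p,z),dep(c,*p))
# top-down height map
for nm in ['scene0','side0']:
    P=cloud(load(nm)); 
    for lo,hi in [(.06,.07)]:
        pass
E
```

```text
A (189.25, 269.5) [ 0.4372 -0.4032  0.066 ] [ 0.4377 -0.4032  0.0669]
B (204.5, 307.5) [ 0.5452 -0.4272  0.066 ] [ 0.5455 -0.4272  0.0666]
C (254.0, 292.5) [ 0.5933 -0.3198  0.066 ] [ 0.5924 -0.3195  0.0638]
D (280.5, 252.0) [ 0.5512 -0.2046  0.066 ] [ 0.5514 -0.2047  0.0664]
big (248.75, 223.75) [ 0.4449 -0.2221  0.095 ] [ 0.444  -0.2218  0.0935]
jar (222.5, 259.5) [ 0.4882 -0.331   0.1   ] [ 0.4884 -0.331   0.1004]
label (389.75, 123.5) [0.4206 0.3633 0.061 ] [0.4206 0.3632 0.061 ]
scantop (428.75, 148.75) [0.6029 0.3142 0.12  ] [0.6034 0.3131 0.1212]
handle tip (398.0, 153.0) [0.5394 0.2599 0.09  ] [0.5591 0.226  0.1309]
railnear (307.5, 168.75) [0.4069 0.0146 0.095 ] [0.4053 0.0159 0.0925]
railfar (383.75, 230.0) [0.6933 0.0255 0.095 ] [0.6871 0.0369 0.0743]
fixnear (285.0, 183.75) [ 0.4059 -0.0686  0.095 ] [ 0.4065 -0.069   0.096 ]
fixfar (352.5, 239.5) [ 0.6592 -0.0543  0.095 ] [ 0.6587 -0.0538  0.0938]
scale (326.25, 148.75) [0.3891 0.105  0.1   ] [0.3943 0.1    0.1077]
beltnear (305.0, 163.75) [0.3743 0.0326 0.075 ] [0.3743 0.0327 0.0749]
```

```bash
cat >> h.py <<'E'
from scipy.spatial.transform import Rotation as Ro
def Rdown(yaw): # tool x at yaw deg, z down
    a=np.radians(yaw); return np.array([[np.cos(a),np.sin(a),0],[np.sin(a),-np.cos(a),0],[0,0,-1.]])
def plan(ways,grip,step=45,rstep=.13,dec=0):
    """ways: list of (pos,R)"""
    s=bot.read_state(); p=s['position'];R=s['tcp_rot']; rows=[]
    for tp,tR in ways:
        tp=np.asarray(tp); rv=Ro.from_matrix(R.T@tR).as_rotvec()
        n=max(1,int(np.ceil(max(np.linalg.norm(tp-p)*1000/step,np.linalg.norm(rv)/rstep))))
        for i in range(n):
            Rc=R@Ro.from_rotvec(rv*i/n).as_matrix()
            rows.append((np.round(Rc.T@(tp-p)*1000/n,dec).tolist(),np.round(rv/n,3).tolist()))
        p,R=tp,tR
    print(len(rows),'rows from',s['position'],'t',s['time_s'],'op',s['opening'])
    for k in range(0,len(rows),12):
        r=rows[k:k+12]
        f=lambda l:'['+','.join('%g'%(x+0.) for x in l)+']'
        print('slide [%s]'%','.join(f(x[0]) for x in r)); print('twist [%s]'%','.join(f(x[1]) for x in r)); print('n',len(r))
E
python3 -c "
from h import *
plan([((.5,-.05,.42),Rdown(2))],1)"
```

```text
14 rows from [ 0.2597 -0.5679  0.2218] t 0.15 op 1.000335915848624
slide [[31,-27,-14],[30,-27,-14],[29,-28,-14],[29,-29,-14],[28,-30,-14],[27,-31,-14],[26,-31,-14],[25,-32,-14],[24,-33,-14],[23,-33,-14],[22,-34,-14],[21,-35,-14]]
twist [[0,0,0.028],[0,0,0.028],[0,0,0.028],[0,0,0.028],[0,0,0.028],[0,0,0.028],[0,0,0.028],[0,0,0.028],[0,0,0.028],[0,0,0.028],[0,0,0.028],[0,0,0.028]]
n 12
slide [[20,-35,-14],[19,-36,-14]]
twist [[0,0,0.028],[0,0,0.028]]
n 2
```

Request:
carry_out(grip=[1,1,1,1,1,1,1,1,1,1,1,1], slide=[[31,-27,-14],[30,-27,-14],[29,-28,-14],[29,-29,-14],[28,-30,-14],[27,-31,-14],[26,-31,-14],[25,-32,-14],[24,-33,-14],[23,-33,-14],[22,-34,-14],[21,-35,-14]], twist=[[0,0,0.028],[0,0,0.028],[0,0,0.028],[0,0,0.028],[0,0,0.028],[0,0,0.028],[0,0,0.028],[0,0,0.028],[0,0,0.028],[0,0,0.028],[0,0,0.028],[0,0,0.028]])

```text
time_s: 1.35
position: [0.4704, -0.113, 0.3917]
tcp_rot: [[0.998, 0.067, -0.005], [0.067, -0.998, 0.009], [-0.004, -0.01, -1.0]]
force: [0.1, 0.1, 0.5]
opening: 0.996
```

```bash
python3 -c "
from h import *
plan([((.5,-.05,.42),Rdown(2))],1)"
```

```text
2 rows from [ 0.4704 -0.113   0.3917] t 1.35 op 0.9962150516310494
slide [[17,-31,-14],[16,-31,-14]]
twist [[-0.005,0.002,0.016],[-0.005,0.002,0.016]]
n 2
```

Request:
carry_out(grip=[1,1,1,1], slide=[[17,-31,-14],[16,-31,-14],[0,0,0],[0,0,0]], twist=[[-0.005,0.002,0.016],[-0.005,0.002,0.016],[0,0,0],[0,0,0]])

```text
time_s: 1.75
position: [0.5018, -0.0417, 0.4224]
tcp_rot: [[0.999, 0.042, 0.003], [0.042, -0.999, -0.0], [0.003, 0.0, -1.0]]
force: [-0.3, -0.2, -0.1]
opening: 1.002
```

```bash
cat >> h.py <<'E'
def wsave(fn,crop=None,scale=1):
    st=bot.read_state(); c=bot.capture('wrist'); np.savez('pics/'+fn+'.npz',st_p=st['position'],st_R=st['tcp_rot'],**c)
    show(c['color'],fn,crop,scale); return c,st
def wload(fn):
    c=load(fn); return c,{'position':c['st_p'],'tcp_rot':c['st_R']}
E
python3 -c "
from h import *
c,st=wsave('w1'); print(st['position'],st['tcp_rot'],st['time_s'])"
```

```text
[ 0.5018 -0.0417  0.4224] [[ 0.9991  0.042   0.0031]
 [ 0.0421 -0.9991 -0.0003]
 [ 0.0031  0.0004 -1.    ]] 1.75
```

View pics/w1.png

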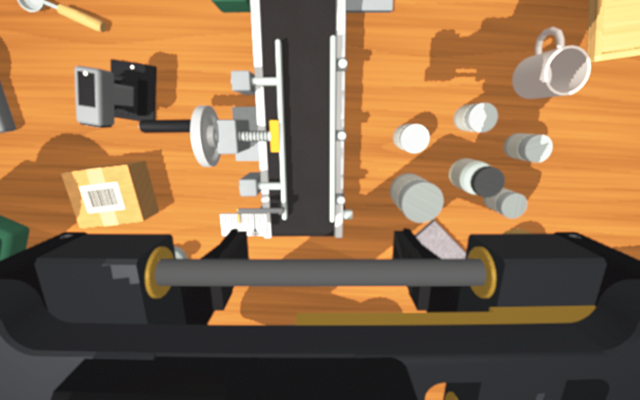

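```bash
python3 -c "
from h import *
c,st=wload('w1'); show(c['color'],'w1a',(200,30,360,240),3.8/1.4); show(c['color'],'w1a',(205,25,365,245),2.7)
show(c['color'],'w1s',(210,195,310,245),7)
show(c['color'],'w1b',(385,90,565,225),4.4)
show(c['color'],'w1c',(55,50,215,230),3.3)
"
```

```text
(no output)
```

View pics/w1a.png

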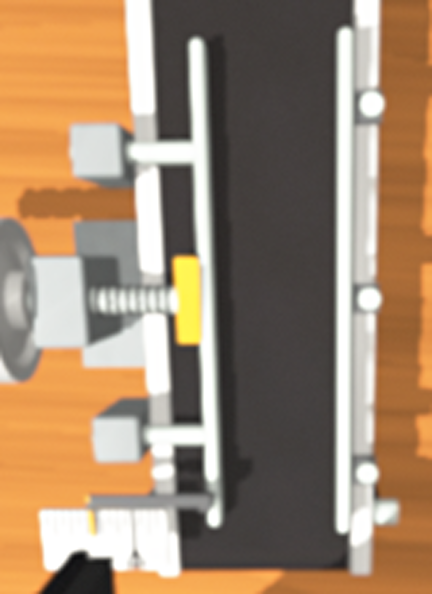

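View pics/w1s.png

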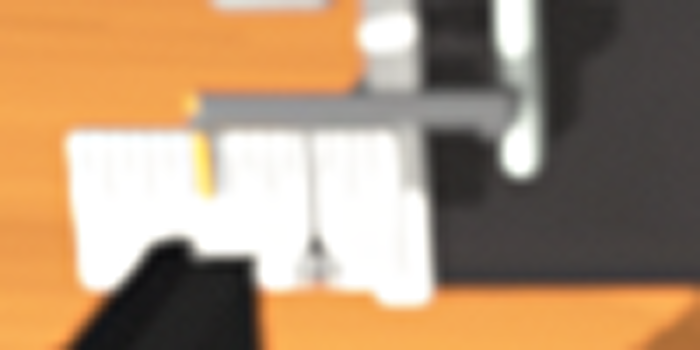

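View pics/w1b.png

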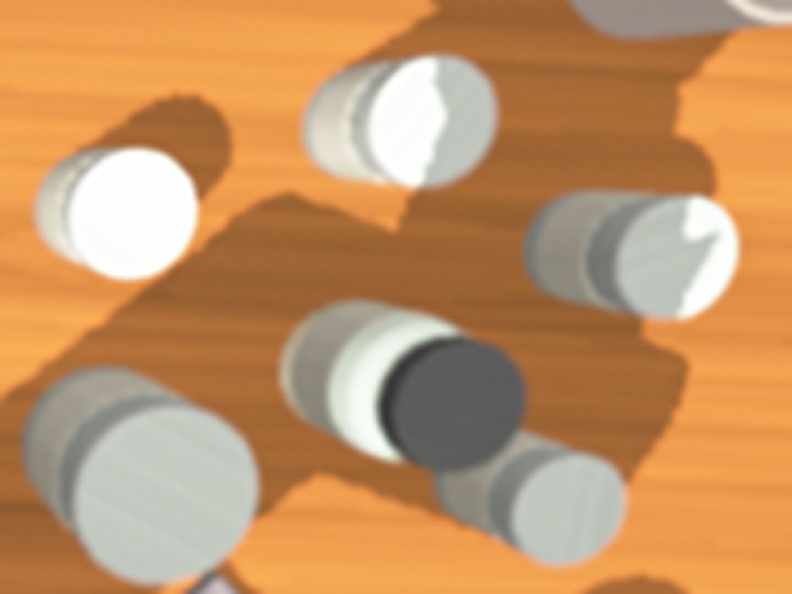

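View pics/w1c.png

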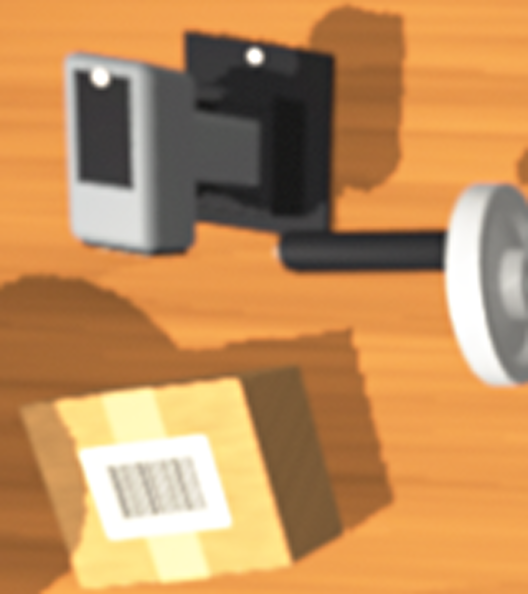

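```bash
python3 -c "
from h import *
c,st=wload('w1')
f=lambda u,v:(u/2.7+205,v/2.7+25)
for n,u,v in [('adjnear',215,520),('adjfar',197,45),('fixnear',343,525),('fixfar',346,33)]:
    p=f(u,v); print(n,p,onz(c,*p,.095,st),dep(c,*p,st))
P=cloud(c,st)
for v in [200,170,150,120,90,60,45]:
    r=P[v,255:355]; 
    m=r[:,2]>.085
    print(v,[(255+i,*np.round(r[i],3)) for i in range(100) if m[i] and .085<r[i,2]<.1][:40:3])
"
```

```text
adjnear (284.6296296296296, 217.59259259259258) [0.406  0.0166 0.095 ] [0.4056 0.0168 0.0938]
adjfar (277.96296296296293, 41.666666666666664) [0.6867 0.0302 0.095 ] [0.6872 0.0304 0.0932]
fixnear (332.037037037037, 219.44444444444443) [ 0.4062 -0.0668  0.095 ] [ 0.4062 -0.0668  0.0952]
fixfar (333.14814814814815, 37.22222222222222) [ 0.6963 -0.0531  0.095 ] [ 0.697  -0.0532  0.0925]
200 [(282, np.float64(0.437), np.float64(0.022), np.float64(0.092)), (285, np.float64(0.438), np.float64(0.017), np.float64(0.093)), (332, np.float64(0.442), np.float64(-0.065), np.float64(0.096)), (335, np.float64(0.439), np.float64(-0.071), np.float64(0.085)), (338, np.float64(0.441), np.float64(-0.075), np.float64(0.092)), (341, np.float64(0.442), np.float64(-0.081), np.float64(0.093)), (344, np.float64(0.441), np.float64(-0.086), np.float64(0.091))]
170 [(281, np.float64(0.49), np.float64(0.024), np.float64(0.094)), (284, np.float64(0.49), np.float64(0.019), np.float64(0.092)), (332, np.float64(0.493), np.float64(-0.062), np.float64(0.093)), (335, np.float64(0.493), np.float64(-0.067), np.float64(0.09
[... 935 characters left out ...]
t64(0.661), np.float64(0.033), np.float64(0.092)), (279, np.float64(0.661), np.float64(0.028), np.float64(0.095)), (331, np.float64(0.665), np.float64(-0.052), np.float64(0.093)), (334, np.float64(0.665), np.float64(-0.056), np.float64(0.094)), (337, np.float64(0.666), np.float64(-0.061), np.float64(0.088)), (341, np.float64(0.665), np.float64(-0.067), np.float64(0.093)), (344, np.float64(0.666), np.float64(-0.072), np.float64(0.091))]
45 [(276, np.float64(0.682), np.float64(0.033), np.float64(0.093)), (279, np.float64(0.682), np.float64(0.029), np.float64(0.093)), (331, np.float64(0.686), np.float64(-0.05), np.float64(0.093)), (334, np.float64(0.686), np.float64(-0.055), np.float64(0.092))]
```

```bash
python3 -c "
from h import *
c,st=wload('w1')
f=lambda u,v:(u/4.4+385,v/4.4+90)
for n,u,v,z in [('D',132,213,.066),('C',432,121,.066),('B',676,257,.066),('A',568,508,.066),('jar',453,404,.1),('big',167,494,.095)]:
    p=f(u,v); print(n,p,onz(c,*p,z,st),dep(c,*p,st))
g=lambda u,v:(u/3.3+55,v/3.3+50)
for n,u,v,z in [('label',157,487,.061),('l1',81,450,.061),('l2',206,434,.061),('l3',231,524,.061),('l4',106,542,.061),('k1',20,408,.06),('k2',240,378,.06),('k3',292,562,.06),('k4',82,587,.06)
 ,('h1',68,57,.12),('h2',190,75,.12),('h3',150,250,.12),('h4',75,243,.12),('h5',138,70,.12),('crTip',285,250,.128),('crRoot',445,250,.128),('st1',187,33,.0),('st2',333,57,.0),('st3',330,235,.0)]:
    p=g(u,v); print(n,np.round(p,1),onz(c,*p,z,st),dep(c,*p,st))
"
```

```text
D (415.0, 138.4090909090909) [ 0.5507 -0.2046  0.066 ] [ 0.5506 -0.205   0.0647]
C (483.1818181818182, 117.5) [ 0.5914 -0.318   0.066 ] [ 0.5915 -0.3185  0.065 ]
B (538.6363636363636, 148.4090909090909) [ 0.5442 -0.4278  0.066 ] [ 0.5441 -0.4289  0.0646]
A (514.0909090909091, 205.45454545454544) [ 0.4377 -0.406   0.066 ] [ 0.4378 -0.4058  0.0663]
jar (487.95454545454544, 181.8181818181818) [ 0.4862 -0.3274  0.1   ] [ 0.4859 -0.3286  0.0979]
big (422.95454545454544, 202.27272727272725) [ 0.4443 -0.223   0.095 ] [ 0.4439 -0.2235  0.0937]
label [102.6 197.6] [0.4187 0.3627 0.061 ] [0.4185 0.3633 0.0602]
l1 [ 79.5 186.4] [0.4386 0.4036 0.061 ] [0.4381 0.4052 0.0592]
l2 [117.4 181.5] [0.4507 0.3298 0.061 ] [0.4501 0.3317 0.0583]
l3 [125.  208.8] [0.3985 0.3225 0.061 ] [0.3977 0.3241 0.0587]
l4 [ 87.1 214.2] [0.3843 0.3983 0.061 ] [0.3832 0.4008 0.058 ]
k1 [ 61.1 173.6] [0.4612 0.4358 0.06  ] [0.461  0.4367 0.0591]
k2 [127.7 164.5] [0.4829 0.3069 0.06  ] [0.4821 0.3098 0.0557]
k3 [143.5 220.3] [0.3766 0.2903 0.06  ] [0.3755 0.2921 0.0571]
k4 [ 79.8 227.9] [0.3552 0.4187 0.06  ] [ 0.3299  0.4714 -0.0004]
h1 [75.6 67.3] [0.6372 0.3295 0.12  ] [0.6377 0.332  0.1168]
h2 [112.6  72.7] [0.631  0.2737 0.12  ] [0.6348 0.2948 0.0885]
h3 [100.5 125.8] [0.5528 0.3033 0.12  ] [0.5526 0.3077 0.114 ]
h4 [ 77.7 123.6] [0.5549 0.3395 0.12  ] [ 0.5498  0.4381 -0.0009]
h5 [96.8 71.2] [0.6325 0.2976 0.12  ] [0.6326 0.2984 0.1189]
crTip [141.4 125.8] [0.5553 0.2333 0.128 ] [0.5555 0.2307 0.1324]
crRoot [189.8 125.8] [0.558  0.1585 0.128 ] [0.5581 0.1572 0.131 ]
st1 [111.7  60. ] [0.6678 0.3534 0.    ] [0.6669 0.3495 0.0058]
st2 [155.9  67.3] [0.6575 0.2708 0.    ] [0.657  0.269  0.0033]
st3 [155.  121.2] [0.5595 0.2818 0.    ] [0.5628 0.2105 0.1298]
```

```bash
python3 -c "
from h import *
plan([((.551,-.2047,.15),Rdown(2.7)),((.551,-.2047,.08),Rdown(2.7))],1)"
```

```text
10 rows from [ 0.5018 -0.0418  0.4225] t 1.8 op 1.0026155679954358
slide [[5,21,34],[5,21,34],[5,21,34],[5,21,34],[5,21,34],[5,21,34],[5,21,34],[5,21,34],[0,0,35],[0,0,35]]
twist [[0,0,-0.001],[0,0,-0.001],[0,0,-0.001],[0,0,-0.001],[0,0,-0.001],[0,0,-0.001],[0,0,-0.001],[0,0,-0.001],[0,0,0],[0,0,0]]
n 10
```

Request:
carry_out(grip=[1,1,1,1,1,1,1,1,1,1,1], slide=[[5,21,34],[5,21,34],[5,21,34],[5,21,34],[5,21,34],[5,21,34],[5,21,34],[5,21,34],[0,0,30],[0,0,30],[0,0,10]], twist=[[0,0,0],[0,0,0],[0,0,0],[0,0,-0.006],[0,0,0],[0,0,0],[0,0,0],[0,0,0],[0,0,0],[0,0,0],[0,0,0]])

```text
time_s: 2.9
position: [0.5417, -0.2308, 0.0656]
tcp_rot: [[1.0, 0.025, 0.0], [0.025, -1.0, 0.001], [0.0, -0.001, -1.0]]
force: [-5.8, 8.0, 61.8]
opening: 1.002
```

```bash
python3 -c "
from h import *
c,st=wsave('w2'); plan([((.551,-.2047,.038),Rdown(2.7))],1)"
```

```text
1 rows from [ 0.5422 -0.2308  0.0667] t 2.95 op 0.9966468176825157
slide [[9,-26,29]]
twist [[-0.001,-0.001,-0.022]]
n 1
```

View pics/w2.png

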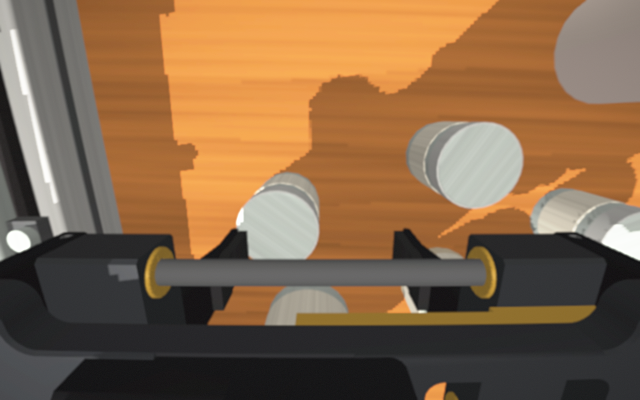

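Request:
carry_out(grip=[1,1,1], slide=[[0,0,-20],[0,0,-10],[0,0,0]], twist=[[0,0,0],[0,0,0],[0,0,0]])

```text
time_s: 3.25
position: [0.54, -0.2332, 0.0974]
tcp_rot: [[1.0, 0.021, -0.001], [0.021, -1.0, 0.002], [-0.001, -0.002, -1.0]]
force: [0.2, 1.1, -0.4]
opening: 1.003
```

```bash
python3 -c "
from h import *
c,st=wsave('w3',(200,120,600,280),2); print(st['force']);plan([((.551,-.2047,.1),Rdown(2.7))],1)"
```

```text
[ 0.179   1.0536 -0.3573]
1 rows from [ 0.5399 -0.2331  0.097 ] t 3.3 op 0.9956328789243972
slide [[12,-28,-3]]
twist [[-0.003,0.001,-0.026]]
n 1
```

View pics/w3.png

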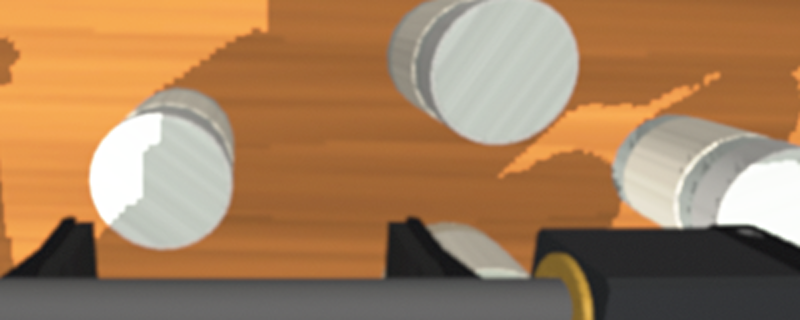

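```bash
python3 -c "
from h import *
c,st=wload('w3'); print(onz(c,281,210,.066,st),dep(c,281,210,st))"
```

```text
[ 0.552  -0.2061  0.066 ] [ 0.5515 -0.2058  0.0644]
```

Request:
carry_out(grip=[1,1,1], slide=[[6,-14,-2],[6,-14,-1],[0,0,0]], twist=[[-0.001,0,-0.013],[-0.001,0,-0.013],[0,0,0]])

```text
time_s: 3.6
position: [0.5514, -0.2024, 0.1002]
tcp_rot: [[0.999, 0.048, -0.001], [0.048, -0.999, 0.001], [-0.001, -0.001, -1.0]]
force: [0.2, -0.1, 0.8]
opening: 1.001
```

```bash
python3 -c "
from h import *
plan([((.551,-.2047,.1),Rdown(2.7))],1)"
```

```text
1 rows from [ 0.5514 -0.2024  0.1002] t 3.6 op 1.000998108818383
slide [[-1,2,0]]
twist [[-0.001,0.001,0.001]]
n 1
```

Request:
carry_out(grip=[1,1,1,1,1,-1,-1,-1,-1,-1], slide=[[0,3,10],[0,0,20],[0,0,20],[0,0,10],[0,0,0],[0,0,0],[0,0,0],[0,0,0],[0,0,0],[0,0,0]], twist=[[0,0,0],[0,0,0],[0,0,0],[0,0,0],[0,0,0],[0,0,0],[0,0,0],[0,0,0],[0,0,0],[0,0,0]])

```text
time_s: 4.6
position: [0.5533, -0.2048, 0.0375]
tcp_rot: [[0.999, 0.053, 0.001], [0.053, -0.999, -0.001], [0.001, 0.001, -1.0]]
force: [0.7, 0.2, 0.8]
opening: 0.634
```

```bash
cat >> h.py <<'E'
L0=np.array([.5497,-.0325,.075]); yawL=2.7; a_=np.radians(yawL); RL=np.array([[np.cos(a_),-np.sin(a_),0],[np.sin(a_),np.cos(a_),0],[0,0,1.]])
def lane(x,y,z): return L0+RL@np.array([x,y,z])/1000
E
python3 -c "
from h import *
s=bot.read_state(); z=s['position'][2]; print(z)
p=s['position'];up=p+[0,0,.125]
plan([(up,Rdown(2.7)),(lane(82,4,120),Rdown(2.7)),(lane(82,4,z*1000+12),Rdown(2.7))],-1)"
```

```text
0.037487429470665315
10 rows from [ 0.5533 -0.2048  0.0375] t 4.6 op 0.6336636258870086
slide [[0,0,-42],[0,0,-42],[0,0,-42],[17,-35,-7],[17,-35,-7],[17,-35,-7],[17,-35,-7],[17,-35,-7],[0,0,35],[0,0,35]]
twist [[0,0,0.002],[0,0,0.002],[0,0,0.002],[0,0,0],[0,0,0],[0,0,0],[0,0,0],[0,0,0],[0,0,0],[0,0,0]]
n 10
```

Request:
carry_out(grip=[-1,-1,-1,-1,-1,-1], slide=[[0,0,0],[0,0,0],[0,0,0],[0,0,-20],[0,0,-40],[0,0,-40]], twist=[[0,0,0],[0,0,0],[0,0,0],[0,0,0],[0,0,0],[0,0,0]])

```text
time_s: 5.2
position: [0.5487, -0.2022, 0.1338]
tcp_rot: [[0.999, 0.052, -0.013], [0.052, -0.999, 0.007], [-0.013, -0.008, -1.0]]
force: [1.0, -0.2, 0.0]
opening: 0.544
```

```bash
python3 -c "
from h import *
plan([(lane(82,4,115),Rdown(2.7))],-1)"
```

```text
5 rows from [ 0.5487 -0.2022  0.1338] t 5.2 op 0.5436353711759656
slide [[18,-35,-11],[18,-35,-11],[18,-35,-11],[18,-35,-11],[18,-35,-11]]
twist [[-0.002,0.003,0.001],[-0.002,0.003,0.001],[-0.002,0.003,0.001],[-0.002,0.003,0.001],[-0.002,0.003,0.001]]
n 5
```

Request:
carry_out(grip=[-1,-1,-1,-1,-1,-1,-1,-1], slide=[[5,-10,-35],[18,-35,-18],[18,-35,0],[18,-35,0],[18,-35,0],[12,-22,0],[0,0,0],[0,0,0]], twist=[[0,0.01,0],[-0.005,0,0],[0,0,0],[0,0,0],[0,0,0],[0,0,0],[0,0,0],[0,0,0]])

```text
time_s: 6.0
position: [0.6345, -0.0223, 0.1961]
tcp_rot: [[0.999, 0.049, 0.01], [0.049, -0.999, -0.003], [0.01, 0.004, -1.0]]
force: [-0.0, -0.2, -1.0]
opening: 0.547
```

```bash
python3 -c "
from h import *
plan([(lane(82,4,60),Rdown(2.7)),(lane(82,4,39.5),Rdown(2.7))],-1,step=30,dec=1)
c,st=wsave('w4',(160,0,480,300),2)
save('scene','s4',(260,120,460,260),4)"
```

```text
4 rows from [ 0.6345 -0.0223  0.1961] t 6.0 op 0.5466780583552201
slide [[-1.3,0.7,20.4],[-1.2,0.7,20.4],[-1.1,0.7,20.4],[0,0,20.5]]
twist [[0.001,-0.003,0.001],[0.001,-0.003,0.001],[0.001,-0.003,0.001],[0,0,0]]
n 4
```

View pics/w4.png

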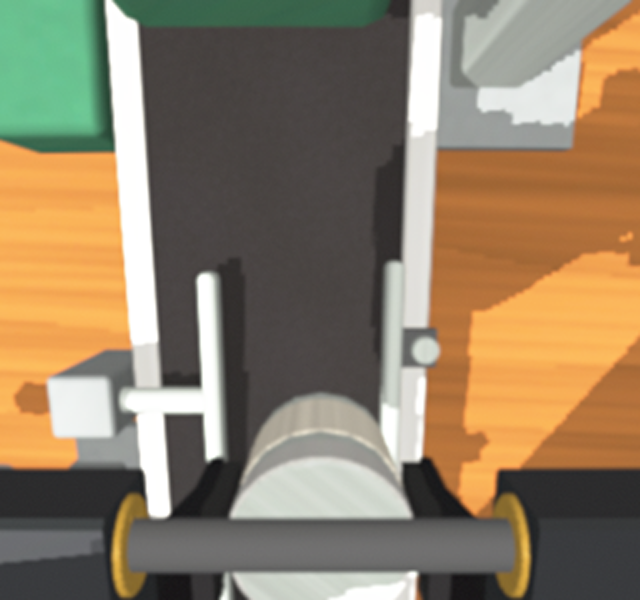

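View pics/s4.png

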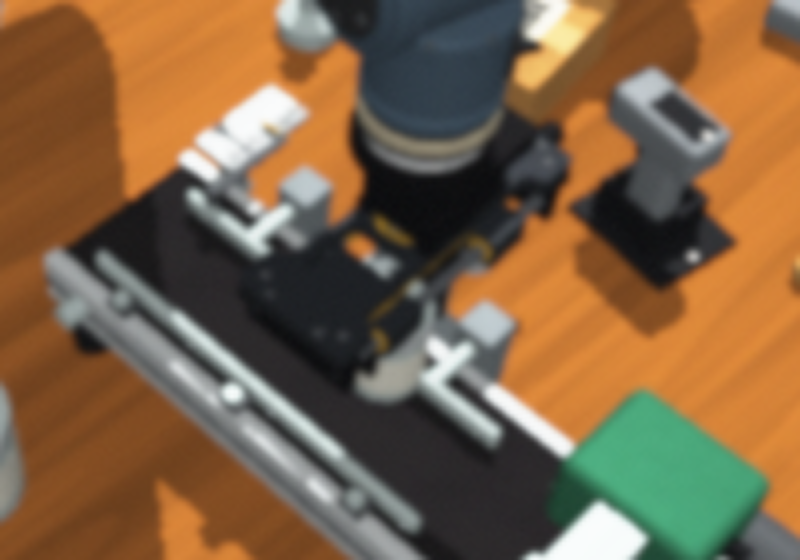

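```bash
python3 -c "
from h import *
c,st=wload('w4')
for u,v in [(394,266),(390,395),(208,276),(216,440)]:
    p=onz(c,u/2+160,v/2,.095,st); print(p, RL.T@(p-L0)*1000, RL.T@(dep(c,u/2+160,v/2,st)-L0)*1000)"
```

```text
[ 0.6983 -0.0519  0.095 ] [147.5396 -26.3807  20.    ] [147.5229 -26.4403  19.5279]
[ 0.64   -0.0548  0.095 ] [ 89.1496 -26.5501  20.    ] [ 88.391  -26.924   17.0512]
[0.69   0.0295 0.095 ] [143.0384  55.319   20.    ] [142.9294  55.7031  17.9183]
[0.614  0.0256 0.095 ] [66.9984 55.0113 20.    ] [66.8344 55.0993 19.5198]
```

Request:
carry_out(grip=[-1,-1,-1,-1,-1,-1], slide=[[-1,1,20],[-1,0,20],[-1,1,20],[0,0,12],[0,0,5],[0,0,0]], twist=[[0.001,-0.005,0.001],[0.001,-0.005,0.001],[0.001,0,0],[0,0,0],[0,0,0],[0,0,0]])

```text
time_s: 6.7
position: [0.6369, -0.0296, 0.1303]
tcp_rot: [[0.999, 0.032, 0.018], [0.032, -0.999, 0.005], [0.018, -0.004, -1.0]]
force: [-0.3, -1.1, -1.9]
opening: 0.552
```

```bash
python3 -c "
from h import *
plan([(lane(82,4,38.5),Rdown(2.7))],-1,step=30,dec=1)"
```

```text
1 rows from [ 0.6369 -0.0296  0.1303] t 6.7 op 0.552477667061046
slide [[-5.6,-5.1,16.7]]
twist [[-0.004,-0.018,-0.016]]
n 1
```

Request:
carry_out(grip=[-1,-1,-1,-1], slide=[[-3,-3,7],[-2,-2,5],[0,0,0],[0,0,0]], twist=[[-0.002,-0.009,-0.008],[-0.002,-0.009,-0.008],[0,0,0],[0,0,0]])

```text
time_s: 7.1
position: [0.6385, -0.0313, 0.1303]
tcp_rot: [[0.999, 0.044, 0.019], [0.044, -0.999, -0.008], [0.019, 0.009, -1.0]]
force: [0.4, 0.4, -1.2]
opening: 0.55
```

```bash
python3 -c "
from h import *
plan([(lane(82,4,38.5),Rdown(2.7))],-1,step=30,dec=1)"
```

```text
1 rows from [ 0.6385 -0.0313  0.1303] t 7.1 op 0.5502588987170529
slide [[-7.1,-7.1,16.6]]
twist [[0.009,-0.019,-0.003]]
n 1
```

Request:
carry_out(grip=[-1,-1], slide=[[-7,-7,8],[0,0,0]], twist=[[0.009,-0.019,-0.003],[0,0,0]])

```text
time_s: 7.3
position: [0.6379, -0.0299, 0.1278]
tcp_rot: [[0.999, 0.048, 0.016], [0.048, -0.999, -0.01], [0.016, 0.01, -1.0]]
force: [-0.3, 0.7, -0.7]
opening: 0.557
```

```bash
python3 -c "
from h import *
print(bot.read_state())
plan([(lane(82,4,38.5),Rdown(2.7))],-1,step=30,dec=1)
c,st=wsave('w5')
save('scene','s5',(260,120,460,260),4)
save('side','d5',(250,140,450,290),4)"
```

```text
{'time_s': 7.3, 'joint_positions': array([-12.5295,  37.3425,  85.5307,  -0.411 ,  56.1075,  74.9305]), 'qvel': array([-1.0664, -0.7057, -1.2749, -1.6729, -1.5108, -0.1677]), 'tau': array([ -0.3231, -48.2608, -16.1206,  -0.1094,  -0.2632,   0.0016]), 'position': array([ 0.6379, -0.0299,  0.1278]), 'tcp_rot': array([[ 0.9987,  0.0482,  0.0161],
       [ 0.0483, -0.9988, -0.0097],
       [ 0.0156,  0.0104, -0.9998]]), 'force': array([-0.3086,  0.7177, -0.6502]), 'moment': array([0.0913, 0.0471, 0.0262]), 'opening': 0.5565986082652263}
1 rows from [ 0.6379 -0.0299  0.1278] t 7.3 op 0.5565986082652263
slide [[-6.4,-5.7,14.2]]
twist [[0.01,-0.016,0.001]]
n 1
```

View pics/w5.png

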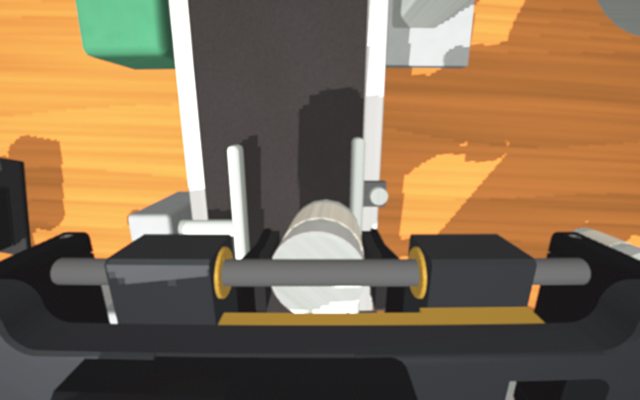

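View pics/s5.png

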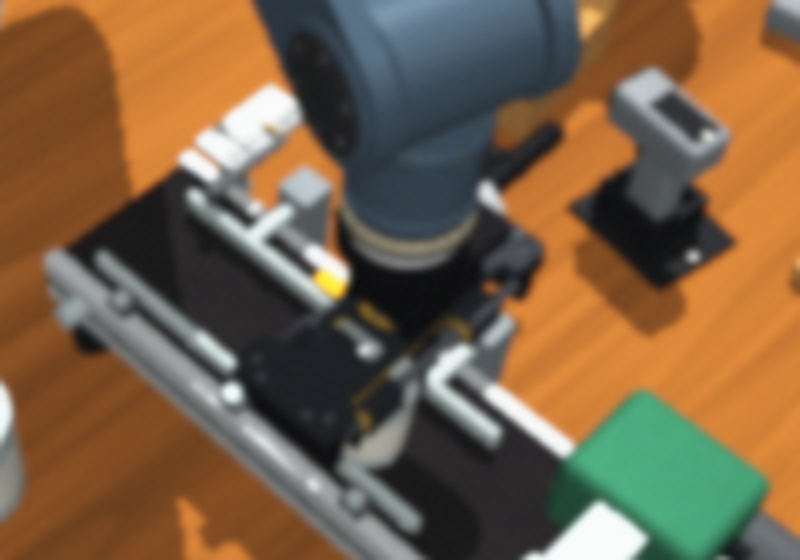

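View pics/d5.png

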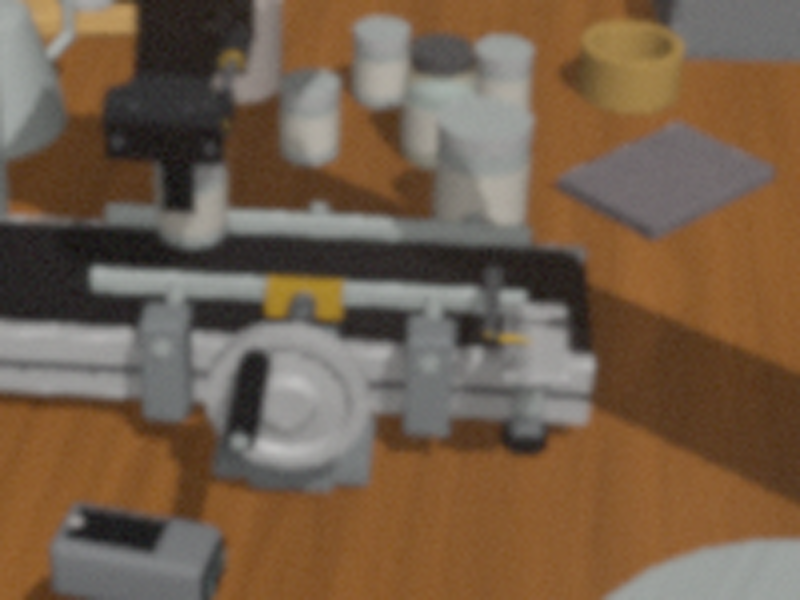

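Request:
carry_out(grip=[-1,-1,-1,-1], slide=[[0,0,-12],[-4,-7,0],[0,0,0],[0,0,0]], twist=[[0,0,0],[0.009,-0.015,0],[0,0,0],[0,0,0]])

```text
time_s: 7.85
position: [0.629, -0.0216, 0.1354]
tcp_rot: [[0.999, 0.047, -0.011], [0.047, -0.999, 0.003], [-0.011, -0.003, -1.0]]
force: [0.6, 0.3, -1.5]
opening: 0.561
```

```bash
cat >> h.py <<'E'
def where(): 
    s=bot.read_state(); print('lane',RL.T@(s['position']-L0)*1000,'rotvec to ideal(tool)',Ro.from_matrix(s['tcp_rot'].T@Rdown(yawL)).as_rotvec(),'F',s['force'],'op',s['opening'],'t',s['time_s'])
E
python3 -c "
from h import *
where()
plan([(lane(82,4,38.5),Rdown(2.7))],-1,step=30,dec=1)"
```

```text
lane [79.761   7.1609 60.4297] rotvec to ideal(tool) [-0.0033  0.0111 -0.    ] F [ 0.6044  0.2696 -1.5076] op 0.5608225577644746 t 7.85
1 rows from [ 0.629  -0.0216  0.1354] t 7.85 op 0.5608225577644746
slide [[2.5,3.2,21.9]]
twist [[-0.003,0.011,0]]
n 1
```

Request:
carry_out(grip=[-1,-1,-1,-1], slide=[[1,2,6],[0,0,6],[0,0,6],[0,0,0]], twist=[[-0.003,0.011,0],[0,0,0],[0,0,0],[0,0,0]])

```text
time_s: 8.25
position: [0.6282, -0.023, 0.1136]
tcp_rot: [[0.999, 0.047, -0.004], [0.047, -0.999, 0.001], [-0.004, -0.001, -1.0]]
force: [-1.1, -0.2, -0.9]
opening: 0.557
```

```bash
python3 -c "
from h import *
where()"
```

```text
lane [78.8762  5.8051 38.5639] rotvec to ideal(tool) [-0.0015  0.004   0.0002] F [-1.1046 -0.2126 -0.8516] op 0.5572112998648185 t 8.25
```

Request:
carry_out(grip=[1,1,1,1,1,1,1,1,1,1], slide=[[0,0,0],[0,0,0],[0,0,0],[0,0,0],[0,0,-20],[0,0,-40],[0,0,-30],[0,0,-20],[0,0,0],[0,0,0]], twist=[[0,0,0],[0,0,0],[0,0,0],[0,0,0],[0,0,0],[0,0,0],[0,0,0],[0,0,0],[0,0,0],[0,0,0]])

```text
time_s: 9.25
position: [0.6294, -0.0233, 0.2283]
tcp_rot: [[0.999, 0.047, -0.002], [0.047, -0.999, 0.001], [-0.002, -0.001, -1.0]]
force: [0.1, 0.1, 0.3]
opening: 0.994
```

```bash
python3 -c "
from h import *
where()
c,st=wsave('w6')
save('scene','s6',(260,120,460,260),4)
plan([((.5914,-.3183,.14),Rdown(2.7))],1)"
```

```text
lane [ 80.0047   5.4037 153.3029] rotvec to ideal(tool) [-0.0011  0.002   0.    ] F [0.1301 0.1089 0.3394] op 0.9940811832612035 t 9.25
7 rows from [ 0.6292 -0.0233  0.2275] t 9.35 op 1.00162560585732
slide [[-7,42,12],[-7,42,12],[-7,42,12],[-7,42,12],[-7,42,12],[-7,42,12],[-7,42,12]]
twist [[0,0,0],[0,0,0],[0,0,0],[0,0,0],[0,0,0],[0,0,0],[0,0,0]]
n 7
```

View pics/w6.png

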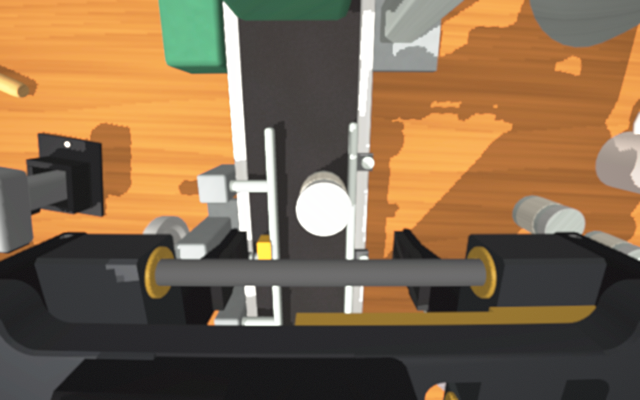

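View pics/s6.png

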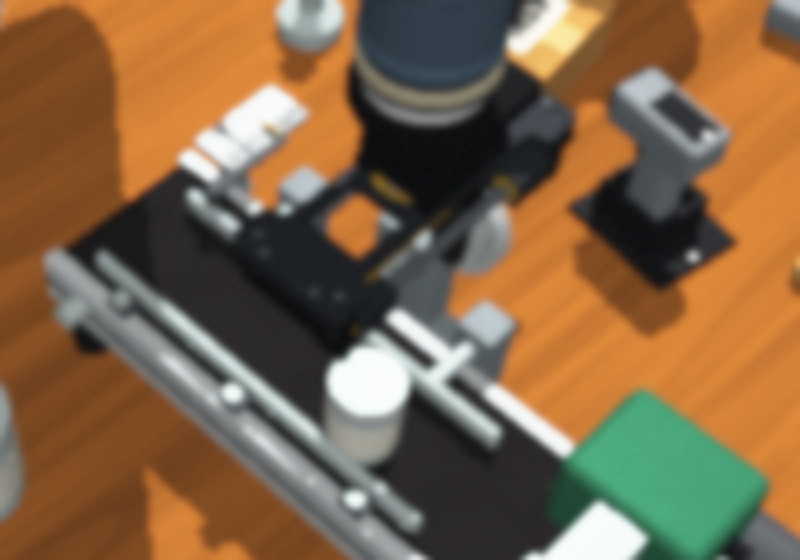

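Request:
carry_out(grip=[1,1,1,1,1,1,1,1,1,1], slide=[[-4,20,0],[-7,42,0],[-7,42,10],[-7,42,15],[-7,42,20],[-7,42,20],[-6,35,15],[-4,20,5],[0,0,0],[0,0,0]], twist=[[0,0,0],[0,0,0],[0,0,0],[0,0,0],[0,0,0],[0,0,0],[0,0,0],[0,0,0],[0,0,0],[0,0,0]])

```text
time_s: 10.35
position: [0.5847, -0.3145, 0.1204]
tcp_rot: [[0.998, 0.05, -0.026], [0.05, -0.999, 0.017], [-0.025, -0.018, -1.0]]
force: [0.0, -0.5, -0.2]
opening: 1.002
```

```bash
python3 -c "
from h import *
where()
c,st=wsave('w7'); plan([((.5914,-.3183,.1),Rdown(2.7))],1,dec=1)"
```

```text
lane [  21.6581 -283.3323   45.3838] rotvec to ideal(tool) [-0.0183  0.0248  0.003 ] F [ 0.0057 -0.5274 -0.1647] op 1.0017914354318629 t 10.35
1 rows from [ 0.5847 -0.3143  0.1205] t 10.4 op 0.9943415058996808
slide [[7,4.7,20.2]]
twist [[-0.018,0.025,0.004]]
n 1
```

View pics/w7.png

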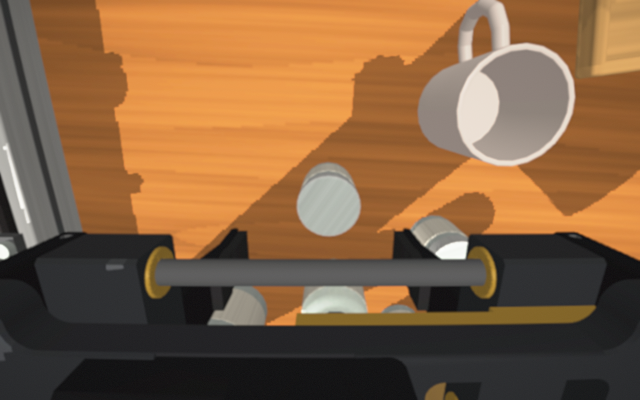

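```bash
python3 -c "
from h import *
c,st=wload('w7'); p=onz(c,329,200,.066,st); print(p,dep(c,329,200,st))"
```

```text
[ 0.5972 -0.3198  0.066 ] [ 0.597  -0.3198  0.0654]
```

Request:
carry_out(grip=[1,1,1], slide=[[4,2,8],[3,2,8],[0,0,0]], twist=[[-0.01,0.013,0],[-0.008,0.012,0.004],[0,0,0]])

```text
time_s: 10.7
position: [0.593, -0.3127, 0.1047]
tcp_rot: [[0.999, 0.052, 0.001], [0.052, -0.999, 0.001], [0.001, -0.001, -1.0]]
force: [0.3, 1.1, 0.5]
opening: 1.001
```

```bash
python3 -c "
from h import *
where();plan([((.5914,-.3183,.038),Rdown(2.7))],1,dec=1)"
```

```text
lane [  30.0515 -281.9485   29.7004] rotvec to ideal(tool) [-0.0006 -0.0011  0.0046] F [0.2825 1.0958 0.4799] op 1.0007996529500505 t 10.7
2 rows from [ 0.593  -0.3127  0.1047] t 10.7 op 1.0007996529500505
slide [[-1,2.8,33.3],[-1,2.8,33.3]]
twist [[0,-0.001,0.002],[0,-0.001,0.002]]
n 2
```

Request:
carry_out(grip=[1,1,1,1,1,1,-1,-1,-1,-1,-1,-1], slide=[[0,4,5],[1,2,15],[0,0,20],[0,0,18],[0,0,6],[0,0,0],[0,0,0],[0,0,0],[0,0,0],[0,0,0],[0,0,0],[0,0,0]], twist=[[0,0,0],[0,0,0],[0,0,0],[0,0,0],[0,0,0],[0,0,0],[0,0,0],[0,0,0],[0,0,0],[0,0,0],[0,0,0],[0,0,0]])

```text
time_s: 11.9
position: [0.5988, -0.3175, 0.0419]
tcp_rot: [[0.998, 0.057, 0.008], [0.057, -0.998, -0.004], [0.008, 0.005, -1.0]]
force: [0.1, -0.3, -1.0]
opening: 0.543
```

Request:
carry_out(grip=[-1,-1,-1,-1,-1,-1,-1,-1], slide=[[0,0,0],[0,0,0],[0,0,-20],[0,0,-40],[0,0,-40],[0,0,-40],[0,0,-15],[0,0,0]], twist=[[0,0,0],[0,0,0],[0,0,0],[0,0,0],[0,0,0],[0,0,0],[0,0,0],[0,0,0]])

```text
time_s: 12.7
position: [0.5956, -0.3152, 0.1986]
tcp_rot: [[0.998, 0.057, 0.001], [0.057, -0.998, 0.002], [0.001, -0.002, -1.0]]
force: [0.4, 0.5, -0.8]
opening: 0.545
```

```bash
python3 -c "
from h import *
where();plan([(lane(27,5,120),Rdown(2.7))],1,dec=1)"
```

```text
lane [  32.5322 -284.5529  123.6166] rotvec to ideal(tool) [-0.0019 -0.0007  0.0098] F [ 0.3858  0.4989 -0.7952] op 0.5448385651296508 t 12.7
7 rows from [ 0.5956 -0.3152  0.1986] t 12.7 op 0.5448385651296508
slide [[-0.4,-41.4,0.6],[-0.4,-41.4,0.6],[-0.5,-41.4,0.6],[-0.6,-41.4,0.6],[-0.6,-41.4,0.6],[-0.7,-41.4,0.5],[-0.7,-41.4,0.5]]
twist [[0,0,0.001],[0,0,0.001],[0,0,0.001],[0,0,0.001],[0,0,0.001],[0,0,0.001],[0,0,0.001]]
n 7
```

Request:
carry_out(grip=[-1,-1,-1,-1,-1,-1,-1,-1,-1,-1], slide=[[0,-20,0],[0,-42,0],[0,-42,0],[-1,-42,0],[-1,-42,0],[-1,-42,0],[-1,-36,0],[0,-20,0],[0,0,0],[0,0,0]], twist=[[0,0,0.005],[0,0,0.005],[0,0,0],[0,0,0],[0,0,0],[0,0,0],[0,0,0],[0,0,0],[0,0,0],[0,0,0]])

```text
time_s: 13.7
position: [0.5624, -0.0074, 0.183]
tcp_rot: [[0.999, 0.045, -0.031], [0.045, -0.999, 0.016], [-0.031, -0.017, -0.999]]
force: [0.7, -1.1, -0.5]
opening: 0.549
```

```bash
python3 -c "
from h import *
where();plan([(lane(27,5,43),Rdown(2.7))],1,dec=1)"
```

```text
lane [ 13.9038  24.4864 108.0428] rotvec to ideal(tool) [-0.0172  0.0305 -0.0022] F [ 0.687  -1.1306 -0.5111] op 0.5485215270220214 t 13.7
2 rows from [ 0.5624 -0.0074  0.183 ] t 13.7 op 0.5485215270220214
slide [[7.6,10.3,32.1],[7.1,10,32.3]]
twist [[-0.009,0.015,-0.001],[-0.009,0.015,-0.001]]
n 2
```

Request:
carry_out(grip=[-1,-1,-1,-1,-1], slide=[[6,9,5],[6,9,5],[0,0,3],[0,0,0],[0,0,0]], twist=[[-0.009,0.015,0],[-0.008,0.015,0],[0,0,0],[0,0,0],[0,0,0]])

```text
time_s: 14.2
position: [0.5753, -0.0301, 0.166]
tcp_rot: [[0.999, 0.039, -0.001], [0.039, -0.999, -0.001], [-0.001, 0.001, -1.0]]
force: [-0.1, 0.4, -1.1]
opening: 0.542
```

```bash
python3 -c "
from h import *
where();plan([(lane(27,5,43),Rdown(2.7))],1,dec=1)"
```

```text
lane [25.6823  1.16   90.9708] rotvec to ideal(tool) [ 0.0013  0.0013 -0.0079] F [-0.1497  0.4426 -1.0939] op 0.5420740442535613 t 14.2
2 rows from [ 0.5753 -0.0301  0.166 ] t 14.2 op 0.5420740442535613
slide [[0.7,-2,24],[0.7,-1.9,24]]
twist [[0.001,0.001,-0.004],[0.001,0.001,-0.004]]
n 2
```

Request:
carry_out(grip=[-1,-1,-1,-1], slide=[[0,-4,8],[0,-1,8],[0,0,4],[0,0,0]], twist=[[0,0,-0.006],[0,0,0],[0,0,0],[0,0,0]])

```text
time_s: 14.6
position: [0.575, -0.0252, 0.1443]
tcp_rot: [[0.999, 0.045, -0.001], [0.045, -0.999, -0.001], [-0.001, 0.001, -1.0]]
force: [0.1, 0.4, -1.4]
opening: 0.544
```

```bash
python3 -c "
from h import *
where();plan([(lane(27,5,43),Rdown(2.7))],1,dec=1)"
```

```text
lane [25.6514  6.1373 69.3296] rotvec to ideal(tool) [ 0.0012  0.0012 -0.0023] F [ 0.0806  0.4155 -1.3876] op 0.5440682143967913 t 14.6
1 rows from [ 0.575  -0.0252  0.1443] t 14.6 op 0.5440682143967913
slide [[1.4,1.1,26.3]]
twist [[0.001,0.001,-0.002]]
n 1
```

Request:
carry_out(grip=[-1,-1,-1,-1,-1], slide=[[0,0,8],[0,0,8],[0,0,6],[0,0,0],[0,0,0]], twist=[[0,0,0],[0,0,0],[0,0,0],[0,0,0],[0,0,0]])

```text
time_s: 15.1
position: [0.5749, -0.0247, 0.12]
tcp_rot: [[0.999, 0.046, -0.002], [0.046, -0.999, -0.001], [-0.002, 0.001, -1.0]]
force: [-0.8, -0.5, -1.3]
opening: 0.547
```

```bash
python3 -c "
from h import *
where();plan([(lane(27,5,43),Rdown(2.7))],1,dec=1)"
```

```text
lane [25.5447  6.5587 44.9574] rotvec to ideal(tool) [ 0.001   0.0018 -0.0016] F [-0.7707 -0.529  -1.3114] op 0.5472633092208279 t 15.1
1 rows from [ 0.5749 -0.0247  0.12  ] t 15.1 op 0.5472633092208279
slide [[1.5,1.6,2]]
twist [[0.001,0.002,-0.002]]
n 1
```

Request:
carry_out(grip=[-1,-1,1,1,1,1,1,1,1,1,1], slide=[[0,1,2],[0,0,0],[0,0,0],[0,0,0],[0,0,0],[0,0,0],[0,0,-20],[0,0,-40],[0,0,-30],[0,0,-15],[0,0,0]], twist=[[0,0,0],[0,0,0],[0,0,0],[0,0,0],[0,0,0],[0,0,0],[0,0,0],[0,0,0],[0,0,0],[0,0,0],[0,0,0]])

```text
time_s: 16.2
position: [0.5757, -0.026, 0.2275]
tcp_rot: [[0.999, 0.045, -0.0], [0.045, -0.999, -0.001], [-0.0, 0.001, -1.0]]
force: [0.0, -0.2, 0.3]
opening: 0.995
```

```bash
python3 -c "
from h import *
where();wsave('w8')
plan([((.548,-.43,.16),Rdown(2.7))],1)"
```

```text
lane [ 26.3064   5.2826 152.5454] rotvec to ideal(tool) [ 0.0014  0.0003 -0.0018] F [ 0.0095 -0.1663  0.2647] op 0.9952760420934857 t 16.2
10 rows from [ 0.575  -0.0258  0.2264] t 16.25 op 0.9990737876950723
slide [[-5,40,7],[-5,40,7],[-5,40,7],[-5,40,7],[-5,40,7],[-5,40,7],[-5,40,7],[-5,40,7],[-5,40,7],[-5,40,7]]
twist [[0,0,0],[0,0,0],[0,0,0],[0,0,0],[0,0,0],[0,0,0],[0,0,0],[0,0,0],[0,0,0],[0,0,0]]
n 10
```

View pics/w8.png

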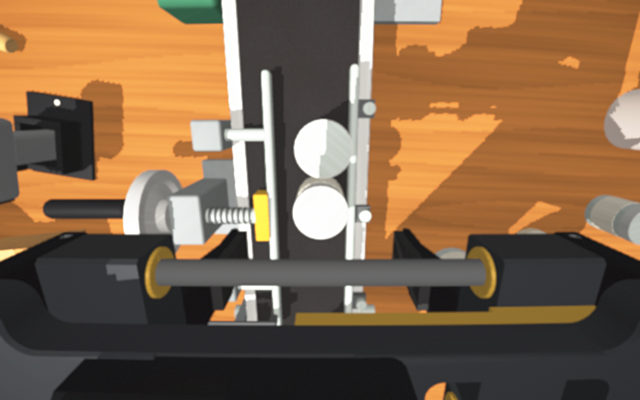

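Request:
carry_out(grip=[1,1,1,1,1,1,1,1,1,1,1,1], slide=[[-3,20,0],[-5,42,0],[-5,42,0],[-5,42,8],[-5,42,8],[-5,42,8],[-5,42,10],[-5,42,10],[-5,40,8],[-3,20,4],[0,6,0],[0,0,0]], twist=[[0,0,0],[0,0,0],[0,0,0],[0,0,0],[0,0,0],[0,0,0],[0,0,0],[0,0,0],[0,0,0],[0,0,0],[0,0,0],[0,0,0]])

```text
time_s: 17.45
position: [0.5374, -0.4136, 0.1477]
tcp_rot: [[0.999, 0.049, -0.024], [0.05, -0.999, 0.019], [-0.023, -0.02, -1.0]]
force: [-0.1, 0.3, -0.3]
opening: 1.002
```

```bash
python3 -c "
from h import *
where();wsave('w9')
plan([((.5445,-.4283,.1),Rdown(2.7))],1)"
```

```text
lane [ -30.2719 -380.0942   72.6989] rotvec to ideal(tool) [-0.0197  0.0231  0.0024] F [-0.1274  0.2981 -0.2531] op 1.001915025883921 t 17.45
2 rows from [ 0.5373 -0.4127  0.1477] t 17.5 op 1.004841175960444
slide [[4,8,24],[3,8,24]]
twist [[-0.01,0.012,0.002],[-0.01,0.012,0.002]]
n 2
```

View pics/w9.png

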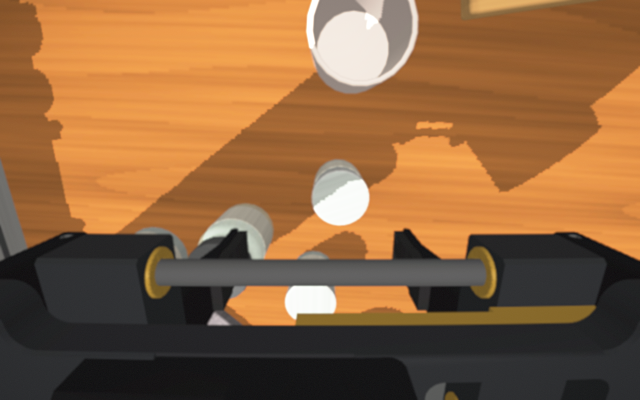

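```bash
python3 -c "
from h import *
c,st=wload('w9'); p=onz(c,341,196,.066,st); print(p,dep(c,341,196,st)); p=onz(c,310,302,.066,st); print(p,dep(c,310,302,st))"
```

```text
[ 0.5459 -0.4295  0.066 ] [ 0.5457 -0.4296  0.0652]
[ 0.4381 -0.4073  0.066 ] [ 0.4378 -0.4073  0.0656]
```

Request:
carry_out(grip=[1,1,1,1], slide=[[5,8,14],[4,8,14],[0,0,8],[0,0,0]], twist=[[-0.01,0.012,0.002],[-0.01,0.012,0],[0,0,0],[0,0,0]])

```text
time_s: 17.9
position: [0.5494, -0.4192, 0.1128]
tcp_rot: [[0.998, 0.056, 0.001], [0.056, -0.998, 0.003], [0.002, -0.003, -1.0]]
force: [0.1, 0.6, -0.5]
opening: 1.003
```

```bash
python3 -c "
from h import *
where();plan([((.546,-.4285,.042),Rdown(2.7))],1)"
```

```text
lane [ -18.4849 -386.2513   37.7581] rotvec to ideal(tool) [-0.0026 -0.0016  0.0092] F [ 0.1129  0.5509 -0.4593] op 1.0026785087014953 t 17.9
2 rows from [ 0.5494 -0.4192  0.1128] t 17.9 op 1.0026785087014953
slide [[-2,5,35],[-2,5,35]]
twist [[-0.001,-0.001,0.005],[-0.001,-0.001,0.005]]
n 2
```

Request:
carry_out(grip=[1,1,1,1,1,1,-1,-1,-1,-1,-1,-1], slide=[[-2,7,10],[-1,2,20],[0,0,20],[0,0,14],[0,0,4],[0,0,0],[0,0,0],[0,0,0],[0,0,0],[0,0,0],[0,0,0],[0,0,0]], twist=[[0,0,0.005],[0,0,0],[0,0,0],[0,0,0],[0,0,0],[0,0,0],[0,0,0],[0,0,0],[0,0,0],[0,0,0],[0,0,0],[0,0,0]])

```text
time_s: 19.1
position: [0.551, -0.4288, 0.049]
tcp_rot: [[0.998, 0.055, 0.009], [0.055, -0.998, -0.005], [0.008, 0.005, -1.0]]
force: [-0.3, -0.2, -1.4]
opening: 0.546
```

Request:
carry_out(grip=[-1,-1,-1,-1,-1,-1,-1,-1], slide=[[0,0,0],[0,0,0],[0,0,-20],[0,0,-40],[0,0,-40],[0,0,-40],[0,0,-15],[0,0,0]], twist=[[0,0,0],[0,0,0],[0,0,0],[0,0,0],[0,0,0],[0,0,0],[0,0,0],[0,0,0]])

```text
time_s: 19.9
position: [0.5479, -0.4262, 0.2049]
tcp_rot: [[0.998, 0.055, 0.002], [0.055, -0.998, 0.002], [0.002, -0.002, -1.0]]
force: [0.4, 0.5, -2.0]
opening: 0.54
```

```bash
python3 -c "
from h import *
where();plan([(lane(-27,5,110),Rdown(2.7))],1,dec=1)"
```

```text
lane [ -20.3007 -393.2292  129.9413] rotvec to ideal(tool) [-0.0023 -0.0019  0.0078] F [ 0.3637  0.5164 -1.9735] op 0.5399336053015239 t 19.9
9 rows from [ 0.5479 -0.4262  0.2049] t 19.9 op 0.5399336053015239
slide [[-0.4,-44.2,2.3],[-0.4,-44.2,2.3],[-0.5,-44.2,2.3],[-0.5,-44.2,2.3],[-0.6,-44.2,2.3],[-0.6,-44.2,2.3],[-0.6,-44.2,2.2],[-0.7,-44.2,2.2],[-0.7,-44.2,2.2]]
twist [[0,0,0.001],[0,0,0.001],[0,0,0.001],[0,0,0.001],[0,0,0.001],[0,0,0.001],[0,0,0.001],[0,0,0.001],[0,0,0.001]]
n 9
```

Request:
carry_out(grip=[-1,-1,-1,-1,-1,-1,-1,-1,-1,-1,-1,-1], slide=[[0,-20,0],[0,-43,0],[0,-43,0],[0,-43,0],[0,-43,0],[0,-43,0],[0,-43,0],[0,-43,0],[2,-38,0],[2,-18,0],[2,-4,0],[0,0,0]], twist=[[0,0,0.005],[0,0,0.003],[0,0,0],[0,0,0],[0,0,0],[0,0,0],[0,0,0],[0,0,0],[0,0.005,0],[-0.005,0.005,0],[-0.005,0.005,0],[0,0,0]])

```text
time_s: 21.1
position: [0.5258, -0.03, 0.1894]
tcp_rot: [[0.999, 0.042, -0.005], [0.042, -0.999, 0.002], [-0.005, -0.002, -1.0]]
force: [-0.3, -0.5, -1.2]
opening: 0.544
```

```bash
python3 -c "
from h import *
where();plan([(lane(-29,5,85),Rdown(2.7))],1,dec=1)"
```

```text
lane [-23.7247   3.6622 114.4051] rotvec to ideal(tool) [-0.0021  0.0054 -0.005 ] F [-0.298  -0.5341 -1.1888] op 0.5444663463684193 t 21.1
1 rows from [ 0.5258 -0.03    0.1894] t 21.1 op 0.5444663463684193
slide [[-5.1,-1.2,29.4]]
twist [[-0.002,0.005,-0.005]]
n 1
```

Request:
carry_out(grip=[-1,-1,-1,-1,-1,-1,-1,-1], slide=[[-5,-2,4],[-2,0,12],[0,0,15],[0,0,12],[0,0,8],[0,0,3],[0,0,0],[0,0,0]], twist=[[-0.002,0.005,-0.005],[0,0,0],[0,0,0],[0,0,0],[0,0,0],[0,0,0],[0,0,0],[0,0,0]])

```text
time_s: 21.9
position: [0.5174, -0.0344, 0.1313]
tcp_rot: [[0.999, 0.036, -0.001], [0.036, -0.999, 0.002], [-0.001, -0.002, -1.0]]
force: [0.8, 2.9, -1.3]
opening: 0.543
```

```bash
python3 -c "
from h import *
where();plan([(lane(-29,5,51),Rdown(2.7))],1,dec=1)"
```

```text
lane [-32.4009  -0.3996  56.2672] rotvec to ideal(tool) [-0.0023  0.0011 -0.0113] F [ 0.7774  2.9021 -1.3131] op 0.5426856198433548 t 21.9
1 rows from [ 0.5174 -0.0344  0.1313] t 21.9 op 0.5426856198433548
slide [[3.3,-5.4,5.3]]
twist [[-0.002,0.001,-0.011]]
n 1
```

Request:
carry_out(grip=[-1,-1,-1,-1], slide=[[2,-5,0],[1,-1,4],[0,0,0],[0,0,0]], twist=[[-0.002,0,-0.011],[0,0,0],[0,0,0],[0,0,0]])

```text
time_s: 22.3
position: [0.5217, -0.0295, 0.1282]
tcp_rot: [[0.999, 0.05, 0.002], [0.05, -0.999, -0.004], [0.002, 0.004, -1.0]]
force: [0.1, -0.0, -0.4]
opening: 0.539
```

```bash
python3 -c "
from h import *
where();plan([(lane(-29,5,51),Rdown(2.7))],1,dec=1)"
```

```text
lane [-27.8648   4.3042  53.2301] rotvec to ideal(tool) [ 0.0043 -0.002   0.0032] F [ 0.1301 -0.0127 -0.401 ] op 0.5386439088037434 t 22.3
1 rows from [ 0.5217 -0.0295  0.1282] t 22.3 op 0.5386439088037434
slide [[-1.1,-0.7,2.2]]
twist [[0.004,-0.002,0.003]]
n 1
```

Request:
carry_out(grip=[-1,-1,1,1,1,1,1,1,1,1,1], slide=[[-2,0,3],[0,0,0],[0,0,0],[0,0,0],[0,0,0],[0,0,0],[0,0,-20],[0,0,-40],[0,0,-25],[0,0,-10],[0,0,0]], twist=[[0.004,0,0.003],[0,0,0],[0,0,0],[0,0,0],[0,0,0],[0,0,0],[0,0,0],[0,0,0],[0,0,0],[0,0,0],[0,0,0]])

```text
time_s: 23.4
position: [0.5193, -0.0302, 0.2231]
tcp_rot: [[0.999, 0.047, 0.001], [0.047, -0.999, -0.001], [0.001, 0.001, -1.0]]
force: [-0.8, -0.3, -0.7]
opening: 1.003
```

```bash
python3 -c "
from h import *
where();wsave('w10')
plan([((.438,-.4055,.15),Rdown(27))],1)"
```

```text
lane [-30.2159   3.7628 148.0991] rotvec to ideal(tool) [ 0.0006 -0.0014  0.    ] F [-0.8045 -0.35   -0.7341] op 1.0027926266445046 t 23.4
9 rows from [ 0.5188 -0.03    0.2223] t 23.45 op 0.9991228377456025
slide [[-11,41,8],[-13,41,8],[-15,40,8],[-17,39,8],[-18,38,8],[-20,38,8],[-22,37,8],[-24,35,8],[-25,34,8]]
twist [[0,0,-0.047],[0,0,-0.047],[0,0,-0.047],[0,0,-0.047],[0,0,-0.047],[0,0,-0.047],[0,0,-0.047],[0,0,-0.047],[0,0,-0.047]]
n 9
```

View pics/w10.png

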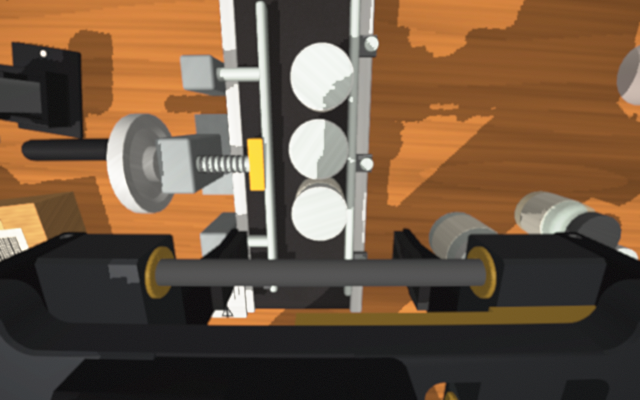

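Request:
carry_out(grip=[1,1,1,1,1,1,1,1,1,1,1,1], slide=[[-5,20,0],[-11,41,0],[-13,41,5],[-15,40,8],[-17,39,8],[-18,38,8],[-20,38,8],[-22,37,8],[-22,32,8],[-16,20,5],[-4,4,0],[0,0,0]], twist=[[0,0,-0.03],[0,0,-0.05],[0,0,-0.05],[0,0,-0.05],[0,0,-0.05],[0,0,-0.05],[0,0,-0.05],[0,0,-0.05],[-0.005,0.005,-0.04],[-0.005,0.005,-0.01],[-0.005,0.005,0],[0,0,0]])

```text
time_s: 24.65
position: [0.4416, -0.4202, 0.1384]
tcp_rot: [[0.879, 0.477, -0.003], [0.477, -0.878, 0.017], [0.006, -0.016, -1.0]]
force: [-0.2, 0.6, 0.3]
opening: 0.999
```

```bash
python3 -c "
from h import *
where();wsave('w11')
plan([((.438,-.4055,.11),Rdown(27))],1)"
```

```text
lane [-126.2286 -382.2161   63.3809] rotvec to ideal(tool) [-0.0174 -0.0022  0.4507] F [-0.2217  0.5541  0.2852] op 0.9987964041289814 t 24.65
1 rows from [ 0.4417 -0.4196  0.1384] t 24.7 op 1.0011520916994268
slide [[3,-14,29]]
twist [[-0.017,-0.006,0.027]]
n 1
```

View pics/w11.png

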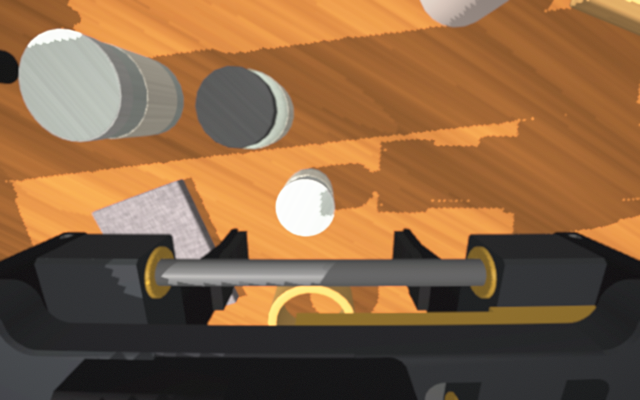

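```bash
python3 -c "
from h import *
c,st=wload('w11'); p=onz(c,304,208,.066,st); print(p,dep(c,304,208,st)); p=onz(c,237,107,.1,st); print(p)"
```

```text
[ 0.4363 -0.4066  0.066 ] [ 0.4361 -0.4067  0.0651]
[ 0.4865 -0.3331  0.1   ]
```

Request:
carry_out(grip=[1,1,1,1], slide=[[1,-7,12],[1,-7,12],[0,0,4],[0,0,0]], twist=[[-0.009,-0.003,0.013],[-0.008,-0.003,0.013],[0,0,0],[0,0,0]])

```text
time_s: 25.1
position: [0.4381, -0.3989, 0.1101]
tcp_rot: [[0.888, 0.459, -0.001], [0.459, -0.888, 0.003], [0.0, -0.003, -1.0]]
force: [-0.3, 0.4, 0.5]
opening: 1.003
```

```bash
python3 -c "
from h import *
plan([((.438,-.4065,.042),Rdown(27))],1)"
```

```text
2 rows from [ 0.4381 -0.3989  0.1101] t 25.1 op 1.0028706799042937
slide [[-2,3,34],[-2,3,34]]
twist [[-0.002,0,0.003],[-0.002,0,0.003]]
n 2
```

Request:
carry_out(grip=[1,1,1,1,1,1,-1,-1,-1,-1,-1,-1], slide=[[-4,6,6],[-1,1,18],[0,0,20],[0,0,14],[0,0,5],[0,0,0],[0,0,0],[0,0,0],[0,0,0],[0,0,0],[0,0,0],[0,0,0]], twist=[[-0.003,0,0.006],[0,0,0],[0,0,0],[0,0,0],[0,0,0],[0,0,0],[0,0,0],[0,0,0],[0,0,0],[0,0,0],[0,0,0],[0,0,0]])

```text
time_s: 26.3
position: [0.4417, -0.4125, 0.0504]
tcp_rot: [[0.89, 0.456, 0.008], [0.456, -0.89, -0.011], [0.002, 0.014, -1.0]]
force: [-0.5, 0.3, -0.8]
opening: 0.544
```

Request:
carry_out(grip=[-1,-1,-1,-1,-1,-1,-1,-1], slide=[[0,0,0],[0,0,0],[0,0,-20],[0,0,-40],[0,0,-40],[0,0,-40],[0,0,-15],[0,0,0]], twist=[[0,0,0],[0,0,0],[0,0,0],[0,0,0],[0,0,0],[0,0,0],[0,0,0],[0,0,0]])

```text
time_s: 27.1
position: [0.4401, -0.4107, 0.2087]
tcp_rot: [[0.89, 0.456, 0.006], [0.456, -0.89, -0.009], [0.002, 0.011, -1.0]]
force: [0.4, 0.2, -0.2]
opening: 0.547
```

```bash
python3 -c "
from h import *
where();plan([(lane(-85,5,125),Rdown(2.7))],1,dec=1)"
```

```text
lane [-127.317  -372.6554  133.6936] rotvec to ideal(tool) [ 0.01   -0.0038  0.4259] F [ 0.4242  0.2118 -0.2   ] op 0.5470392798696475 t 27.1
9 rows from [ 0.4401 -0.4107  0.2087] t 27.1 op 0.5470392798696475
slide [[21.6,-36.3,0.6],[19.9,-37.3,0.7],[18.1,-38.2,0.7],[16.3,-39,0.7],[14.4,-39.7,0.8],[12.5,-40.3,0.8],[10.6,-40.9,0.8],[8.6,-41.3,0.9],[6.7,-41.7,0.9]]
twist [[0.001,0,0.047],[0.001,0,0.047],[0.001,0,0.047],[0.001,0,0.047],[0.001,0,0.047],[0.001,0,0.047],[0.001,0,0.047],[0.001,0,0.047],[0.001,0,0.047]]
n 9
```

Request:
carry_out(grip=[-1,-1,-1,-1,-1,-1,-1,-1,-1,-1,-1,-1], slide=[[11,-18,0],[20,-37,0],[18,-38,0],[16,-39,0],[14,-40,0],[12,-40,0],[11,-41,0],[9,-41,0],[8,-36,0],[5,-18,0],[2,-4,0],[0,0,0]], twist=[[0.005,0,0.025],[0,0,0.047],[0,0,0.047],[0,0,0.047],[0,0,0.047],[0,0,0.047],[0,0,0.047],[0,0,0.047],[0,0.005,0.045],[-0.005,0.005,0.02],[-0.005,0.005,0.005],[0,0,0]])

```text
time_s: 28.3
position: [0.4599, -0.0228, 0.1933]
tcp_rot: [[1.0, 0.027, 0.004], [0.027, -1.0, -0.008], [0.003, 0.008, -1.0]]
force: [-0.5, -0.8, -0.2]
opening: 0.542
```

```bash
python3 -c "
from h import *
where();plan([(lane(-85,6,85),Rdown(2.7))],1,dec=1)"
```

```text
lane [-89.2692  13.8767 118.2787] rotvec to ideal(tool) [ 0.0083 -0.0034 -0.0201] F [-0.5413 -0.7517 -0.172 ] op 0.5418051827667493 t 28.3
1 rows from [ 0.4599 -0.0228  0.1933] t 28.3 op 0.5418051827667493
slide [[4.3,7.5,33.4]]
twist [[0.008,-0.003,-0.02]]
n 1
```

Request:
carry_out(grip=[-1,-1,-1,-1,-1,-1], slide=[[3,4,5],[1,2,12],[0,0,12],[0,0,5],[0,0,0],[0,0,0]], twist=[[0.004,0,-0.01],[0.003,0,-0.008],[0,0,0],[0,0,0],[0,0,0],[0,0,0]])

```text
time_s: 28.9
position: [0.4659, -0.0368, 0.1561]
tcp_rot: [[0.999, 0.041, 0.003], [0.041, -0.999, -0.002], [0.003, 0.003, -1.0]]
force: [0.6, -0.1, -1.1]
opening: 0.545
```

```bash
python3 -c "
from h import *
where();plan([(lane(-85,6,52),Rdown(2.7))],1,dec=1)"
```

```text
lane [-83.9178  -0.3579  81.0961] rotvec to ideal(tool) [ 0.0026 -0.0033 -0.0062] F [ 0.5739 -0.1464 -1.1296] op 0.5449542529109088 t 28.9
1 rows from [ 0.4659 -0.0368  0.1561] t 28.9 op 0.5449542529109088
slide [[-1.2,-6.4,29.1]]
twist [[0.003,-0.003,-0.006]]
n 1
```

Request:
carry_out(grip=[-1,-1,-1,-1,-1], slide=[[0,-8,0],[0,-2,8],[0,0,5],[0,0,0],[0,0,0]], twist=[[0.003,-0.003,-0.006],[0,0,0],[0,0,0],[0,0,0],[0,0,0]])

```text
time_s: 29.4
position: [0.4662, -0.0263, 0.143]
tcp_rot: [[0.999, 0.048, 0.002], [0.048, -0.999, -0.0], [0.002, 0.0, -1.0]]
force: [-0.4, 0.0, -0.8]
opening: 0.545
```

```bash
python3 -c "
from h import *
where();plan([(lane(-85,6,52),Rdown(2.7))],1,dec=1)"
```

```text
lane [-83.1345  10.1071  68.0178] rotvec to ideal(tool) [ 0.0001 -0.0023  0.0007] F [-0.382   0.0096 -0.8005] op 0.5450167744884544 t 29.4
1 rows from [ 0.4662 -0.0263  0.143 ] t 29.4 op 0.5450167744884544
slide [[-1.9,4.1,16]]
twist [[0,-0.002,0.001]]
n 1
```

Request:
carry_out(grip=[-1,-1,-1,-1,-1], slide=[[-1,1,4],[0,1,6],[0,0,4],[0,0,1],[0,0,0]], twist=[[0,0,0],[0,0,0],[0,0,0],[0,0,0],[0,0,0]])

```text
time_s: 29.9
position: [0.4654, -0.0286, 0.1267]
tcp_rot: [[0.999, 0.048, 0.003], [0.048, -0.999, -0.0], [0.003, 0.0, -1.0]]
force: [0.1, 0.8, -0.2]
opening: 0.544
```

```bash
python3 -c "
from h import *
where();plan([(lane(-85,6,52),Rdown(2.7))],1,dec=1)"
```

```text
lane [-84.0237   7.8615  51.7201] rotvec to ideal(tool) [ 0.0003 -0.0026  0.0008] F [ 0.102   0.7724 -0.2272] op 0.5444834267454755 t 29.9
1 rows from [ 0.4654 -0.0286  0.1267] t 29.9 op 0.5444834267454755
slide [[-1,1.9,-0.3]]
twist [[0,-0.003,0.001]]
n 1
```

Request:
carry_out(grip=[1,1,1,1,1,1,1,1,1,1,1], slide=[[0,0,0],[0,0,0],[0,0,0],[0,0,0],[0,0,-20],[0,0,-40],[0,0,-40],[0,0,-40],[0,0,-30],[0,0,-15],[0,0,0]], twist=[[0,0,0],[0,0,0],[0,0,0],[0,0,0],[0,0,0],[0,0,0],[0,0,0],[0,0,0],[0,0,0],[0,0,0],[0,0,0]])

```text
time_s: 31.0
position: [0.465, -0.0287, 0.32]
tcp_rot: [[0.999, 0.048, 0.004], [0.048, -0.999, -0.001], [0.004, 0.001, -1.0]]
force: [-0.9, -0.4, 0.0]
opening: 0.995
```

```bash
python3 -c "
from h import *
where();wsave('w12')
plan([((.557,.16,.3),Rdown(92.7))],1)"
```

```text
lane [-84.4535   7.8227 245.0359] rotvec to ideal(tool) [ 0.0007 -0.0036  0.0006] F [-0.9431 -0.4365  0.0138] op 0.9954221118629004 t 31.0
13 rows from [ 0.4643 -0.0285  0.3189] t 31.05 op 1.000580737473322
slide [[8,-14,1],[9,-13,1],[11,-12,1],[12,-10,1],[13,-9,1],[14,-7,1],[15,-5,1],[16,-4,1],[16,-2,1],[16,0,1],[16,2,1],[16,4,1]]
twist [[0,0,-0.121],[0,0,-0.121],[0,0,-0.121],[0,0,-0.121],[0,0,-0.121],[0,0,-0.121],[0,0,-0.121],[0,0,-0.121],[0,0,-0.121],[0,0,-0.121],[0,0,-0.121],[0,0,-0.121]]
n 12
slide [[15,6,1]]
twist [[0,0,-0.121]]
n 1
```

View pics/w12.png

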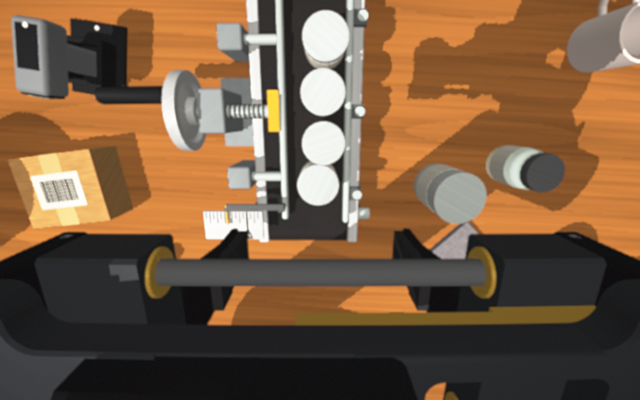

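```bash
python3 -c "
from h import *
c,st=wload('w12'); show(c['color'],'w12a',(195,190,295,250),8)
for u,v in [(325,34),(322,90),(323,143),(318,184)]:
  print(RL.T@(onz(c,u,v,.141,st)-L0)*1000)"
```

```text
[75.8599  2.7581 66.    ]
[20.041   5.7515 66.    ]
[-37.2704   4.4418  66.    ]
[-85.2007  10.1886  66.    ]
```

View pics/w12a.png

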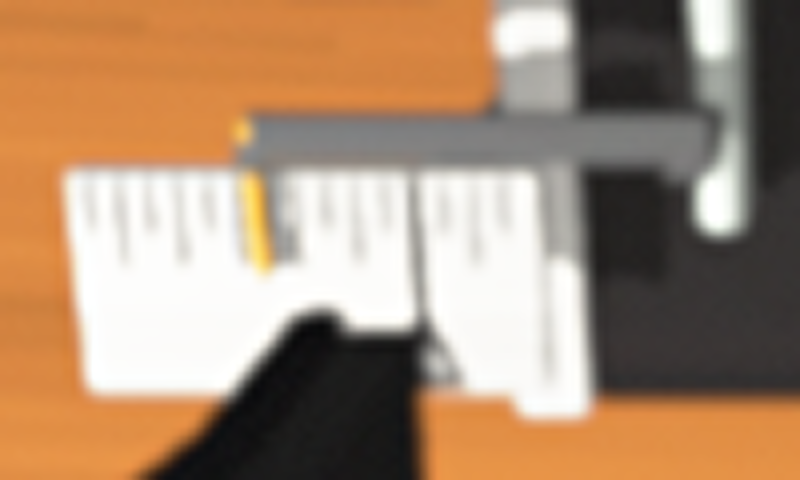

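Request:
carry_out(grip=[1,1,1,1,1,1,1,1,1,1,1,1], slide=[[8,-14,0],[9,-13,1],[11,-12,1],[12,-10,1],[13,-9,1],[14,-7,1],[15,-5,1],[16,-4,1],[16,-2,1],[16,0,1],[16,2,1],[16,4,1]], twist=[[0,0,-0.12],[0,0,-0.12],[0,0,-0.12],[0,0,-0.12],[0,0,-0.12],[0,0,-0.12],[0,0,-0.12],[0,0,-0.12],[0,0,-0.12],[0,0,-0.12],[0,0,-0.12],[0,0,-0.1]])

```text
time_s: 32.25
position: [0.5336, 0.152, 0.2837]
tcp_rot: [[0.049, 0.998, -0.041], [0.999, -0.049, 0.002], [-0.0, -0.041, -0.999]]
force: [0.8, 0.3, 0.1]
opening: 0.998
```

```bash
python3 -c "
from h import *
plan([((.557,.16,.3),Rdown(92.7))],1)"
```

```text
1 rows from [0.5336 0.152  0.2837] t 32.25 op 0.9983996105784749
slide [[9,22,-17]]
twist [[-0.041,-0.002,-0.096]]
n 1
```

Request:
carry_out(grip=[1,1,1,1,1], slide=[[-5,10,-5],[-5,8,-5],[0,0,0],[0,0,0],[0,0,0]], twist=[[-0.02,0,-0.045],[-0.02,0,-0.045],[0,0,0],[0,0,0],[0,0,0]])

```text
time_s: 32.75
position: [0.5471, 0.1436, 0.2829]
tcp_rot: [[-0.048, 0.999, -0.02], [0.999, 0.048, 0.002], [0.002, -0.02, -1.0]]
force: [-0.8, 0.1, 0.7]
opening: 0.999
```

```bash
sed -i 's/^def where.*/def where(yaw=yawL):/; s/Rdown(yawL)).as_rotvec(),.F/Rdown(yaw)).as_rotvec(),"F/' h.py; sed -i "s/\"F',s/'F',s/" h.py; python3 -c "
from h import *
where(92.7)
wsave('w13')"
```

```text
lane [  5.7277 176.0609 207.8984] rotvec to ideal(tool) [-0.0196 -0.0025  0.0005] F [-0.7827  0.1083  0.6921] op 0.9993994473743155 t 32.75
```

View pics/w13.png

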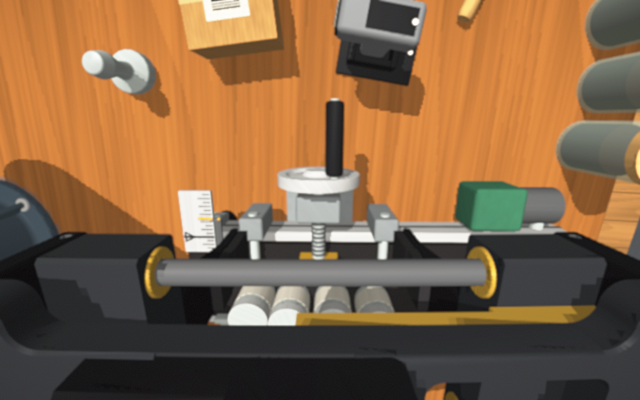

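```bash
python3 -c "
from h import *
c,st=wload('w13'); show(c['color'],'w13a',(170,90,370,240),4)
P=cloud(c,st)
for v in [104,112,120,130,140,150,160,168]:
  r=P[v,320:350]; m=(r[:,2]>.09); q=r[m]; 
  i=np.where(m)[0]
  Lq=(q-L0)@RL*1000
  print(v,i.min()+320,i.max()+320,'lane x mid',(Lq[:,0].min()+Lq[:,0].max())/2,'y',np.median(Lq[:,1]),'z max(table)',q[:,2].max())
"
```

```text
104 326 344 lane x mid 18.038117009074643 y 264.38796317562986 z max(table) 0.13263994902935983
112 326 344 lane x mid 18.155754735772447 y 256.5496696122922 z max(table) 0.13367247271599075
120 326 344 lane x mid 18.317429057441814 y 248.59335282117243 z max(table) 0.13311053056940808
130 326 344 lane x mid 18.479213109519396 y 238.51247738944 z max(table) 0.1332699240611167
140 326 343 lane x mid 17.990634414340754 y 228.26279148385382 z max(table) 0.13332403168603552
150 326 343 lane x mid 18.141168830728834 y 217.82894713126248 z max(table) 0.1329371940657636
160 326 343 lane x mid 18.309664325665988 y 207.20238428950893 z max(table) 0.13309150145647186
168 326 343 lane x mid 18.453277562995495 y 198.7051716530899 z max(table) 0.1331843333988046
```

View pics/w13a.png

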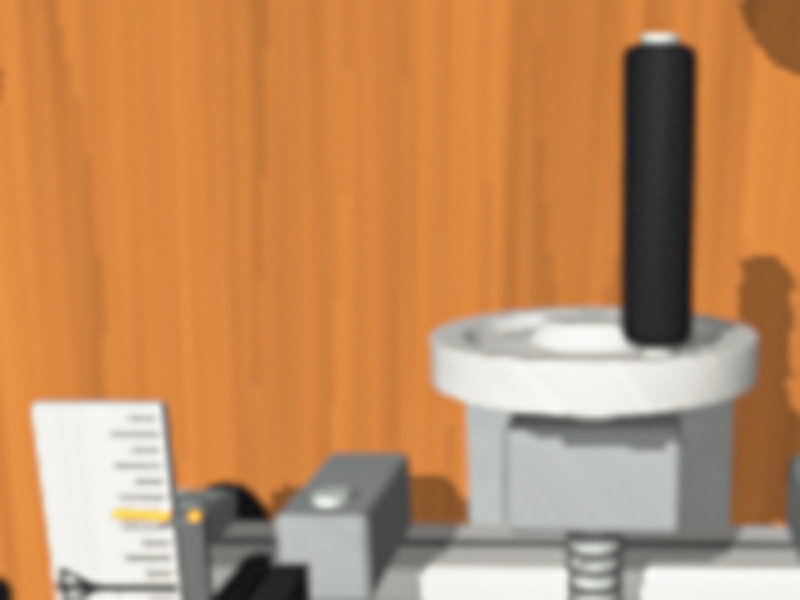

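```bash
python3 -c "
from h import *
plan([(lane(18.5,237,90),Rdown(92.7))],1,step=30)"
```

```text
5 rows from [0.547  0.1436 0.2828] t 32.8 op 0.9964500926199359
slide [[12,3,24],[12,3,24],[12,3,24],[12,3,24],[12,3,24]]
twist [[-0.004,0,0],[-0.004,0,0],[-0.004,0,0],[-0.004,0,0],[-0.004,0,0]]
n 5
```

Request:
carry_out(grip=[1,1,1,1,1,1,1,1], slide=[[8,2,14],[12,3,24],[12,3,24],[12,3,24],[10,2,16],[4,0,6],[0,0,0],[0,0,0]], twist=[[-0.004,0,0],[-0.004,0,0],[-0.004,0,0],[-0.004,0,0],[-0.004,0,0],[0,0,0],[0,0,0],[0,0,0]])

```text
time_s: 33.6
position: [0.5559, 0.2036, 0.1715]
tcp_rot: [[-0.043, 0.999, 0.001], [0.999, 0.043, 0.002], [0.002, 0.001, -1.0]]
force: [0.6, -1.7, 0.5]
opening: 1.001
```

```bash
python3 -c "
from h import *
where(92.7)
plan([(lane(18.5,237,29),Rdown(92.7))],1,step=30)"
```

```text
lane [ 17.313  235.561   96.5413] rotvec to ideal(tool) [ 0.0012 -0.0017 -0.0039] F [ 0.6212 -1.6514  0.5228] op 1.0011969887979115 t 33.6
3 rows from [0.5559 0.2036 0.1715] t 33.6 op 1.0011969887979115
slide [[0,0,23],[0,0,23],[0,0,23]]
twist [[0,-0.001,-0.001],[0,-0.001,-0.001],[0,-0.001,-0.001]]
n 3
```

Request:
carry_out(grip=[1,1,1,1,1,1], slide=[[1,1,12],[0,0,20],[0,0,20],[0,0,12],[0,0,4],[0,0,0]], twist=[[0,0,-0.004],[0,0,0],[0,0,0],[0,0,0],[0,0,0],[0,0,0]])

```text
time_s: 34.2
position: [0.5614, 0.2033, 0.1045]
tcp_rot: [[-0.045, 0.999, 0.011], [0.999, 0.045, 0.003], [0.002, 0.012, -1.0]]
force: [-0.1, 0.9, 0.0]
opening: 1.001
```

```bash
python3 -c "
from h import *
where(92.7)"
```

```text
lane [ 22.7572 234.9848  29.4855] rotvec to ideal(tool) [ 0.0116 -0.0024 -0.0021] F [-0.1486  0.9202  0.0115] op 1.0005242204079963 t 34.2
```

Request:
carry_out(grip=[1,-1,-1,-1,-1,-1,-1,-1,-1,-1,-1,-1], slide=[[1,-4,0],[0,0,0],[0,0,0],[0,0,0],[0,0,0],[0,0,0],[0,0,0],[0,0,0],[0,0,0],[0,0,0],[0,0,0],[0,0,0]], twist=[[0.01,0,0],[0,0,0],[0,0,0],[0,0,0],[0,0,0],[0,0,0],[0,0,0],[0,0,0],[0,0,0],[0,0,0],[0,0,0],[0,0,0]])

```text
time_s: 35.4
position: [0.5579, 0.2045, 0.1073]
tcp_rot: [[-0.045, 0.999, 0.004], [0.999, 0.045, 0.003], [0.003, 0.004, -1.0]]
force: [-0.8, -0.3, 0.1]
opening: 0.223
```

Request:
carry_out(grip=[-1,-1,-1], slide=[[0,0,0],[0,0,0],[0,0,0]], twist=[[0,0,0],[0,0,0],[0,0,0]])

```text
time_s: 35.7
position: [0.5579, 0.2045, 0.1073]
tcp_rot: [[-0.045, 0.999, 0.004], [0.999, 0.045, 0.003], [0.003, 0.004, -1.0]]
force: [-1.1, -0.6, 0.8]
opening: 0.219
```

```bash
python3 -c "
from h import *
where(92.7)"
```

```text
lane [ 19.3625 236.3937  32.2836] rotvec to ideal(tool) [ 0.0042 -0.0029 -0.0018] F [-1.1404 -0.5937  0.8042] op 0.2192826460983402 t 35.7
```

Request:
carry_out(grip=[-1,-1,-1,-1], slide=[[0,-19,-5],[0,-19,5],[0,-14,14],[0,-5,19]], twist=[[0,0,0],[0,0,0],[0,0,0],[0,0,0]])

```text
time_s: 36.1
position: [0.5034, 0.2021, 0.0843]
tcp_rot: [[-0.046, 0.999, 0.013], [0.999, 0.046, 0.003], [0.003, 0.013, -1.0]]
force: [-15.5, -0.6, 9.2]
opening: 0.218
```

```bash
cat >> h.py <<'E'
CX,CZ=0.4,74.4
def cr(n=12,d=30,lead=0):
    s=bot.read_state(); q=RL.T@(s['position']-L0)*1000; z=s['position'][2]*1000
    th=np.degrees(np.arctan2(-(q[0]-CX),z-CZ)); r=np.hypot(q[0]-CX,z-CZ)
    print('theta %.1f r %.1f y %.1f'%(th,r,q[1]),'rot',Ro.from_matrix(s['tcp_rot'].T@Rdown(92.7)).as_rotvec(),'F',s['force'],'op %.3f t %.2f'%(s['opening'],s['time_s']))
    x,zz=q[0]-CX,z-CZ; out=[]
    for i in range(1,n+1):
        a=np.radians(th+d*i+lead); nx,nz=-38*np.sin(a),38*np.cos(a); out.append('[%d,%d,%d]'%(round((236.4-q[1])/n*0),round(nx-x),round(-(nz-zz)))); x,zz=nx,nz
    print(','.join(out))
E
python3 -c "
from h import *
cr()"
```

```text
theta 74.5 r 36.9 y 236.5 rot [ 0.0129 -0.0028 -0.0011] F [-15.5233  -0.6013   9.2375] op 0.218 t 36.10
[0,-1,19],[0,10,17],[0,17,10],[0,20,0],[0,17,-10],[0,10,-17],[0,0,-20],[0,-10,-17],[0,-17,-10],[0,-20,0],[0,-17,10],[0,-10,17]
```

Request:
carry_out(grip=[-1,-1,-1,-1,-1,-1], slide=[[0,-1,19],[0,10,17],[0,17,10],[0,20,0],[0,17,-10],[0,10,-17]], twist=[[0.005,0,0],[0.005,0,0],[0,0,0],[0,0,0],[0,0,0],[0,0,0]])

```text
time_s: 36.7
position: [0.5484, 0.2038, 0.0461]
tcp_rot: [[-0.049, 0.997, -0.059], [0.999, 0.048, -0.005], [-0.002, -0.059, -0.998]]
force: [9.7, 1.6, -42.0]
opening: 0.217
```

```bash
python3 -c "
from h import *
cr()"
```

```text
theta -161.6 r 29.9 y 236.1 rot [-0.0595  0.0018  0.0014] F [  9.6507   1.6419 -41.9981] op 0.217 t 36.70
[0,19,-3],[0,9,-18],[0,-1,-20],[0,-11,-16],[0,-18,-9],[0,-20,1],[0,-16,11],[0,-9,18],[0,1,20],[0,11,16],[0,18,9],[0,20,-1]
```

Request:
carry_out(grip=[-1,-1], slide=[[0,0,0],[0,0,0]], twist=[[-0.05,0,0],[0,0,0]])

```text
time_s: 36.9
position: [0.5489, 0.2037, 0.0446]
tcp_rot: [[-0.047, 0.999, -0.012], [0.999, 0.047, -0.003], [-0.002, -0.012, -1.0]]
force: [-6.3, -0.4, 11.6]
opening: 0.217
```

```bash
python3 -c "
from h import *
cr()
save('side','d14',(230,180,430,330),4)"
```

```text
theta -161.7 r 31.4 y 236.0 rot [-0.0119  0.002   0.    ] F [-6.3055 -0.409  11.645 ] op 0.217 t 36.90
[0,19,-5],[0,9,-18],[0,-1,-20],[0,-11,-16],[0,-18,-9],[0,-20,1],[0,-16,11],[0,-9,18],[0,1,20],[0,11,16],[0,18,9],[0,20,-1]
```

View pics/d14.png

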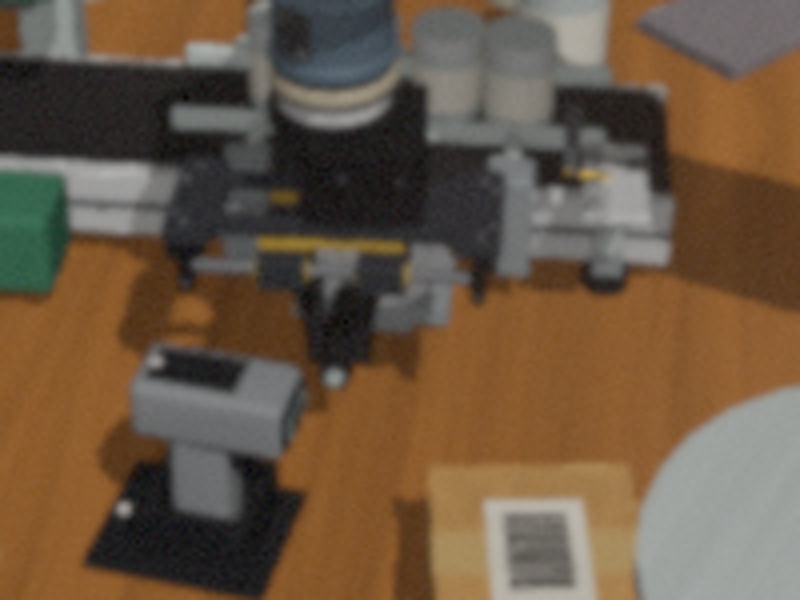

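```bash
cat >> h.py <<'E'
def cr2(n=12,d=20,lag=8,CX=0.4,CZ=81.3,kr=0.5):
    s=bot.read_state(); q=RL.T@(s['position']-L0)*1000; z=s['position'][2]*1000
    th=np.degrees(np.arctan2(-(q[0]-CX),z-CZ)); r=np.hypot(q[0]-CX,z-CZ)
    print('theta %.1f r %.1f y %.1f'%(th,r,q[1]),'rot',Ro.from_matrix(s['tcp_rot'].T@Rdown(92.7)).as_rotvec(),'F',s['force'],'op %.3f t %.2f'%(s['opening'],s['time_s']))
    out=[]
    for i in range(n):
        a=np.radians(th+d*(i+.5)-(lag if i else 0)); m=38*np.radians(d); tx,tz=-np.cos(a)*m,-np.sin(a)*m
        if i==0: tx+= -np.sin(a)*(38-r)*kr; tz+=np.cos(a)*(38-r)*kr
        out.append('[0,%d,%d]'%(round(tx),round(-tz)))
    print(','.join(out))
E
python3 -c "
from h import *
cr2()"
```

```text
theta -163.7 r 37.8 y 236.0 rot [-0.0111  0.0018 -0.0002] F [-4.0945  0.502   6.4488] op 0.218 t 36.95
[0,12,-6],[0,10,-8],[0,7,-11],[0,3,-13],[0,-2,-13],[0,-6,-12],[0,-10,-9],[0,-12,-5],[0,-13,0],[0,-13,4],[0,-10,8],[0,-7,11]
```

Request:
carry_out(grip=[-1,-1,-1,-1,-1,-1], slide=[[0,12,-6],[0,10,-8],[0,7,-11],[0,3,-13],[0,-2,-13],[0,-6,-12]], twist=[[-0.01,0,0],[0,0,0],[0,0,0],[0,0,0],[0,0,0],[0,0,0]])

```text
time_s: 37.55
position: [0.569, 0.2047, 0.104]
tcp_rot: [[-0.045, 0.999, -0.019], [0.999, 0.045, -0.004], [-0.003, -0.019, -1.0]]
force: [-1.6, 1.1, -5.8]
opening: 0.215
```

```bash
python3 -c "
from h import *
cr2()"
```

```text
theta -52.9 r 37.6 y 236.0 rot [-0.0191  0.0027 -0.0021] F [-1.5533  1.0697 -5.7523] op 0.215 t 37.55
[0,-10,-9],[0,-11,-7],[0,-13,-3],[0,-13,2],[0,-12,6],[0,-9,10],[0,-5,12],[0,0,13],[0,4,13],[0,8,10],[0,11,7],[0,13,3]
```

Request:
carry_out(grip=[-1,-1,-1,-1,-1,-1,-1,-1,-1,-1], slide=[[0,-10,-9],[0,-11,-7],[0,-13,-3],[0,-13,2],[0,-12,6],[0,-9,10],[0,-5,12],[0,0,13],[0,4,13],[0,8,10]], twist=[[-0.015,0,0],[0,0,0],[0,0,0],[0,0,0],[0,0,0],[0,0,0],[0,0,0],[0,0,0],[0,0,0],[0,0,0]])

```text
time_s: 38.55
position: [0.509, 0.2019, 0.0581]
tcp_rot: [[-0.046, 0.999, 0.013], [0.999, 0.047, -0.001], [-0.002, 0.013, -1.0]]
force: [-4.4, 0.5, 1.4]
opening: 0.221
```

```bash
python3 -c "
from h import *
cr2()"
```

```text
theta 127.7 r 38.0 y 236.1 rot [ 0.0129  0.0021 -0.0006] F [-4.4471  0.481   1.4354] op 0.221 t 38.55
[0,10,9],[0,11,7],[0,13,2],[0,13,-2],[0,12,-7],[0,9,-10],[0,5,-12],[0,0,-13],[0,-4,-12],[0,-8,-10],[0,-11,-7],[0,-13,-2]
```

Beautiful. Total 487.7°; continue.

Request:
carry_out(grip=[-1,-1,-1,-1,-1,-1,-1,-1,-1,-1,-1,-1], slide=[[0,10,9],[0,11,7],[0,13,2],[0,13,-2],[0,12,-7],[0,9,-10],[0,5,-12],[0,0,-13],[0,-4,-12],[0,-8,-10],[0,-11,-7],[0,-13,-2]], twist=[[0.012,0,0],[0,0,0],[0,0,0],[0,0,0],[-0.005,0,0],[-0.005,0,0],[-0.005,0,0],[0,0,0],[0,0,0],[0,0,0],[0,0,0],[0,0,0]])

```text
time_s: 39.75
position: [0.544, 0.2037, 0.1185]
tcp_rot: [[-0.049, 0.999, -0.013], [0.999, 0.049, -0.004], [-0.003, -0.014, -1.0]]
force: [3.0, 0.8, -6.6]
opening: 0.224
```

```bash
python3 -c "
from h import *
cr2()"
```

```text
theta -7.7 r 37.6 y 236.2 rot [-0.0135  0.0034  0.0017] F [ 2.9919  0.788  -6.6369] op 0.224 t 39.75
[0,-13,0],[0,-13,3],[0,-11,7],[0,-8,11],[0,-4,13],[0,1,13],[0,5,12],[0,9,9],[0,12,6],[0,13,1],[0,13,-3],[0,11,-7]
```

Request:
carry_out(grip=[-1,-1,-1,-1,-1,-1,-1,-1,-1,-1,-1,-1], slide=[[0,-13,0],[0,-13,3],[0,-11,7],[0,-8,11],[0,-4,13],[0,1,13],[0,5,12],[0,9,9],[0,12,6],[0,13,1],[0,13,-3],[0,11,-7]], twist=[[-0.013,0,0],[0,0,0],[0,0,0],[0,0,0],[0,0,0],[0.005,0,0],[0.005,0,0],[0,0,0],[0,0,0],[0,0,0],[0,0,0],[0,0,0]])

```text
time_s: 40.95
position: [0.5183, 0.2024, 0.0496]
tcp_rot: [[-0.049, 0.996, -0.08], [0.999, 0.049, -0.011], [-0.007, -0.081, -0.997]]
force: [-14.8, 1.8, -27.6]
opening: 0.218
```

```bash
python3 -c "
from h import *
cr2()"
```

```text
theta 146.8 r 37.8 y 236.1 rot [-0.0807  0.0072  0.0019] F [-14.7704   1.7872 -27.5961] op 0.218 t 40.95
[0,12,5],[0,13,3],[0,13,-2],[0,12,-6],[0,9,-10],[0,5,-12],[0,0,-13],[0,-4,-13],[0,-8,-10],[0,-11,-7],[0,-13,-3],[0,-13,2]
```

Request:
carry_out(grip=[-1,-1], slide=[[0,0,0],[0,0,0]], twist=[[-0.05,0,0],[-0.02,0,0]])

```text
time_s: 41.15
position: [0.5186, 0.2024, 0.0487]
tcp_rot: [[-0.05, 0.999, -0.007], [0.999, 0.05, -0.008], [-0.008, -0.008, -1.0]]
force: [-1.6, -0.8, 0.2]
opening: 0.221
```

```bash
python3 -c "
from h import *
cr2()
wsave('w15')
save('scene','s15',(260,90,460,240),4)"
```

```text
theta 148.0 r 38.5 y 236.1 rot [-0.0078  0.0076  0.0029] F [-1.5518 -0.8204  0.1668] op 0.221 t 41.15
[0,12,5],[0,13,2],[0,13,-2],[0,11,-7],[0,9,-10],[0,5,-12],[0,0,-13],[0,-5,-12],[0,-9,-10],[0,-11,-7],[0,-13,-2],[0,-13,2]
```

View pics/w15.png

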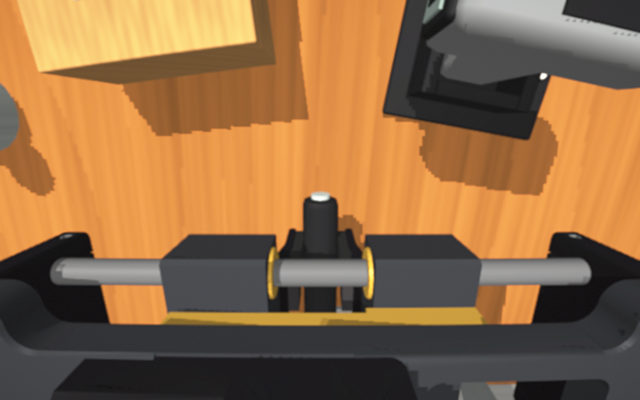

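View pics/s15.png

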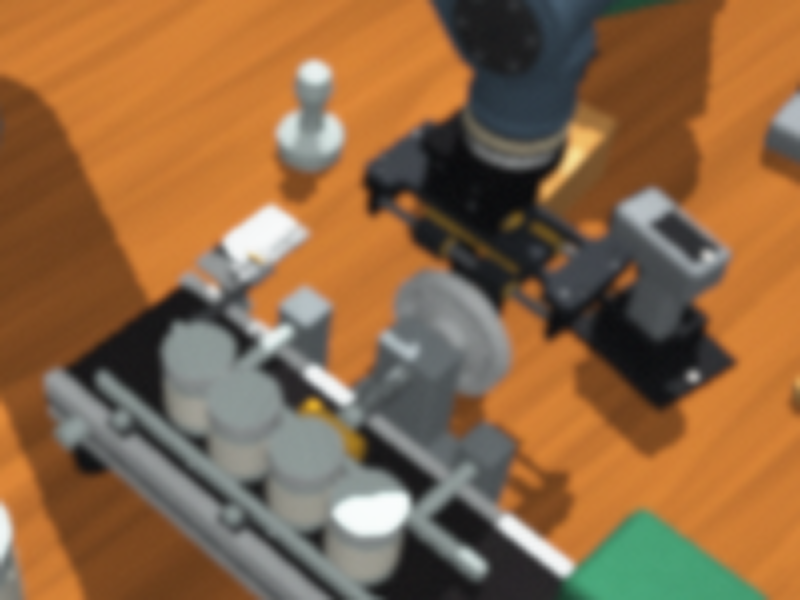

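Request:
carry_out(grip=[-1,-1,-1,-1,-1,-1,-1,-1], slide=[[0,12,5],[0,13,2],[0,13,-2],[0,11,-7],[0,9,-10],[0,5,-12],[0,0,-13],[0,-5,-12]], twist=[[-0.007,0,0],[0,0,0],[0,0,0],[-0.005,0,0],[-0.005,0,0],[0,0,0],[0,0,0],[0,0,0]])

```text
time_s: 42.05
position: [0.5718, 0.2049, 0.0991]
tcp_rot: [[-0.047, 0.999, -0.02], [0.999, 0.047, -0.009], [-0.008, -0.02, -1.0]]
force: [-2.1, 0.1, -6.4]
opening: 0.222
```

```bash
python3 -c "
from h import *
cr2()"
```

```text
theta -61.6 r 37.4 y 236.1 rot [-0.0202  0.0084  0.0001] F [-2.1389  0.1141 -6.3609] op 0.222 t 42.05
[0,-8,-11],[0,-10,-8],[0,-12,-4],[0,-13,0],[0,-12,5],[0,-10,9],[0,-7,12],[0,-2,13],[0,2,13],[0,7,11],[0,10,8],[0,12,4]
```

Total ≈1018°. Continue.

Request:
carry_out(grip=[-1,-1,-1,-1,-1,-1,-1,-1], slide=[[0,-8,-11],[0,-10,-8],[0,-12,-4],[0,-13,0],[0,-12,5],[0,-10,9],[0,-7,12],[0,-2,13]], twist=[[-0.015,0.006,0],[0,0,0],[0,0,0],[0,0,0],[0,0,0],[0,0,0],[0,0,0],[0,0,0]])

```text
time_s: 42.85
position: [0.5011, 0.2017, 0.0868]
tcp_rot: [[-0.049, 0.999, 0.018], [0.999, 0.049, 0.0], [-0.0, 0.018, -1.0]]
force: [-5.1, -0.1, 3.5]
opening: 0.217
```

```bash
python3 -c "
from h import *
cr2()"
```

```text
theta 81.7 r 38.4 y 236.2 rot [0.0182 0.0004 0.0018] F [-5.1411 -0.0766  3.5424] op 0.217 t 42.85
[0,1,13],[0,3,13],[0,7,11],[0,11,8],[0,13,4],[0,13,-1],[0,12,-5],[0,10,-9],[0,6,-12],[0,1,-13],[0,-3,-13],[0,-7,-11]
```

Total ≈1162°.

Request:
carry_out(grip=[-1,-1,-1,-1,-1,-1,-1,-1], slide=[[0,1,13],[0,3,13],[0,7,11],[0,11,8],[0,13,4],[0,13,-1],[0,12,-5],[0,10,-9]], twist=[[0.015,0,0],[0,0,0],[0,0,0],[0,0,0],[0,0,0],[-0.005,0,0],[-0.005,0,0],[0,0,0]])

```text
time_s: 43.65
position: [0.5699, 0.2049, 0.0595]
tcp_rot: [[-0.049, 0.999, 0.005], [0.999, 0.049, -0.001], [-0.001, 0.005, -1.0]]
force: [-8.7, -0.2, 1.9]
opening: 0.22
```

```bash
python3 -c "
from h import *
cr2()"
```

```text
theta -125.1 r 37.9 y 236.2 rot [0.0054 0.0013 0.0021] F [-8.6719 -0.2288  1.9489] op 0.220 t 43.65
[0,6,-12],[0,3,-13],[0,-2,-13],[0,-6,-12],[0,-10,-9],[0,-12,-5],[0,-13,-1],[0,-13,4],[0,-11,8],[0,-7,11],[0,-3,13],[0,2,13]
```

Request:
carry_out(grip=[-1,-1,-1,-1,-1,-1,-1,-1,-1], slide=[[0,6,-12],[0,3,-13],[0,-2,-13],[0,-6,-12],[0,-10,-9],[0,-11,-4],[0,-6,0],[0,0,0],[0,0,0]], twist=[[0.005,0,0],[0,0,0],[0,0,0],[0,0,0],[0,0,0],[0,0,0],[0,0,0],[0,0,0],[0,0,0]])

```text
time_s: 44.55
position: [0.5415, 0.2036, 0.1191]
tcp_rot: [[-0.049, 0.999, -0.008], [0.999, 0.049, -0.002], [-0.001, -0.008, -1.0]]
force: [0.0, 0.8, -8.0]
opening: 0.215
```

```bash
python3 -c "
from h import *
cr2()
save('side','d16',(340,200,420,260),10)"
```

```text
theta -3.9 r 37.9 y 236.2 rot [-0.0081  0.0012  0.0017] F [ 0.03    0.8038 -8.0467] op 0.215 t 44.55
[0,-13,1],[0,-13,4],[0,-10,8],[0,-7,11],[0,-3,13],[0,2,13],[0,6,12],[0,10,9],[0,12,5],[0,13,0],[0,13,-4],[0,10,-8]
```

View pics/d16.png

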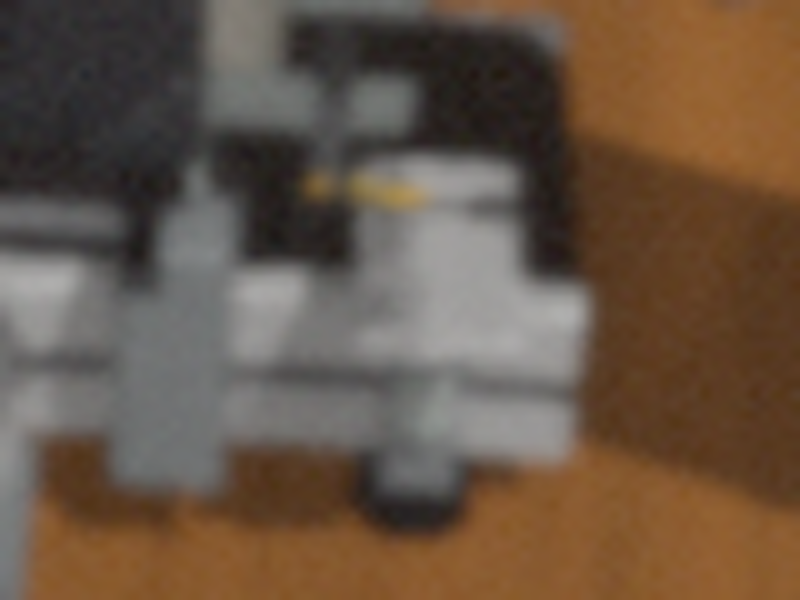

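Request:
carry_out(grip=[-1,-1,-1,1,1,1,1,1,1], slide=[[0,-12,1],[0,-2,0],[0,0,0],[0,0,0],[0,0,0],[0,0,0],[0,0,0],[0,0,0],[0,0,0]], twist=[[-0.008,0,0],[0,0,0],[0,0,0],[0,0,0],[0,0,0],[0,0,0],[0,0,0],[0,0,0],[0,0,0]])

```text
time_s: 45.5
position: [0.5383, 0.2038, 0.1236]
tcp_rot: [[-0.047, 0.999, 0.021], [0.999, 0.047, 0.002], [0.001, 0.021, -1.0]]
force: [0.2, 0.6, -0.1]
opening: 0.682
```

```bash
python3 -c "
from h import *
cr2()
s=bot.read_state();p=s['position']
plan([(p+[0,0,.06],Rdown(92.7)),(lane(-40,150,180),Rdown(50)),(lane(-130,92,150),Rdown(2.7))],1)"
```

```text
theta 0.9 r 42.3 y 236.5 rot [ 0.0206 -0.0012 -0.0004] F [ 0.2347  0.5592 -0.0677] op 0.682 t 45.50
[0,-13,5],[0,-12,5],[0,-10,9],[0,-6,12],[0,-2,13],[0,3,13],[0,7,11],[0,11,8],[0,13,4],[0,13,-1],[0,12,-5],[0,10,-9]
15 rows from [0.5383 0.2038 0.1236] t 45.5 op 0.6815843926277455
slide [[0,1,-30],[0,0,-30],[-14,-7,-12],[-15,-5,-12],[-16,-3,-12],[-16,-1,-12],[-16,1,-12],[-16,3,-12],[-15,-4,4],[-15,-2,4],[-15,0,4],[-15,2,4]]
twist [[0.01,-0.001,0],[0.01,-0.001,0],[0,0,0.124],[0,0,0.124],[0,0,0.124],[0,0,0.124],[0,0,0.124],[0,0,0.124],[0,0,0.118],[0,0,0.118],[0,0,0.118],[0,0,0.118]]
n 12
slide [[-15,3,4],[-14,5,4],[-14,7,4]]
twist [[0,0,0.118],[0,0,0.118],[0,0,0.118]]
n 3
```

Request:
carry_out(grip=[1,1,1,1,1,1,1,1,1,1,1,1], slide=[[0,0,-20],[0,0,-40],[0,0,-40],[-10,-5,-10],[-15,-5,-5],[-16,-3,-5],[-16,-1,-5],[-16,1,-5],[-16,3,-5],[-15,-4,0],[-15,-2,0],[-15,0,0]], twist=[[0.01,0,0],[0.01,0,0],[0,0,0],[0,0,0.12],[0,0,0.124],[0,0,0.124],[0,0,0.124],[0,0,0.124],[0,0,0.124],[0,0,0.124],[0,0,0.124],[0,0,0.124]])

```text
time_s: 46.7
position: [0.4628, 0.0906, 0.2654]
tcp_rot: [[0.895, 0.446, 0.004], [0.446, -0.895, 0.001], [0.004, 0.001, -1.0]]
force: [-0.7, -0.2, -0.9]
opening: 0.998
```

```bash
python3 -c "
from h import *
where()
plan([(lane(-130,92,150),Rdown(2.7))],1)"
```

```text
lane [-80.9701 127.0181 190.3873] rotvec to ideal(tool) [ 0.0004 -0.0043  0.4149] F [-0.6874 -0.1535 -0.877 ] op 0.9984785522814587 t 46.7
4 rows from [0.4628 0.0906 0.2654] t 46.7 op 0.9984785522814587
slide [[-15,3,10],[-14,5,10],[-14,6,10],[-13,7,10]]
twist [[0,-0.001,0.104],[0,-0.001,0.104],[0,-0.001,0.104],[0,-0.001,0.104]]
n 4
```

Request:
carry_out(grip=[1,1,1,1,1,1,1], slide=[[-15,3,5],[-14,5,10],[-14,6,10],[-8,7,8],[-2,3,3],[0,0,0],[0,0,0]], twist=[[0,0,0.104],[0,0,0.104],[0,0,0.104],[0,0,0.08],[0,0,0.02],[0,0,0],[0,0,0]])

```text
time_s: 47.4
position: [0.4157, 0.0495, 0.2297]
tcp_rot: [[0.999, 0.032, 0.007], [0.032, -0.999, 0.001], [0.007, -0.0, -1.0]]
force: [-0.3, 0.1, 0.7]
opening: 1.0
```

```bash
python3 -c "
from h import *
where()
c,st=wsave('w17')"
```

```text
lane [-130.0001   88.2372  154.7081] rotvec to ideal(tool) [-0.0003 -0.0074 -0.0154] F [-0.2564  0.051   0.6925] op 1.0004113867402453 t 47.4
```

View pics/w17.png

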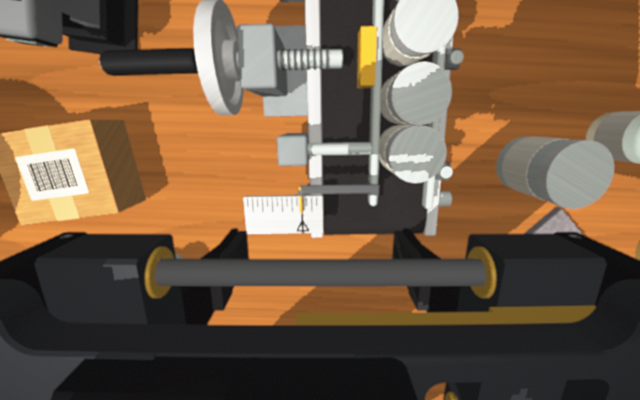

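```bash
python3 -c "
from h import *
c,st=wload('w17'); show(c['color'],'w17a',(240,180,330,240),8.8)
print(RL.T@(onz(c,303,215,.1,st)-L0)*1000)
for u,v in [(302,205),(302,210),(280,220),(290,220),(303,188)]: print(RL.T@(dep(c,u,v,st)-L0)*1000)
R,p=campose(c,st); print('cam lane',RL.T@(p-L0)*1000)"
```

```text
[-152.4095  106.4332   25.    ]
[-138.4279  106.3834   35.8622]
[-144.0725  106.6467   34.4079]
[-155.8161  129.964    30.1573]
[-155.883   119.6232   30.3815]
[-120.7986  104.7787   37.2579]
cam lane [-58.0825  86.8235 316.42  ]
```

View pics/w17a.png

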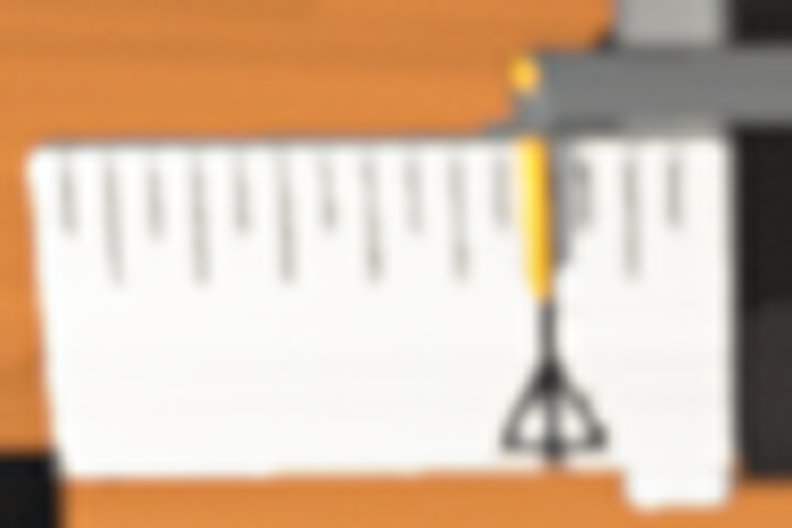

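Request:
carry_out(grip=[1,1,1,1,1], slide=[[0,-10,0],[0,-9,0],[0,0,0],[0,0,0],[0,0,0]], twist=[[0,-0.004,-0.008],[0,-0.004,-0.008],[0,0,0],[0,0,0],[0,0,0]])

```text
time_s: 47.95
position: [0.417, 0.0717, 0.2307]
tcp_rot: [[0.999, 0.054, 0.002], [0.054, -0.999, 0.0], [0.002, -0.0, -1.0]]
force: [0.4, 0.2, -0.1]
opening: 1.001
```

```bash
python3 -c "
from h import *
where()
c,st=wsave('w18',(270,180,360,240),8.8)
R,p=campose(c,st); print('cam lane',RL.T@(p-L0)*1000)"
```

```text
lane [-127.6932  110.2899  155.7154] rotvec to ideal(tool) [-0.0002 -0.0022  0.0064] F [ 0.3572  0.1518 -0.1454] op 1.0011195450517332 t 47.95
cam lane [-54.9193 110.4839 317.05  ]
```

View pics/w18.png

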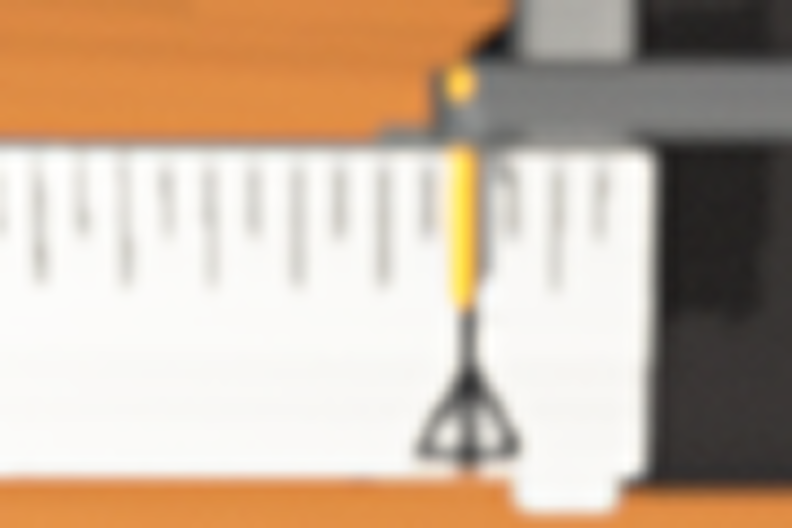

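```bash
python3 -c "
from h import *
c,st=wload('w18'); P=cloud(c,st); show(c['color'],'w18f')
L=(P-L0)@RL*1000
m=(L[...,1]>205)&(L[...,1]<262)&(abs(L[...,0])<60)&(P[...,2]>.1)
q=L[m]; print(len(q)); 
for a in range(205,262,8):
  k=q[(q[:,1]>=a)&(q[:,1]<a+8)]
  if len(k): print(a,k[:,0].min(),k[:,0].max(),k[:,2].max()+75)
plan([(lane(-10,237,110),Rdown(92.7))],1)"
```

```text
1790
205 -16.5711863265679 2.6223071914373395 138.20741180183177
213 -16.605093501267596 2.6604195024882955 138.13227908668148
221 -16.337089257831813 2.7219407978957384 137.42689112044872
229 -16.31065989523605 2.79471960391599 137.66529452588856
237 -16.249584709492066 2.8342041088565186 137.75465158862482
245 -16.90963974822152 2.9475366255689774 137.9556013598718
253 -16.79679167110673 2.700041264646863 137.9566813761751
261 -16.607107723514392 2.09348420043494 136.7546334054354
13 rows from [0.4169 0.0716 0.2307] t 48.0 op 0.9956129244641476
slide [[9,-10,4],[10,-9,4],[11,-7,4],[12,-6,4],[13,-4,4],[13,-3,4],[13,-1,4],[13,0,4],[13,2,4],[13,4,4],[12,5,4],[12,6,4]]
twist [[0,0,-0.12],[0,0,-0.12],[0,0,-0.12],[0,0,-0.12],[0,0,-0.12],[0,0,-0.12],[0,0,-0.12],[0,0,-0.12],[0,0,-0.12],[0,0,-0.12],[0,0,-0.12],[0,0,-0.12]]
n 12
slide [[11,8,4]]
twist [[0,0,-0.12]]
n 1
```

```bash
python3 -c "
from h import *
plan([(lane(30,237,110),Rdown(2.7))],1)"
```

```text
5 rows from [0.4169 0.0716 0.2307] t 48.0 op 0.9956129244641476
slide [[32,-25,9],[32,-25,9],[32,-25,9],[32,-25,9],[32,-25,9]]
twist [[0,0,0.001],[0,0,0.001],[0,0,0.001],[0,0,0.001],[0,0,0.001]]
n 5
```

Request:
carry_out(grip=[-1,-1,-1,-1,-1,-1,-1,-1,-1,-1,-1], slide=[[16,-13,0],[32,-25,5],[32,-25,9],[32,-25,9],[30,-23,9],[15,-12,5],[4,-3,0],[0,0,0],[0,0,0],[0,0,0],[0,0,0]], twist=[[0,0,0],[0,0,0],[0,0,0],[0,0,0],[0,0,0],[0,0,0],[0,0,0],[0,0,0],[0,0,0],[0,0,0],[0,0,0]])

```text
time_s: 49.1
position: [0.5736, 0.2067, 0.1917]
tcp_rot: [[0.999, 0.048, -0.002], [0.048, -0.999, -0.002], [-0.002, 0.002, -1.0]]
force: [-0.1, -0.1, 0.2]
opening: 0.082
```

```bash
python3 -c "
from h import *
where()
plan([(lane(30,237,60),Rdown(2.7))],1)"
```

```text
lane [ 35.1148 237.7994 116.6874] rotvec to ideal(tool) [0.0023 0.0018 0.0007] F [-0.0666 -0.0656  0.2458] op 0.08187824536598125 t 49.1
2 rows from [0.5736 0.2067 0.1917] t 49.1 op 0.08187824536598125
slide [[-3,0,28],[-3,0,28]]
twist [[0.001,0.001,0],[0.001,0.001,0]]
n 2
```

Request:
carry_out(grip=[-1,-1,-1,-1,-1,-1], slide=[[0,0,15],[0,0,28],[0,0,28],[0,0,14],[0,0,4],[0,0,0]], twist=[[0,0,0],[0,0,0],[0,0,0],[0,0,0],[0,0,0],[0,0,0]])

```text
time_s: 49.7
position: [0.5736, 0.2035, 0.1051]
tcp_rot: [[0.999, 0.044, 0.005], [0.044, -0.999, -0.002], [0.005, 0.002, -1.0]]
force: [-0.4, 0.7, 0.3]
opening: 0.005
```

```bash
python3 -c "
from h import *
where()"
```

```text
lane [ 35.0288 234.5993  30.0591] rotvec to ideal(tool) [ 0.0021 -0.0048 -0.0031] F [-0.4075  0.6519  0.3359] op 0.004554186483734066 t 49.7
```

Request:
carry_out(grip=[-1,-1,-1,-1,-1,-1], slide=[[-8,0,2],[-10,0,2],[-9,0,0],[-4,0,0],[0,0,0],[0,0,0]], twist=[[0,0,0],[0,0,0],[0,0,0],[0,0,0],[0,0,0],[0,0,0]])

```text
time_s: 50.3
position: [0.5434, 0.2021, 0.105]
tcp_rot: [[0.999, 0.044, 0.016], [0.044, -0.999, -0.001], [0.016, 0.001, -1.0]]
force: [0.9, -0.9, -0.1]
opening: 0.01
```

```bash
python3 -c "
from h import *
where()"
```

```text
lane [  4.796  234.6432  30.0053] rotvec to ideal(tool) [ 0.0013 -0.016  -0.003 ] F [ 0.9107 -0.9005 -0.1425] op 0.010285825465365588 t 50.3
```

Request:
carry_out(grip=[-1,-1,-1,-1], slide=[[-6,0,0],[-4,0,0],[0,0,0],[0,0,0]], twist=[[0,-0.008,0],[0,0,0],[0,0,0],[0,0,0]])

```text
time_s: 50.7
position: [0.5353, 0.2018, 0.1055]
tcp_rot: [[0.999, 0.044, 0.013], [0.044, -0.999, -0.0], [0.012, 0.001, -1.0]]
force: [2.7, -0.5, -0.8]
opening: 0.004
```

```bash
python3 -c "
from h import *
where()
c,st=wsave('w19')
P=cloud(c,st);L=(P-L0)@RL*1000
m=(L[...,1]>245)&(L[...,1]<275)&(abs(L[...,0])<60)&(P[...,2]>.07)
q=L[m]; print(len(q)); print(q.min(0),q.max(0))"
```

```text
lane [ -3.3248 234.6827  30.4737] rotvec to ideal(tool) [ 0.001  -0.0125 -0.0031] F [ 2.6533 -0.4512 -0.7514] op 0.0038521182419789415 t 50.7
18894
[ 17.2374 245.0003 104.6082] [ 34.337  274.9997 152.9509]
```

View pics/w19.png

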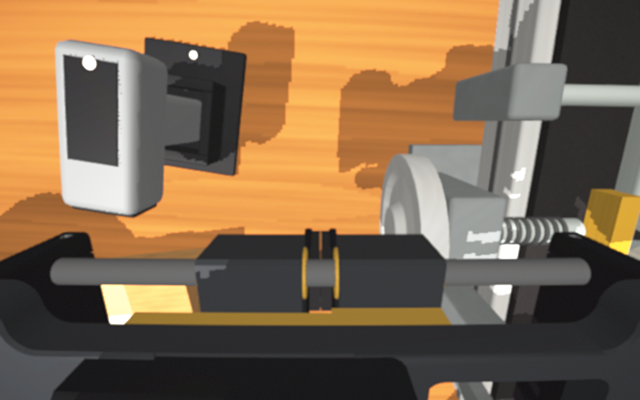

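Request:
carry_out(grip=[-1,-1,-1], slide=[[-5,0,0],[0,0,0],[0,0,0]], twist=[[0,-0.01,0],[0,0,0],[0,0,0]])

```text
time_s: 51.05
position: [0.5309, 0.2016, 0.1055]
tcp_rot: [[0.999, 0.044, 0.003], [0.044, -0.999, -0.001], [0.003, 0.001, -1.0]]
force: [1.6, -0.3, -0.4]
opening: 0.007
```

```bash
python3 -c "
from h import *
where()"
```

```text
lane [ -7.7913 234.7236  30.5118] rotvec to ideal(tool) [ 0.0009 -0.0032 -0.0032] F [ 1.6296 -0.2697 -0.4399] op 0.007277315759997642 t 51.05
```

Request:
carry_out(grip=[-1,-1,-1,-1,-1,1,1,1,1,1,1,1], slide=[[10,0,0],[8,0,-10],[0,0,-30],[0,0,-40],[-10,8,-15],[-30,24,0],[-32,26,5],[-32,26,5],[-26,20,5],[-12,10,0],[-3,3,0],[0,0,0]], twist=[[0,0,0],[0,0,0],[0,0,0],[0,0,0],[0,0,0],[0,0,0],[0,0,0],[0,0,0],[0,0,0],[0,0,0],[0,0,0],[0,0,0]])

```text
time_s: 52.25
position: [0.4013, 0.0771, 0.1887]
tcp_rot: [[0.999, 0.044, -0.017], [0.044, -0.999, 0.001], [-0.017, -0.002, -1.0]]
force: [0.3, 0.2, 0.1]
opening: 0.56
```

```bash
python3 -c "
from h import *
where()
c,st=wsave('w20'); R,p=campose(c,st); print('cam lane',RL.T@(p-L0)*1000)"
```

```text
lane [-143.1125  116.4932  113.7265] rotvec to ideal(tool) [-0.0017  0.0173 -0.0027] F [0.2581 0.2462 0.0537] op 0.5599461941056668 t 52.25
cam lane [-67.1835 115.7709 273.6107]
```

View pics/w20.png

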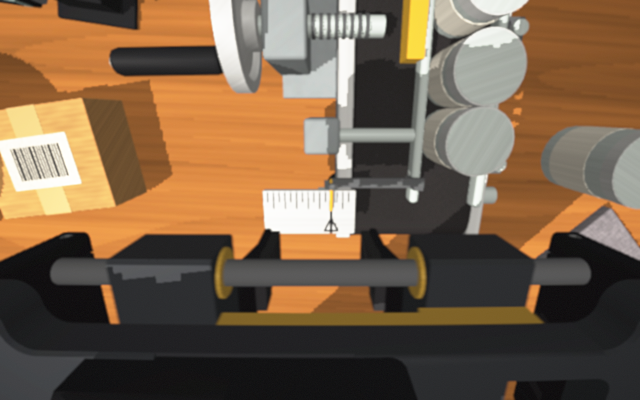

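```bash
python3 -c "
from h import *
c,st=wload('w20'); show(c['color'],'w20a',(290,175,370,240),9)
show(c['color'],'w20b',(0,0,200,150),4)"
```

```text
(no output)
```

View pics/w20a.png

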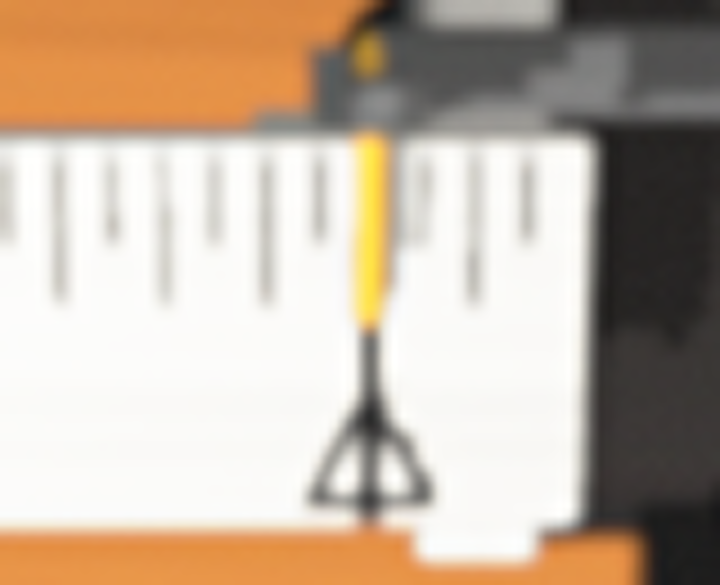

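```bash
python3 -c "
from h import *
plan([((.5,.27,.30),Rdown(0))],1)"
```

```text
6 rows from [0.4018 0.0773 0.1888] t 52.3 op 0.5970020865389521
slide [[17,-31,-19],[17,-32,-19],[17,-32,-19],[17,-32,-19],[17,-32,-19],[17,-32,-19]]
twist [[0,0.003,0.007],[0,0.003,0.007],[0,0.003,0.007],[0,0.003,0.007],[0,0.003,0.007],[0,0.003,0.007]]
n 6
```

Request:
carry_out(grip=[1,1,1,1,1,1,1,1,1], slide=[[9,-16,-15],[17,-32,-22],[17,-32,-22],[17,-32,-19],[17,-32,-19],[14,-26,-10],[7,-12,0],[2,-3,0],[0,0,0]], twist=[[0,0.003,0.007],[0,0.003,0.007],[0,0.003,0.007],[0,0.003,0.007],[0,0.003,0.007],[0,0.003,0.007],[0,0,0],[0,0,0],[0,0,0]])

```text
time_s: 53.2
position: [0.5092, 0.2817, 0.3007]
tcp_rot: [[1.0, 0.007, 0.007], [0.007, -1.0, 0.007], [0.007, -0.007, -1.0]]
force: [0.4, 0.3, 0.2]
opening: 1.001
```

```bash
python3 -c "
from h import *
where(0)
c,st=wsave('w21'); print(st['position'])"
```

```text
lane [-25.6769 315.7502 225.6828] rotvec to ideal(tool) [-0.0074 -0.007   0.0074] F [0.418  0.2567 0.1884] op 1.0010011742847018 t 53.2
[0.5092 0.2817 0.3007]
```

View pics/w21.png

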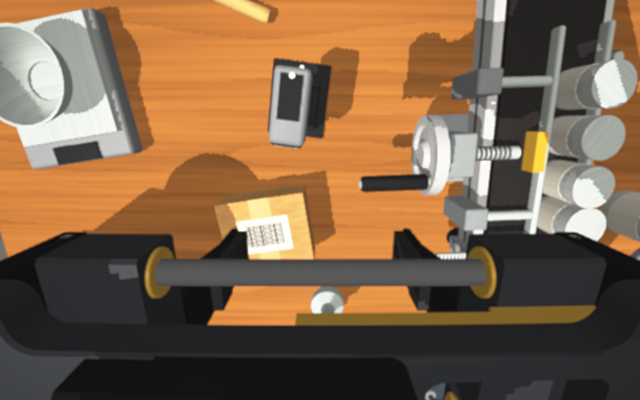

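```bash
python3 -c "
from h import *
c,st=wload('w21'); show(c['color'],'w21a',(250,45,350,165),5)
show(c['color'],'w21c',(200,175,330,270),6)
P=cloud(c,st)
m=(P[...,0]>.5)&(P[...,0]<.7)&(P[...,1]>.24)&(P[...,1]<.4)&(P[...,2]>.104)
q=P[m]; print(len(q),q.min(0),q.max(0), np.percentile(q[:,2],[5,50,95]))
r=cv2.minAreaRect((q[:,:2]*1000).astype(np.float32)); print(r)
m=(P[...,0]>.34)&(P[...,0]<.5)&(P[...,1]>.28)&(P[...,1]<.46)&(P[...,2]>.05)&(P[...,2]<.066)
v,u=np.where(m); ok=v<228; q=P[m][ok]; print(cv2.minAreaRect((q[:,:2]*1000).astype(np.float32)),q[:,2].mean())
"
```

```text
67189 [0.5   0.24  0.104] [0.6402 0.3684 0.4237] [0.3168 0.4059 0.4205]
((564.1072998046875, 317.7890625), (143.77474975585938, 111.64937591552734), 30.519329071044922)
((447.45343017578125, 368.4920959472656), (52.57079315185547, 130.24449157714844), 8.793447494506836) 0.059125570824405164
```

View pics/w21a.png

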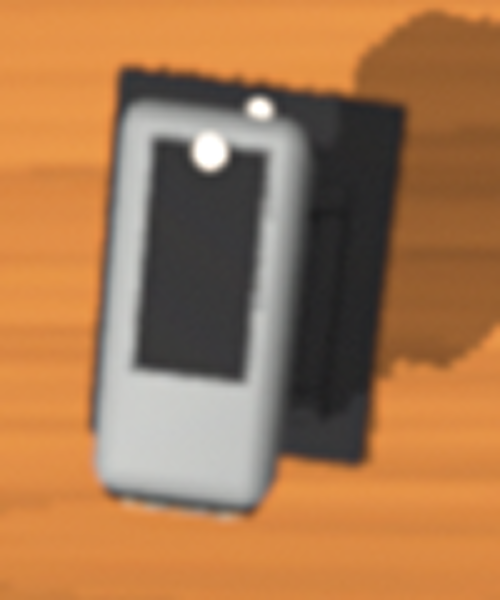

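View pics/w21c.png

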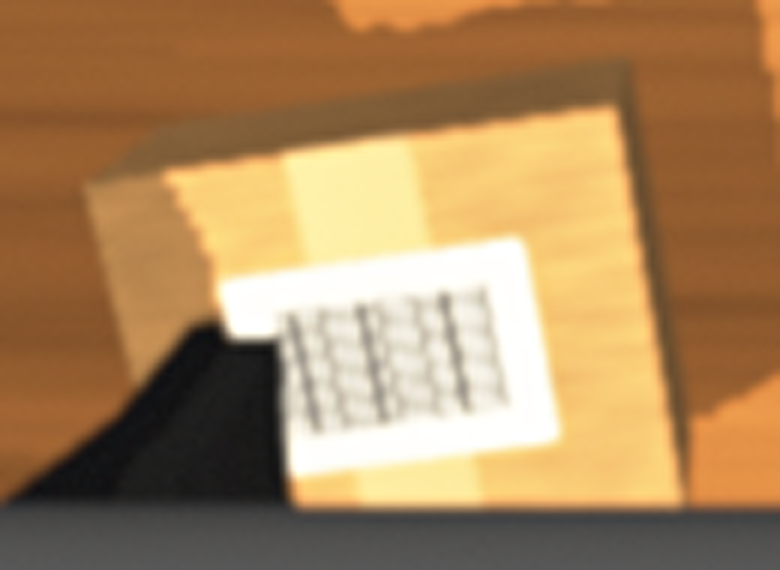

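```bash
python3 -c "
from h import *
c,st=wload('w21')
f=lambda u,v:(u/5+250,v/5+45)
g=lambda u,v:(u/6+200,v/6+175)
H={}
for n,u,v in [('TL',123,103),('TR',305,115),('BL',98,488),('BR',268,503)]:
    H[n]=onz(c,*f(u,v),.119,st); print(n,H[n],dep(c,*f(u,v),st))
front=(H['BL']+H['BR'])/2; back=(H['TL']+H['TR'])/2; d=(back-front)[:2]; print('len',np.linalg.norm(d),'yaw',np.degrees(np.arctan2(d[1],d[0])),'width',np.linalg.norm(H['BL']-H['BR']),np.linalg.norm(H['TL']-H['TR']))
e=d/np.linalg.norm(d); cen=(front+back)/2; print('cen',cen,'headpt',cen[:2]+e*.008)
# display rect edges
S=[onz(c,*f(u,v),.12,st) for u,v in [(152,140),(268,152),(245,380),(135,366)]]; print(np.array(S)); dd=(S[0]+S[1]-S[2]-S[3])[:2]; print(np.degrees(np.arctan2(dd[1],dd[0])))
for n,u,v in [('b1',120,70),('b2',402,105),('b3',362,462)]: print(n,onz(c,*f(u,v),.006,st),dep(c,*f(u,v),st))
Lc=[onz(c,*g(u,v),.061,st) for u,v in [(218,285),(522,238),(560,440),(288,478)]]; print(np.array(Lc), 'edge', [np.linalg.norm(Lc[i]-Lc[i-1]) for i in range(4)])
d=Lc[0]-Lc[1]; print('yaw y axis',np.degrees(np.arctan2(d[1],d[0]))-90)
m=(Lc[0]+Lc[2])/2; m2=(Lc[1]+Lc[3])/2; print(m,m2)
print([dep(c,*g(u,v),st) for u,v in [(400,350),(360,300),(535,400)]])
"
```

```text
TL [0.6394 0.3335 0.119 ] [0.6587 0.351  0.0051]
TR [0.6372 0.294  0.119 ] [0.6557 0.2983 0.005 ]
BL [0.5567 0.3418 0.119 ] [0.5483 0.3628 0.0009]
BR [0.5536 0.3025 0.119 ] [ 0.544   0.3101 -0.001 ]
len 0.08351674886812946 yaw -5.760826570189448 width 0.039424266621470576 0.039638894839865144
cen [0.5967 0.3179 0.119 ] headpt [0.6047 0.3171]
[[0.6317 0.3273 0.12  ]
 [0.6294 0.302  0.12  ]
 [0.5811 0.3075 0.12  ]
 [0.584  0.3323 0.12  ]]
-6.237472650957955
b1 [0.6674 0.3515 0.006 ] [0.6677 0.3517 0.0046]
b2 [0.6584 0.2703 0.006 ] [0.6587 0.2703 0.0046]
b3 [0.5572 0.2808 0.006 ] [0.5571 0.2808 0.0042]
[[0.4379 0.4048 0.061 ]
 [0.4507 0.3307 0.061 ]
 [0.3982 0.3224 0.061 ]
 [0.387  0.3907 0.061 ]] edge [np.float64(0.052813898999423216), np.float64(0.07523215689483995), np.float64(0.0531117543178603), np.float64(0.06921248724994938)]
yaw y axis 9.798494687471674
[0.418  0.3636 0.061 ] [0.4188 0.3607 0.061 ]
[array([0.421 , 0.3615, 0.0595]), array([0.4341, 0.3706, 0.0602]), array([0.4085, 0.3285, 0.0603])]
```

```bash
python3 -c "
from h import *
print(bot.read_state()['joint_positions'])
plan([((.605,.317,.16),Rdown(-6))],1)"
```

```text
[ 17.7688  21.9907  83.318    0.3042  74.2113 107.295 ]
4 rows from [0.5089 0.2813 0.3005] t 53.25 op 0.9972092939601852
slide [[24,-9,35],[24,-9,35],[23,-10,35],[23,-11,35]]
twist [[-0.002,-0.002,0.028],[-0.002,-0.002,0.028],[-0.002,-0.002,0.028],[-0.002,-0.002,0.028]]
n 4
```

```bash
python3 -c "
from h import *
for n in ['scene0','side0']:
  c=load(n); P=cloud(c)
  m=(P[...,0]>.1)&(P[...,0]<.7)&(P[...,1]>.42)&(P[...,1]<.9)&(P[...,2]>.02)&(P[...,2]<.6)
  q=P[m]
  for a in np.arange(0.02,.5,.06):
    k=q[(q[:,2]>=a)&(q[:,2]<a+.06)]
    if len(k)>20: print(n,'z%.2f'%a,len(k),np.percentile(k[:,:2],[2,98],axis=0).round(3).tolist())
"
```

```text
scene0 z0.02 2856 [[0.204, 0.431], [0.695, 0.718]]
scene0 z0.08 900 [[0.253, 0.591], [0.689, 0.718]]
scene0 z0.14 737 [[0.255, 0.587], [0.375, 0.704]]
scene0 z0.20 904 [[0.25, 0.587], [0.375, 0.705]]
scene0 z0.26 786 [[0.254, 0.596], [0.368, 0.706]]
scene0 z0.32 244 [[0.289, 0.599], [0.372, 0.673]]
side0 z0.02 957 [[0.362, 0.42], [0.463, 0.437]]
side0 z0.08 88 [[0.619, 0.602], [0.665, 0.612]]
side0 z0.26 492 [[0.333, 0.664], [0.367, 0.729]]
side0 z0.32 3157 [[0.224, 0.619], [0.375, 0.757]]
side0 z0.38 12113 [[0.223, 0.599], [0.374, 0.751]]
```

Request:
carry_out(grip=[1,1,1,1,1,1,1], slide=[[14,-5,16],[24,-9,35],[23,-10,35],[22,-10,30],[8,-4,14],[2,-1,4],[0,0,0]], twist=[[-0.002,-0.002,0.02],[-0.002,-0.002,0.028],[-0.002,-0.002,0.028],[0,0,0.028],[0,0,0.01],[0,0,0],[0,0,0]])

```text
time_s: 53.95
position: [0.6037, 0.3119, 0.1629]
tcp_rot: [[0.993, -0.116, -0.005], [-0.116, -0.993, -0.002], [-0.005, 0.002, -1.0]]
force: [-0.1, 0.5, 0.4]
opening: 1.001
```

```bash
python3 -c "
from h import *
where(-6); wsave('w22')
plan([((.605,.317,.085),Rdown(-6))],1,dec=1)"
```

```text
lane [ 70.1755 341.4952  87.9037] rotvec to ideal(tool) [ 0.0024  0.0048 -0.0111] F [-0.0951  0.4692  0.3839] op 1.001352617291155 t 53.95
2 rows from [0.6037 0.3119 0.1635] t 54.0 op 0.9994609374234206
slide [[0.5,-2.7,39.3],[0.5,-2.6,39.3]]
twist [[0.001,0.002,-0.006],[0.001,0.002,-0.006]]
n 2
```

View pics/w22.png

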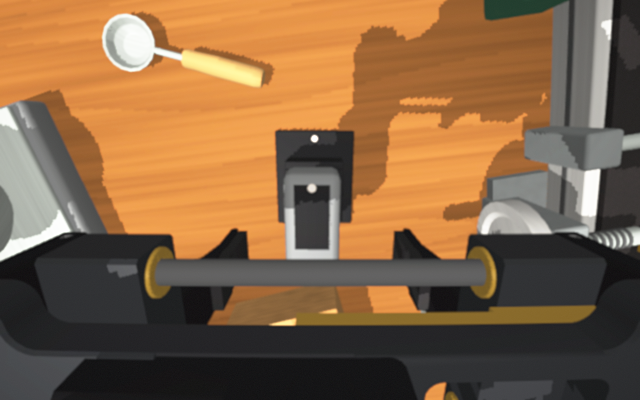

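Request:
carry_out(grip=[1,1,1,1,1,1], slide=[[1,-4,10],[0,-2,22],[0,0,22],[0,0,14],[0,0,5],[0,0,0]], twist=[[0,0,-0.008],[0,0,0],[0,0,0],[0,0,0],[0,0,0],[0,0,0]])

```text
time_s: 54.6
position: [0.6066, 0.3198, 0.0968]
tcp_rot: [[0.995, -0.104, 0.008], [-0.104, -0.995, 0.003], [0.008, -0.004, -1.0]]
force: [0.3, -0.3, 0.4]
opening: 1.001
```

```bash
python3 -c "
from h import *
where(-6)
plan([((.605,.3175,.085),Rdown(-6))],1,dec=1)"
```

```text
lane [ 73.4465 349.2298  21.7572] rotvec to ideal(tool) [-0.0037 -0.0078  0.0005] F [ 0.3054 -0.3324  0.3733] op 1.0011749186128474 t 54.6
1 rows from [0.6066 0.3198 0.0968] t 54.6 op 1.0011749186128474
slide [[-1.5,2.5,11.7]]
twist [[-0.004,-0.008,0]]
n 1
```

Request:
carry_out(grip=[1,1,1,1], slide=[[-1,2,6],[-1,0,5],[0,0,0],[0,0,0]], twist=[[-0.004,-0.008,0],[0,0,0],[0,0,0],[0,0,0]])

```text
time_s: 55.0
position: [0.6059, 0.3185, 0.0877]
tcp_rot: [[0.995, -0.104, 0.004], [-0.104, -0.995, 0.001], [0.004, -0.001, -1.0]]
force: [-0.4, -0.2, 0.1]
opening: 1.001
```

```bash
python3 -c "
from h import *
where(-6)
plan([((.605,.3175,.085),Rdown(-6))],1,dec=1)"
```

```text
lane [ 72.6968 347.964   12.7087] rotvec to ideal(tool) [-0.0014 -0.0036  0.0007] F [-0.3835 -0.2468  0.0689] op 1.0009577711339057 t 55.0
1 rows from [0.6059 0.3185 0.0877] t 55.0 op 1.0009577711339057
slide [[-0.8,1.1,2.7]]
twist [[-0.001,-0.004,0.001]]
n 1
```

Good; close (and lower a further 3 mm).

Request:
carry_out(grip=[1,-1,-1,-1,-1,-1,-1,-1,-1,-1,-1,-1], slide=[[0,1,3],[0,0,0],[0,0,0],[0,0,0],[0,0,0],[0,0,0],[0,0,0],[0,0,0],[0,0,0],[0,0,0],[0,0,0],[0,0,0]], twist=[[0,-0.003,0],[0,0,0],[0,0,0],[0,0,0],[0,0,0],[0,0,0],[0,0,0],[0,0,0],[0,0,0],[0,0,0],[0,0,0],[0,0,0]])

```text
time_s: 56.2
position: [0.6065, 0.3176, 0.0854]
tcp_rot: [[0.995, -0.104, 0.002], [-0.104, -0.995, 0.002], [0.002, -0.002, -1.0]]
force: [0.6, -0.6, 0.5]
opening: 0.479
```

```bash
python3 -c "
from h import *
where(-6)
s=bot.read_state(); print(s['position'],s['tcp_rot'],s['joint_positions'])
np.savez('pics/grasp.npz',p=s['position'],R=s['tcp_rot'])
wsave('w23'); save('side','d23',(220,220,380,340),5)"
```

```text
lane [ 73.2739 347.0627  10.4309] rotvec to ideal(tool) [-0.0021 -0.0021  0.0008] F [ 0.5878 -0.5839  0.4805] op 0.4787455638183459 t 56.2
[0.6065 0.3176 0.0854] [[ 0.9946 -0.1038  0.0023]
 [-0.1038 -0.9946  0.0019]
 [ 0.0021 -0.0021 -1.    ]] [ 18.2822  43.7909  78.939    0.0726  57.1134 114.1988]
```

View pics/d23.png

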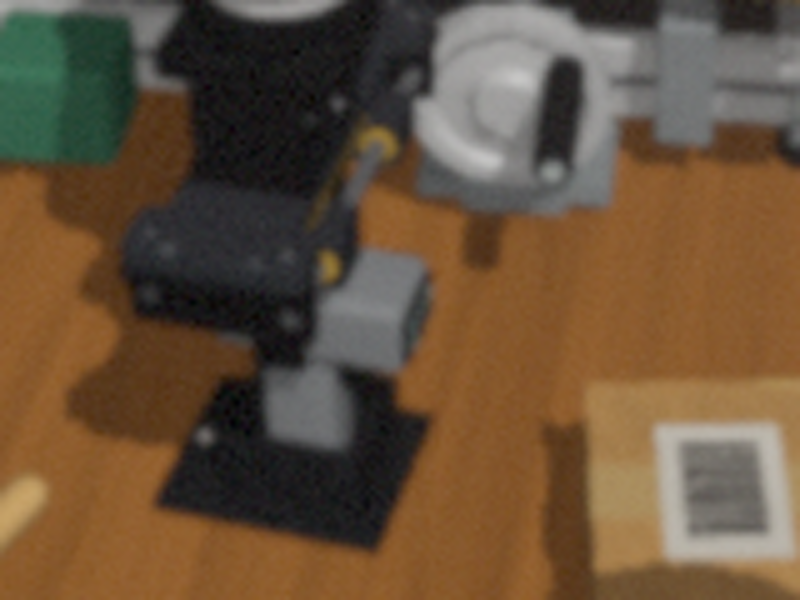

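View pics/w23.png

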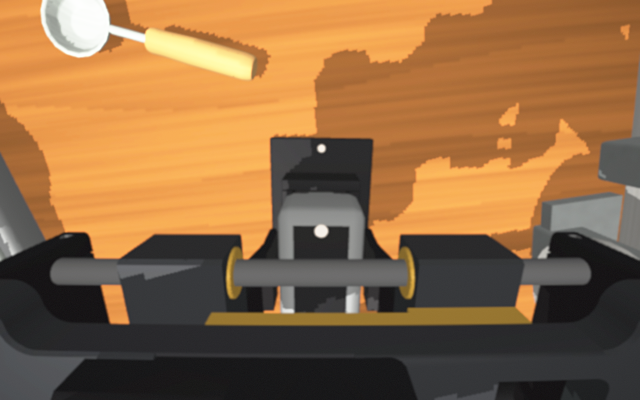

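```bash
cat >> h.py <<'E'
LAB=np.array([.4188,.362,.061])
def Rtilt(yaw,al): return Rdown(yaw)@Ro.from_euler('y',al,degrees=True).as_matrix()
def aim(yaw,al,d=.1,lab=LAB):
    R=Rtilt(yaw,al); head=lab+(d+.054)*R[:,0]; return head+.0166*R[:,2]+.001*R[:,0],R
def gaze():
    s=bot.read_state();R=s['tcp_rot'];head=s['position']-.0166*R[:,2]-.001*R[:,0];eye=head-.054*R[:,0];l=-R[:,0]
    t=(LAB[2]-eye[2])/l[2]; hit=eye+l*t; print('eye',eye,'dist to label centre',np.linalg.norm(eye-LAB),'hit err mm',(hit-LAB)*1000,'down deg',np.degrees(np.arcsin(-l[2])),'F',s['force'],'op',s['opening'],'t',s['time_s'],'j',s['joint_positions'])
E
python3 -c "
from h import *
p,R=aim(-45,52); print(p,R)
s=bot.read_state()['position']
plan([(s+[0,0,.15],Rdown(-6)),((.5,.28,.25),Rdown(-45)),(p,R)],-1)"
```

```text
[0.4955 0.2853 0.1729] [[ 0.4353 -0.7071  0.5572]
 [-0.4353 -0.7071 -0.5572]
 [ 0.788   0.     -0.6157]]
17 rows from [0.6065 0.3176 0.0854] t 56.3 op 0.47947437113859376
slide [[0,0,-37],[0,0,-37],[0,0,-37],[0,0,-37],[-17,8,-2],[-16,10,-2],[-15,12,-2],[-13,13,-2],[-12,15,-2],[-10,16,-2],[-1,0,11],[-2,0,11]]
twist [[-0.001,-0.001,0],[-0.001,-0.001,0],[-0.001,-0.001,0],[-0.001,-0.001,0],[0,0,0.113],[0,0,0.113],[0,0,0.113],[0,0,0.113],[0,0,0.113],[0,0,0.113],[0,0.13,0],[0,0.13,0]]
n 12
slide [[-4,0,10],[-5,0,10],[-6,0,9],[-7,0,8],[-8,0,7]]
twist [[0,0.13,0],[0,0.13,0],[0,0.13,0],[0,0.13,0],[0,0.13,0]]
n 5
```

Request:
carry_out(grip=[-1,-1,-1,-1,-1,-1,-1,-1,-1,-1,-1,-1], slide=[[0,0,-10],[0,0,-20],[0,0,-30],[0,0,-35],[0,0,-35],[0,0,-20],[-10,5,-5],[-17,9,-2],[-15,11,-2],[-13,13,-2],[-8,9,0],[0,0,0]], twist=[[0,0,0],[0,0,0],[0,0,0],[0,0,0],[0,0,0],[0,0,0],[0,0,0.06],[0,0,0.113],[0,0,0.113],[0,0,0.113],[0,0,0.08],[0,0,0]])

```text
time_s: 57.5
position: [0.5251, 0.2879, 0.2543]
tcp_rot: [[0.824, -0.566, -0.006], [-0.566, -0.824, -0.001], [-0.005, 0.004, -1.0]]
force: [0.1, 0.1, -2.6]
opening: 0.48
```

```bash
python3 -c "
from h import *
gaze()
c,st=wsave('w24'); save('side','d24',(200,120,440,300),3.3)
p,R=aim(-45,52)
plan([((.5,.28,.25),Rdown(-45)),(p,R)],-1)"
```

```text
eye [0.4799 0.3191 0.2711] dist to label centre 0.22300950923431112 hit err mm [ 37421.5741 -25722.081       0.    ] down deg -0.26558008990584836 F [ 0.0664  0.0841 -2.6308] op 0.48003196248844743 t 57.5 j [ 18.0151  26.3757  83.635    0.0772  70.3311 142.4905]
9 rows from [0.5274 0.2885 0.2544] t 57.6 op 0.4801488057884171
slide [[-9,11,2],[-8,12,2],[-1,0,11],[-2,0,11],[-4,0,10],[-5,0,10],[-6,0,9],[-7,0,8],[-8,0,7]]
twist [[0.001,0.001,0.092],[0.001,0.001,0.092],[0,0.13,0],[0,0.13,0],[0,0.13,0],[0,0.13,0],[0,0.13,0],[0,0.13,0],[0,0.13,0]]
n 9
```

View pics/d24.png

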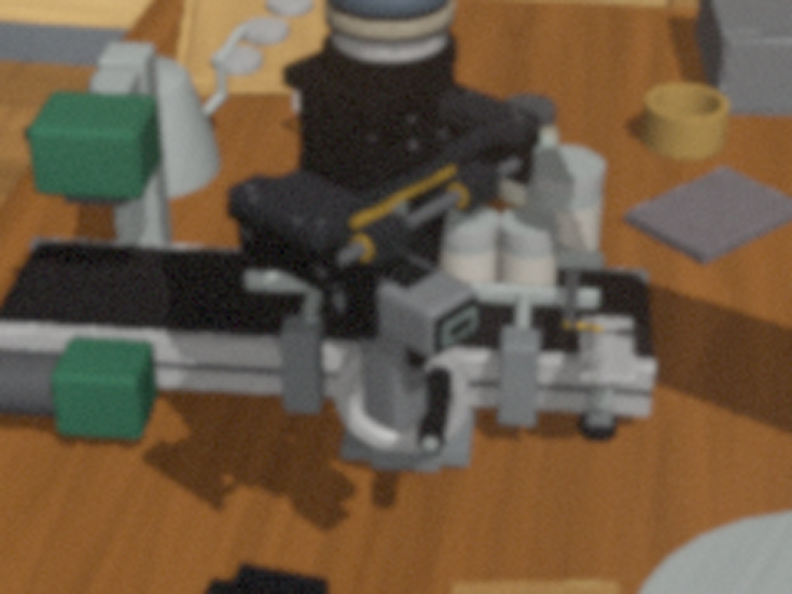

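View pics/w24.png

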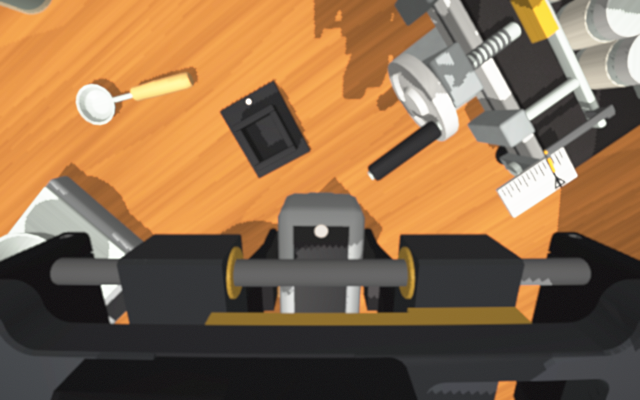

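```bash
cat > kin.py <<'E'
from h import *
from scipy.optimize import least_squares
def Rj(j,s=1):
    E=lambda ax,a: Ro.from_euler(ax,a,degrees=True).as_matrix()
    return E('z',j[0])@E('y',j[1]+j[2])@E('z',s*j[3])@E('y',j[4])@E('z',j[5]+90)
P0=[.044,.4486,.372,.25,.275,.111]
def FK(j,prm,s=1):
    a,L1,L2,h,Lt,off=prm; r=np.radians
    pl=np.array([a+L1*np.sin(r(j[1]))+L2*np.sin(r(j[1]+j[2])),off,h+L1*np.cos(r(j[1]))+L2*np.cos(r(j[1]+j[2]))])
    R=Rj(j,s); return Ro.from_euler('z',j[0],degrees=True).as_matrix()@pl+Lt*R[:,2],R
D=[([-75.6585,30.2778,82.1578,0,67.6893,-10.2264],[.25970535,-.56766749,.22157674]),([-12.5295,37.3425,85.5307,-.411,56.1075,74.9305],[.6379,-.0299,.1278]),([17.7688,21.9907,83.318,.3042,74.2113,107.295],[.5089,.2813,.3005]),([18.2822,43.7909,78.939,.0726,57.1134,114.1988],[.6065,.3176,.0854]),([18.0151,26.3757,83.635,.0772,70.3311,142.4905],[.5251,.2879,.2543])]
if __name__=='__main__':
    for s in (1,-1): print(s,Rj(D[1][0],s)[:,2],Rj(D[2][0],s)[:,2])
    f=lambda x:np.concatenate([(FK(j,x)[0]-p)*1000 for j,p in D]+[[(x[3]-.25)*10]])
    o=least_squares(f,P0); print(o.x,np.round(o.fun,1))
E
python3 kin.py; python3 -c "
from h import *
c,st=wload('w21'); print(st['tcp_rot'][:,2])"
```

```text
1 [ 0.0161 -0.0097 -0.9998] [ 0.0064  0.0074 -1.    ]
-1 [ 0.0187  0.002  -0.9998] [ 0.0095 -0.0023 -1.    ]
[-0.0059  0.4903  0.4034  0.0921  0.1393  0.1111] [-0.1  0.4  0.7  3.7  0.2 -4.1 -2.2 -1.5  0.4 -2.2 -0.8  3.2  1.7  0.4
 -0.3 -1.6]
[ 0.007   0.0075 -0.9999]
```

```bash
cat >> kin.py <<'E'
lo=np.array([-176,-43,12.5,-82,0,-163.5]);hi=np.array([176,126,140,262,151,163.5])
def IK(p,R,prm,j0):
    g=lambda j:np.concatenate([(FK(j,prm)[0]-p)*100,Ro.from_matrix(FK(j,prm)[1].T@R).as_rotvec()*20])
    o=least_squares(g,np.clip(j0,lo+.1,hi-.1),bounds=(lo,hi)); return o.x,o.cost
def prmL(h):
    f=lambda x:np.concatenate([(FK(j,[x[0],x[1],x[2],h,x[3],x[4]])[0]-p)*1000 for j,p in D])
    x=least_squares(f,[.0,.49,.4,h+.047,.111]).x; return [x[0],x[1],x[2],h,x[3],x[4]]
E
cat > t.py <<'E'
from kin import *
for h in (.15,.25,.35):
  prm=prmL(h); print(np.round(prm,3))
  for yaw in (-60,-45,-30,-15,0,15,30,45):
    for al in (50,):
      p,R=aim(yaw,al); best=None
      for j0 in ([18,26,84,0,70,110],[30,30,110,-60,40,110],[30,30,110,60,40,110],[30,30,110,-60,40,30]):
        j,c=IK(p,R,prm,j0)
        if best is None or c<best[1]: best=(j,c)
      print(h,yaw,al,np.round(best[0]),'%.3f'%best[1])
E
python3 t.py
```

```text
[-0.006  0.489  0.404  0.15   0.196  0.111]
0.15 -60 50 [  33.   32.  100.  -57.   66. -144.] 0.000
0.15 -45 50 [  33.   31.  102.  -64.   56. -149.] 0.000
0.15 -30 50 [ 27.  27.  99. -41.  41. 163.] 28.454
0.15 -15 50 [ 28.  27. 100. -47.  31. 163.] 14.004
0.15 0 50 [ 29.  27. 102. -55.  21. 163.] 5.981
0.15 15 50 [ 29.  27. 104. -64.  10. 163.] 2.149
0.15 30 50 [ 29.  28. 108. 174.   5. -84.] 0.000
0.15 45 50 [ 28.  28. 108. 108.  14. -30.] 0.000
[-0.008  0.487  0.406  0.25   0.294  0.111]
0.25 -60 50 [  41.   37.   98.  -53.   70. -139.] 0.000
0.25 -45 50 [  41.   34.  102.  -62.   60. -143.] 0.000
0.25 -30 50 [ 30.  25. 102. -37.  40. 163.] 37.660
0.25 -15 50 [ 31.  25. 105. -44.  31. 163.] 21.544
0.25 0 50 [ 31.  24. 109. -53.  20. 163.] 11.830
0.25 15 50 [ 30.  24. 112. -63.   9. 163.] 6.512
0.25 30 50 [ 29.  24. 114. -52.   0. 141.] 4.162
0.25 45 50 [ 25.  25. 121. 132.  20. -56.] 0.000
[-0.009  0.486  0.408  0.35   0.391  0.111]
0.35 -60 50 [  48.   42.   93.  -50.   73. -135.] 0.000
0.35 -45 50 [  49.   39.  101.  -59.   63. -137.] 0.000
0.35 -30 50 [ 32.  24. 105. -34.  40. 163.] 45.979
0.35 -15 50 [ 33.  23. 110. -42.  30. 163.] 28.693
0.35 0 50 [ 33.  22. 115. -51.  19. 163.] 17.777
0.35 15 50 [ 31.  21. 119. -62.   8. 163.] 11.481
0.35 30 50 [ 29.  20. 121.  24.   0.  65.] 8.668
0.35 45 50 [ 21.  24. 133. 141.  30. -71.] 0.000
```

```bash
cat > t.py <<'E'
from kin import *
for h in (.15,.25,.35):
  prm=prmL(h)
  for yaw in (45,60,75,90,105,120,135):
    for al in (40,50):
      p,R=aim(yaw,al); best=None
      for j0 in ([18,26,84,0,70,30],[20,30,110,60,40,10],[20,30,110,30,40,30]):
        j,c=IK(p,R,prm,j0)
        if best is None or c<best[1]: best=(j,c)
      print(h,yaw,al,np.round(best[0]),'%.3f'%best[1],np.round(p,3))
E
python3 t.py
```

```text
0.15 45 40 [ 29.  31. 101.  49.  13.  30.] 0.000 [0.51  0.454 0.148]
0.15 45 50 [ 28.  28. 108. 108.  14. -30.] 0.000 [0.498 0.441 0.169]
0.15 60 40 [ 29.  31. 101.  59.  22.   9.] 0.000 [0.484 0.474 0.148]
0.15 60 50 [ 27.  28. 108.  91.  25. -23.] 0.000 [0.475 0.459 0.169]
0.15 75 40 [ 30.  31. 101.  60.  32.  -4.] 0.000 [0.452 0.487 0.148]
0.15 75 50 [ 26.  28. 107.  80.  36. -25.] 0.000 [0.448 0.471 0.169]
0.15 90 40 [ 30.  31. 101.  58.  41. -13.] 0.000 [0.419 0.491 0.148]
0.15 90 50 [ 26.  29. 106.  72.  47. -28.] 0.000 [0.419 0.474 0.169]
0.15 105 40 [ 30.  31. 101.  54.  51. -22.] 0.000 [0.385 0.487 0.148]
0.15 105 50 [ 25.  30. 104.  64.  57. -32.] 0.000 [0.39  0.471 0.169]
0.15 120 40 [ 30.  31. 102.  48.  59. -31.] 0.000 [0.354 0.474 0.148]
0.15 120 50 [ 25.  30. 103.  56.  67. -38.] 0.000 [0.363 0.459 0.169]
0.15 135 40 [ 30.  31. 102.  42.  67. -39.] 0.000 [0.327 0.454 0.148]
0.15 135 50 [ 25.  31. 101.  48.  76. -44.] 0.000 [0.339 0.441 0.169]
0.25 45 40 [ 27.  28. 112.  81.  11.  -5.] 0.000 [0.51  0.454 0.148]
0.25 45 50 [ 25.  25. 121. 132.  20. -56.] 0.000 [0.498 0.4
[... 1115 characters left out ...]
169]
0.35 75 40 [ 18.  27. 118.  75.  34. -31.] 0.000 [0.452 0.487 0.148]
0.35 75 50 [ 10.  27. 126.  90.  44. -53.] 0.000 [0.448 0.471 0.169]
0.35 90 40 [ 17.  29. 114.  63.  44. -34.] 0.000 [0.419 0.491 0.148]
0.35 90 50 [  8.  30. 120.  73.  52. -50.] 0.000 [0.419 0.474 0.169]
0.35 105 40 [ 16.  31. 110.  54.  53. -38.] 0.000 [0.385 0.487 0.148]
0.35 105 50 [  8.  33. 112.  60.  61. -50.] 0.000 [0.39  0.471 0.169]
0.35 120 40 [ 16.  34. 105.  45.  62. -43.] 0.000 [0.354 0.474 0.148]
0.35 120 50 [ 10.  37. 104.  50.  71. -51.] 0.000 [0.363 0.459 0.169]
0.35 135 40 [ 17.  37.  99.  37.  70. -49.] 0.000 [0.327 0.454 0.148]
0.35 135 50 [ 12.  41.  96.  41.  79. -54.] 0.000 [0.339 0.441 0.169]
```

```bash
python3 -c "
from h import *
p,R=aim(80,50); print(p)
plan([((.44,.36,.265),Rdown(80)),(p,R)],-1)"
```

```text
[0.4383 0.4726 0.1691]
23 rows from [0.5274 0.2885 0.2544] t 57.6 op 0.4801488057884171
slide [[-7,-1,-1],[-7,-1,-1],[-7,-2,-1],[-6,-3,-1],[-6,-4,-1],[-5,-5,-1],[-5,-5,-1],[-4,-6,-1],[-3,-6,-1],[-3,-7,-1],[-2,-7,-1],[-1,-7,-1]]
twist [[0,0,-0.125],[0,0,-0.125],[0,0,-0.125],[0,0,-0.125],[0,0,-0.125],[0,0,-0.125],[0,0,-0.125],[0,0,-0.125],[0,0,-0.125],[0,0,-0.125],[0,0,-0.125],[0,0,-0.125]]
n 12
slide [[0,-7,-1],[1,-7,-1],[2,-7,-1],[3,-7,-1],[16,-3,14],[14,-3,16],[12,-3,17],[10,-3,19],[7,-3,20],[5,-3,20],[2,-3,21]]
twist [[0,0,-0.125],[0,0,-0.125],[0,0,-0.125],[0,0,-0.125],[0,0.125,0],[0,0.125,0],[0,0.125,0],[0,0.125,0],[0,0.125,0],[0,0.125,0],[0,0.125,0]]
n 11
```

Request:
carry_out(grip=[-1,-1,-1,-1,-1,-1,-1,-1,-1,-1,-1,-1], slide=[[-7,-1,-1],[-7,-1,-1],[-7,-2,-1],[-6,-3,-1],[-6,-4,-1],[-5,-5,-1],[-5,-5,-1],[-4,-6,-1],[-3,-6,-1],[-3,-7,-1],[-2,-7,-1],[-1,-7,-1]], twist=[[0,0,-0.08],[0,0,-0.125],[0,0,-0.125],[0,0,-0.125],[0,0,-0.125],[0,0,-0.125],[0,0,-0.125],[0,0,-0.125],[0,0,-0.125],[0,0,-0.125],[0,0,-0.125],[0,0,-0.125]])

```text
time_s: 58.8
position: [0.4731, 0.348, 0.2657]
tcp_rot: [[0.597, 0.802, 0.007], [0.802, -0.598, 0.004], [0.008, 0.003, -1.0]]
force: [-0.4, -0.0, -2.6]
opening: 0.479
```

```bash
python3 -c "
from h import *
s=bot.read_state(); print(s['joint_positions'],s['force'])
p,R=aim(80,50); print(p)
plan([((.44,.36,.265),Rdown(80)),(p,R)],-1)"
```

```text
[25.4191 24.4216 85.1027  0.0424 70.0104 62.0961] [-0.4254 -0.0067 -2.5561]
[0.4383 0.4726 0.1691]
11 rows from [0.4731 0.348  0.2657] t 58.8 op 0.47885726425938574
slide [[-3,-8,0],[-2,-9,0],[-1,-9,0],[1,-9,0],[16,-3,14],[14,-3,16],[12,-3,17],[10,-3,19],[7,-3,20],[5,-3,20],[2,-3,21]]
twist [[0.001,-0.002,-0.116],[0.001,-0.002,-0.116],[0.001,-0.002,-0.116],[0.001,-0.002,-0.116],[0,0.125,0],[0,0.125,0],[0,0.125,0],[0,0.125,0],[0,0.125,0],[0,0.125,0],[0,0.125,0]]
n 11
```

Request:
carry_out(grip=[-1,-1,-1,-1,-1,-1,-1,-1,-1], slide=[[-3,-8,0],[-2,-9,0],[-1,-9,0],[0,-6,0],[14,-3,10],[14,-3,14],[12,-3,15],[6,0,6],[0,0,0]], twist=[[0,0,-0.116],[0,0,-0.116],[0,0,-0.116],[0,0.05,-0.08],[0,0.125,0],[0,0.125,0],[0,0.12,0],[0,0.06,0],[0,0,0]])

```text
time_s: 59.7
position: [0.4516, 0.4201, 0.2318]
tcp_rot: [[0.143, 0.984, 0.104], [0.863, -0.175, 0.474], [0.485, 0.022, -0.874]]
force: [-0.4, -0.2, -2.4]
opening: 0.484
```

```bash
python3 -c "
from h import *
gaze()
wsave('w25'); save('scene','s25',(280,40,480,190),4)
p,R=aim(80,50); print(p)
plan([(p,R)],-1)"
```

```text
eye [0.442  0.3648 0.2196] dist to label centre 0.16033295967457806 hit err mm [ -23.5553 -279.4769    0.    ] down deg 29.00409905992951 F [-0.4144 -0.1656 -2.3627] op 0.48401906540782996 t 59.7 j [ 20.4896  23.1711 101.3353  35.5107  44.5569   6.9139]
[0.4383 0.4726 0.1691]
3 rows from [0.4521 0.4207 0.233 ] t 59.8 op 0.476138567416626
slide [[4,-8,26],[1,-8,27],[-3,-8,27]]
twist [[0.007,0.122,0.005],[0.007,0.122,0.005],[0.007,0.122,0.005]]
n 3
```

View pics/s25.png

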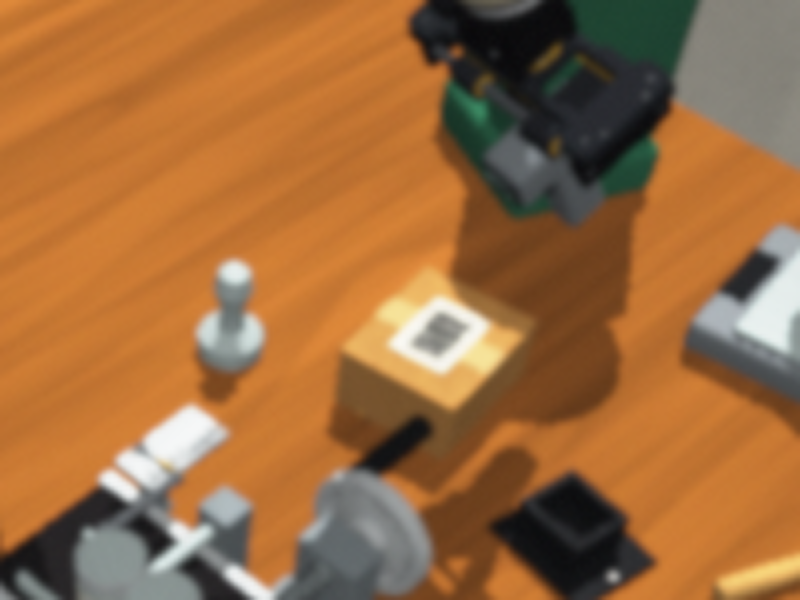

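View pics/w25.png

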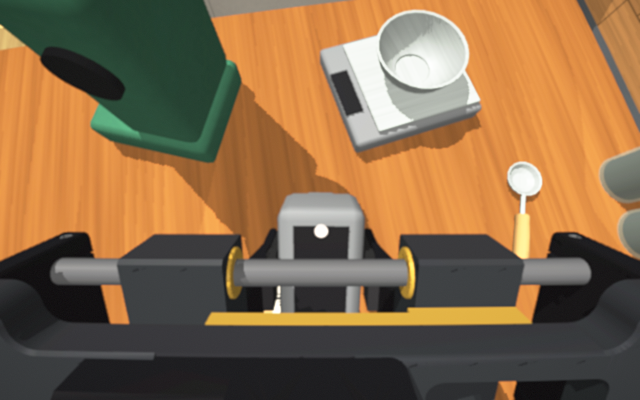

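Request:
carry_out(grip=[-1,-1,-1,-1,-1,-1,-1,-1], slide=[[2,-5,12],[3,-6,20],[1,-6,20],[-1,-5,16],[-2,-2,8],[0,0,2],[0,0,0],[0,0,0]], twist=[[0.005,0.08,0.005],[0.005,0.1,0.005],[0.005,0.09,0.005],[0.005,0.07,0],[0,0.03,0],[0,0,0],[0,0,0],[0,0,0]])

```text
time_s: 60.6
position: [0.4493, 0.4804, 0.1808]
tcp_rot: [[0.082, 0.986, 0.143], [0.635, -0.162, 0.756], [0.768, 0.028, -0.639]]
force: [-0.2, -0.4, -3.3]
opening: 0.475
```

```bash
python3 -c "
from h import *
gaze()
p,R=aim(80,50); print(p)
plan([(p,R)],-1,dec=1)"
```

```text
eye [0.4424 0.4329 0.1491] dist to label centre 0.11555422511890719 hit err mm [14.1902 -1.8386  0.    ] down deg 50.2080671076367 F [-0.2257 -0.4409 -3.3009] op 0.47495540647999485 t 60.6 j [ 18.1224  34.0497 110.529   84.1815  42.6285 -43.5318]
[0.4383 0.4726 0.1691]
1 rows from [0.4493 0.4804 0.1808] t 60.6 op 0.47495540647999485
slide [[-14.8,-9.9,0]]
twist [[0.009,-0.004,0.029]]
n 1
```

Request:
carry_out(grip=[-1,-1,-1,-1], slide=[[-8,-6,0],[-6,-5,0],[0,0,0],[0,0,0]], twist=[[0.005,0,0.015],[0.005,0,0.014],[0,0,0],[0,0,0]])

```text
time_s: 61.0
position: [0.4375, 0.4733, 0.1717]
tcp_rot: [[0.108, 0.985, 0.135], [0.629, -0.173, 0.758], [0.77, 0.003, -0.638]]
force: [-0.1, 0.4, -2.4]
opening: 0.477
```

```bash
python3 -c "
from h import *
gaze()
p,R=aim(80,50)
plan([(p,R)],-1,dec=1)
save('side','d26',(240,220,440,370),4); save('scene','s26',(300,60,460,180),5)"
```

```text
eye [0.4293 0.4261 0.14  ] dist to label centre 0.10224477119116285 hit err mm [-0.5233 -0.4467  0.    ] down deg 50.322891860820185 F [-0.0992  0.3906 -2.3589] op 0.4771235467315661 t 61.0 j [ 17.5592  34.675  112.5253  86.1719  43.1012 -45.6288]
1 rows from [0.4375 0.4733 0.1717] t 61.0 op 0.4771235467315661
slide [[-2.3,0.9,1.3]]
twist [[0.001,-0.006,0.003]]
n 1
```

View pics/d26.png

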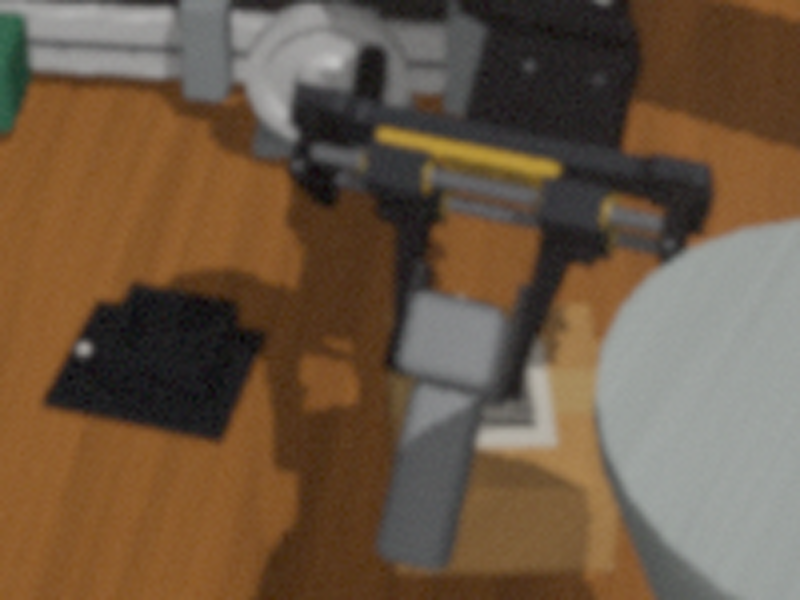

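View pics/s26.png

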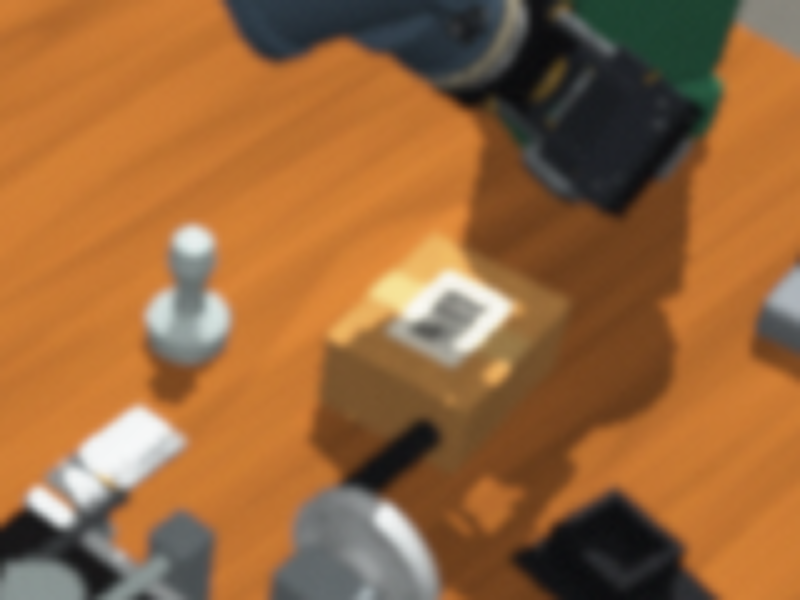

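Request:
carry_out(grip=[-1,-1,-1,-1,-1,-1,-1,-1,-1,-1,-1,-1], slide=[[0,0,0],[0,0,0],[0,0,0],[0,0,0],[0,0,0],[0,0,0],[0,0,0],[0,0,0],[0,0,0],[0,0,0],[0,0,0],[0,0,0]], twist=[[0,0,0],[0,0,0],[0,0,0],[0,0,0],[0,0,0],[0,0,0],[0,0,0],[0,0,0],[0,0,0],[0,0,0],[0,0,0],[0,0,0]])

```text
time_s: 62.3
position: [0.4382, 0.4736, 0.1721]
tcp_rot: [[0.107, 0.985, 0.136], [0.629, -0.172, 0.758], [0.77, 0.005, -0.638]]
force: [-0.1, 0.3, -2.5]
opening: 0.477
```

Request:
carry_out(grip=[-1,-1,-1,-1,-1,-1,-1,-1], slide=[[0,0,0],[0,0,0],[0,0,0],[0,0,0],[0,0,0],[0,0,0],[0,0,0],[0,0,0]], twist=[[0,0,0],[0,0,0],[0,0,0],[0,0,0],[0,0,0],[0,0,0],[0,0,0],[0,0,0]])

```text
time_s: 63.1
position: [0.4382, 0.4736, 0.1721]
tcp_rot: [[0.107, 0.985, 0.136], [0.629, -0.173, 0.758], [0.77, 0.005, -0.638]]
force: [-0.1, 1.1, -2.1]
opening: 0.479
```

```bash
python3 -c "
from h import *
gaze()
plan([((.45,.40,.25),Rdown(80)),((.55,.32,.26),Rdown(-6))],-1,rstep=.12)"
```

```text
eye [0.4301 0.4264 0.1404] dist to label centre 0.10281537957611024 hit err mm [ 0.2975 -0.4285  0.    ] down deg 50.35825799910079 F [-0.0724  1.147  -2.0981] op 0.4791791599468302 t 63.1 j [ 17.5659  34.6585 112.4487  86.1612  43.0982 -45.6171]
21 rows from [0.4382 0.4736 0.1721] t 63.1 op 0.4791791599468302
slide [[2,3,-13],[0,3,-13],[-1,3,-13],[-2,3,-13],[-4,3,-13],[-5,3,-12],[-6,3,-11],[-8,3,-11],[-5,9,-1],[-4,9,-1],[-3,9,-1],[-2,10,-1]]
twist [[0,-0.11,0],[0,-0.11,0],[0,-0.11,0],[0,-0.11,0],[0,-0.11,0],[0,-0.11,0],[0,-0.11,0],[0,-0.11,0],[0,0,0.115],[0,0,0.115],[0,0,0.115],[0,0,0.115]]
n 12
slide [[0,10,-1],[1,10,-1],[2,10,-1],[3,9,-1],[4,9,-1],[5,8,-1],[6,8,-1],[7,7,-1],[8,6,-1]]
twist [[0,0,0.115],[0,0,0.115],[0,0,0.115],[0,0,0.115],[0,0,0.115],[0,0,0.115],[0,0,0.115],[0,0,0.115],[0,0,0.115]]
n 9
```

Request:
carry_out(grip=[-1,-1,-1,-1,-1,-1,-1,-1,-1,-1,-1,-1], slide=[[2,2,-8],[0,3,-15],[-1,3,-15],[-2,3,-13],[-4,3,-13],[-5,3,-12],[-6,3,-11],[-8,3,-11],[-5,6,-1],[-4,9,-1],[-3,9,-1],[-2,10,-1]], twist=[[0,-0.07,0],[0,-0.11,0],[0,-0.11,0],[0,-0.11,0],[0,-0.11,0],[0,-0.11,0],[0,-0.11,0],[0,-0.09,0],[0,-0.05,0.06],[0,0,0.115],[0,0,0.115],[0,0,0.115]])

```text
time_s: 64.3
position: [0.4647, 0.376, 0.2422]
tcp_rot: [[0.554, 0.833, -0.02], [0.832, -0.552, 0.043], [0.025, -0.041, -0.999]]
force: [0.7, 0.6, -2.2]
opening: 0.481
```

```bash
python3 -c "
from h import *
print(bot.read_state()['tcp_rot'])
plan([((.55,.32,.24),Rdown(-6))],-1,rstep=.12)"
```

```text
[[ 0.5535  0.8326 -0.0203]
 [ 0.8325 -0.5524  0.0434]
 [ 0.0249 -0.0409 -0.9989]]
10 rows from [0.4647 0.376  0.2422] t 64.3 op 0.4811493539242823
slide [[0,10,0],[1,10,0],[2,10,0],[3,10,0],[4,9,0],[5,9,0],[6,8,0],[7,7,0],[8,7,0],[9,6,0]]
twist [[-0.005,0,0.109],[-0.005,0,0.109],[-0.005,0,0.109],[-0.005,0,0.109],[-0.005,0,0.109],[-0.005,0,0.109],[-0.005,0,0.109],[-0.005,0,0.109],[-0.005,0,0.109],[-0.005,0,0.109]]
n 10
```

Request:
carry_out(grip=[-1,-1,-1,-1,-1,-1,-1,-1,-1,-1,-1,-1], slide=[[0,10,0],[1,10,0],[2,10,0],[3,10,0],[4,9,0],[5,9,0],[6,8,0],[7,7,0],[8,7,0],[4,3,0],[0,0,0],[0,0,0]], twist=[[-0.005,0,0.109],[-0.005,0,0.109],[-0.005,0,0.109],[-0.005,0,0.109],[-0.005,0,0.109],[-0.005,0,0.109],[-0.005,0,0.109],[-0.005,0,0.109],[0,0,0.109],[0,0,0.06],[0,0,0.02],[0,0,0]])

```text
time_s: 65.5
position: [0.5343, 0.3155, 0.2346]
tcp_rot: [[0.991, -0.128, -0.034], [-0.128, -0.992, 0.008], [-0.035, -0.003, -0.999]]
force: [-0.6, 0.8, -2.3]
opening: 0.484
```

```bash
python3 -c "
from h import *
wsave('w27')
g=np.load('pics/grasp.npz')
where(-5.96)
plan([(g['p']+[0,0,.1],g['R'])],-1,dec=1)
c,st=wload('w24'); show(c['color'],'w24a',(210,70,320,185),6)"
```

```text
lane [  0.8991 348.3021 159.5857] rotvec to ideal(tool) [-0.0035  0.0347 -0.0241] F [ 0.2198 -0.4954 -2.6801] op 0.4818921502029369 t 65.55
2 rows from [0.5342 0.3155 0.2346] t 65.55 op 0.4818921502029369
slide [[36.6,-5.6,23.3],[36.2,-5.2,24]]
twist [[-0.001,0.018,-0.012],[-0.001,0.018,-0.012]]
n 2
```

View pics/w27.png

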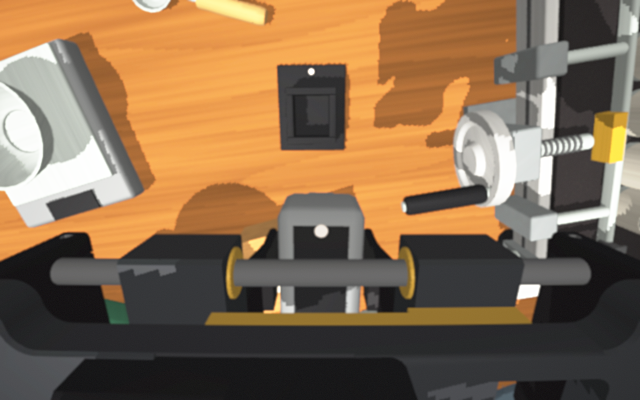

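View pics/w24a.png

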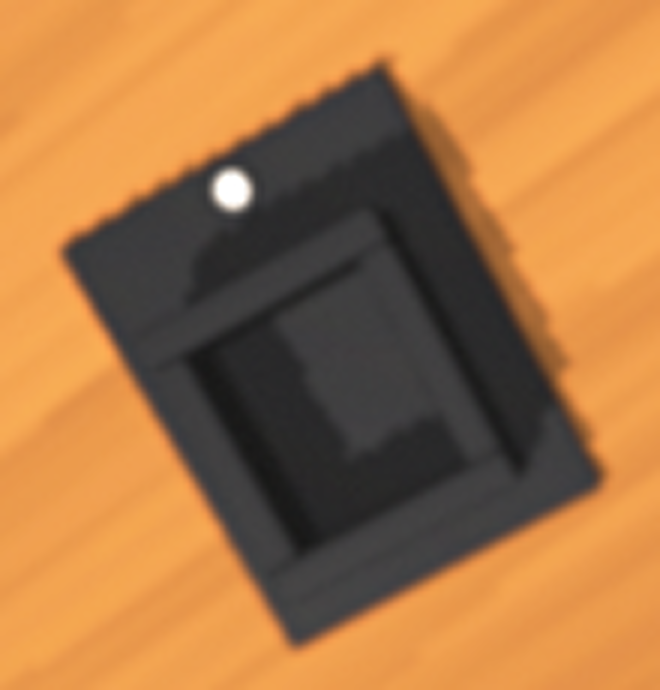

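Request:
carry_out(grip=[-1,-1,-1,-1,-1,-1,-1], slide=[[16,-2,8],[25,-4,16],[22,-3,14],[8,-1,8],[1,0,1],[0,0,0],[0,0,0]], twist=[[0,0.012,-0.008],[0,0.012,-0.008],[0,0.01,-0.006],[0,0,0],[0,0,0],[0,0,0],[0,0,0]])

```text
time_s: 66.25
position: [0.6083, 0.3189, 0.1826]
tcp_rot: [[0.995, -0.098, -0.0], [-0.098, -0.995, 0.004], [-0.001, -0.004, -1.0]]
force: [-0.8, 0.0, -2.2]
opening: 0.484
```

```bash
python3 -c "
from h import *
g=np.load('pics/grasp.npz')
wsave('w28')
plan([(g['p']+[0,0,.05],g['R'])],-1,dec=1)"
```

```text
2 rows from [0.6083 0.319  0.1828] t 66.3 op 0.47684234560224986
slide [[-0.8,0.9,23.7],[-0.8,0.8,23.7]]
twist [[-0.001,0.001,0.003],[-0.001,0.001,0.003]]
n 2
```

Request:
carry_out(grip=[-1,-1,-1,-1,-1,-1,-1], slide=[[-2,2,8],[0,0,15],[0,0,15],[0,0,10],[0,0,4],[0,0,0],[0,0,0]], twist=[[-0.002,0.001,0.006],[0,0,0],[0,0,0],[0,0,0],[0,0,0],[0,0,0],[0,0,0]])

```text
time_s: 67.0
position: [0.604, 0.3177, 0.1283]
tcp_rot: [[0.995, -0.103, 0.001], [-0.103, -0.995, 0.002], [0.001, -0.002, -1.0]]
force: [1.3, -0.2, -2.3]
opening: 0.484
```

```bash
python3 -c "
from h import *
g=np.load('pics/grasp.npz'); print(bot.read_state()['force'])
plan([(g['p']+[0,0,.0],g['R'])],-1,dec=1,step=100)"
```

```text
[ 1.3266 -0.2353 -2.3451]
1 rows from [0.604  0.3177 0.1283] t 67.0 op 0.4835727601165737
slide [[2.5,-0.1,42.8]]
twist [[0,0.001,0]]
n 1
```

Within 2.5 mm; descend into the cup with a small x correction.

Request:
carry_out(grip=[-1,-1,-1,-1,-1,-1], slide=[[2,0,6],[0,0,8],[0,0,8],[0,0,5],[0,0,0],[0,0,0]], twist=[[0,0.001,0],[0,0,0],[0,0,0],[0,0,0],[0,0,0],[0,0,0]])

```text
time_s: 67.6
position: [0.6073, 0.3178, 0.1]
tcp_rot: [[0.995, -0.104, 0.005], [-0.104, -0.995, 0.003], [0.005, -0.003, -1.0]]
force: [0.0, -0.4, -2.1]
opening: 0.486
```

```bash
python3 -c "
from h import *
g=np.load('pics/grasp.npz'); print(bot.read_state()['force'])
plan([(g['p']+[0,0,.0],g['R'])],-1,dec=1,step=100)"
```

```text
[ 0.0309 -0.3637 -2.0602]
1 rows from [0.6073 0.3178 0.1   ] t 67.6 op 0.48644089809211966
slide [[-0.8,0.3,14.6]]
twist [[-0.001,-0.002,0]]
n 1
```

Request:
carry_out(grip=[-1,-1,-1,-1,-1], slide=[[-1,0,5],[0,0,6],[0,0,3],[0,0,0],[0,0,0]], twist=[[0,-0.003,0],[0,0,0],[0,0,0],[0,0,0],[0,0,0]])

```text
time_s: 68.1
position: [0.6069, 0.3182, 0.0854]
tcp_rot: [[0.995, -0.103, 0.003], [-0.103, -0.995, 0.003], [0.003, -0.004, -1.0]]
force: [0.0, -0.1, -1.4]
opening: 0.478
```

```bash
python3 -c "
from h import *
g=np.load('pics/grasp.npz'); print(bot.read_state()['force'])
plan([(g['p']+[0,0,.0],g['R'])],-1,dec=1,step=100)"
```

```text
[ 0.0097 -0.0695 -1.4486]
1 rows from [0.6069 0.3182 0.0854] t 68.1 op 0.4779027363501669
slide [[-0.3,0.6,0]]
twist [[-0.002,-0.001,0]]
n 1
```

Request:
carry_out(grip=[-1,1,1,1,1,1,1,1,1,1,1,1], slide=[[0,0,1],[0,0,0],[0,0,0],[0,0,0],[0,0,0],[0,0,0],[0,0,0],[0,0,-15],[0,0,-30],[0,0,-40],[0,0,-40],[0,0,-40]], twist=[[0,0,0],[0,0,0],[0,0,0],[0,0,0],[0,0,0],[0,0,0],[0,0,0],[0,0,0],[0,0,0],[0,0,0],[0,0,0],[0,0,0]])

```text
time_s: 69.3
position: [0.6036, 0.3165, 0.253]
tcp_rot: [[0.995, -0.104, -0.007], [-0.104, -0.995, 0.0], [-0.007, 0.001, -1.0]]
force: [1.5, 0.2, 0.0]
opening: 0.999
```

Request:
carry_out(grip=[1,1,1,1,1,1,1,1,1,1], slide=[[-10,15,-20],[-20,30,-25],[-20,35,-20],[-20,35,-10],[-20,35,0],[-15,30,0],[-8,15,0],[-2,4,0],[0,0,0],[0,0,0]], twist=[[0,0,0],[0,0,0],[0,0,0],[0,0,0],[0,0,0],[0,0,0],[0,0,0],[0,0,0],[0,0,0],[0,0,0]])

```text
time_s: 70.3
position: [0.4685, 0.1266, 0.3498]
tcp_rot: [[0.994, -0.101, 0.031], [-0.102, -0.995, 0.007], [0.03, -0.01, -1.0]]
force: [0.0, 0.3, -0.2]
opening: 1.001
```

```bash
python3 -c "
from h import *
where()
wsave('w30'); save('side','d30'); save('scene','s30')"
```

```text
lane [-73.6255 162.7705 274.8356] rotvec to ideal(tool) [-0.0079 -0.0306 -0.1489] F [ 0.0028  0.2858 -0.1898] op 1.0012369800697383 t 70.3
```

View pics/w30.png

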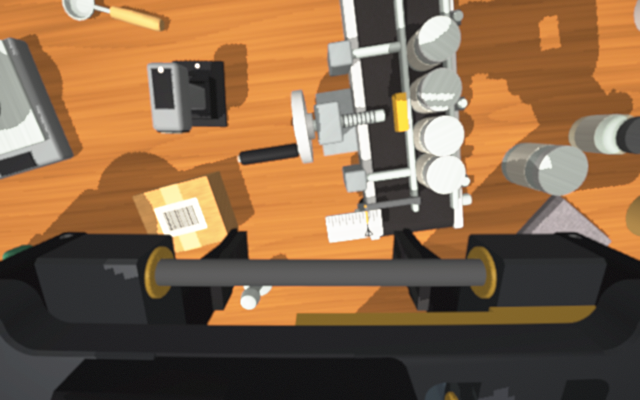

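View pics/d30.png

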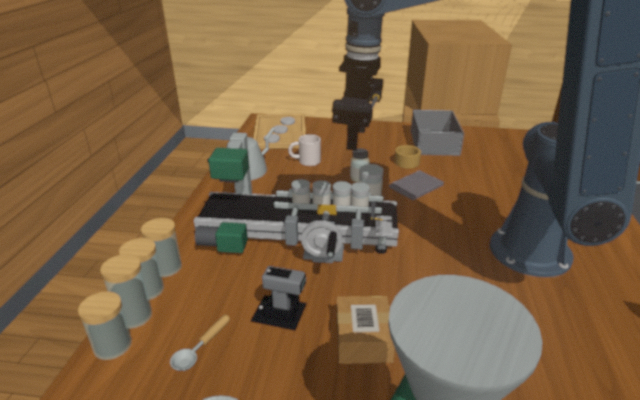

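View pics/s30.png

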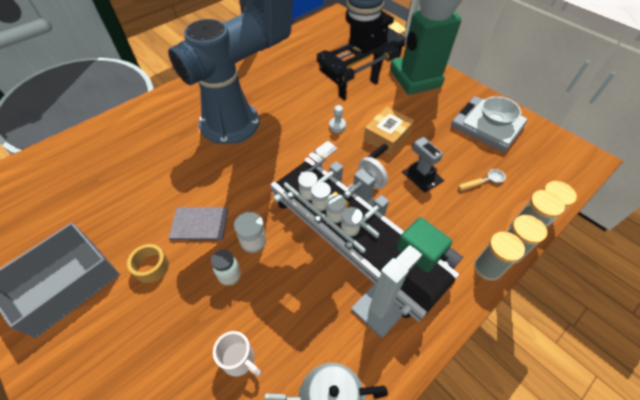

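```bash
python3 -c "
from h import *
c,st=wload('w30'); show(c['color'],'w30a',(320,0,480,245),2.4)
show(c['color'],'w30b',(320,195,400,250),9)
d=load('d30'); show(d['color'],'d30a',(180,140,420,330),3.3)"
```

```text
(no output)
```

View pics/w30a.png

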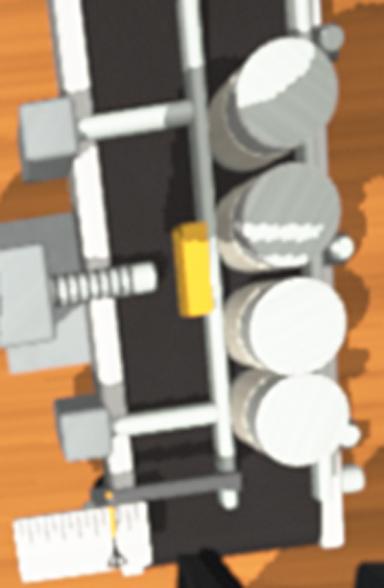

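View pics/w30b.png

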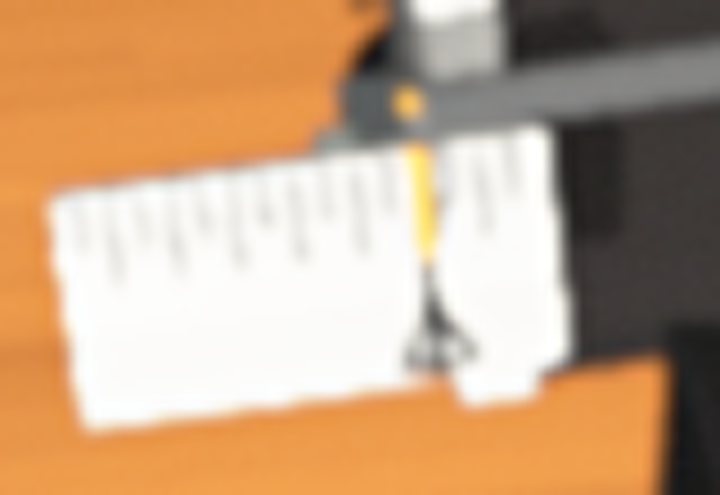

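View pics/d30a.png

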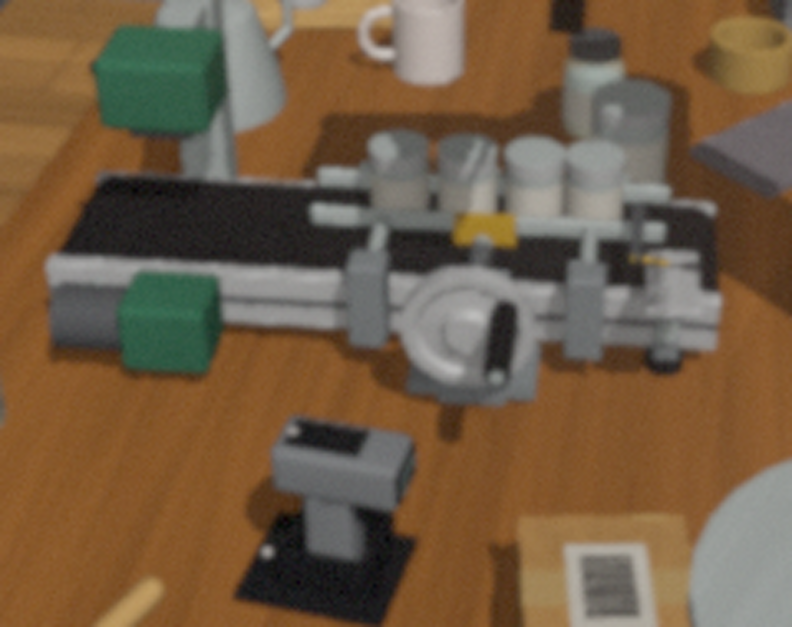

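Every check agrees: four tins are upright between the rails, the pointer is on the mark, the scanner is upright in its cup, and the big tin and jar are where they were. I'm handing in.

```bash
python3 -c "
from h import *
print(bot.read_state()['time_s']); print(bot.hand_in())"
```

```text
70.45
the job is handed in; nothing more can be done
None
```

The job is done and handed in at 70 s of the 210 s allowed. No verdict was reported.

- **Tins:** There were four small tins. All four stand upright on the belt between the rails, lined up along the fixed one.
- **Rail:** I cranked the handwheel about 4.2 turns. A close look from nearly above found the pointer about 0.5 mm short of the mark, so I nudged the handle a little further. The next look showed it on the mark.
- **Scan:** The carton had not moved. From the measured arm and label positions, the scanner window was about 10.2 cm from the label and tipped 50° down. It aimed within 1 mm of the label's centre and was held still for 2 s. I had no direct check of where it was looking beyond that calculation.
- **Scanner return:** It is back upright in its cup, within about 1 mm of where it was picked up.
- **Big tin and jar:** I saw no shift in the last pictures and did not touch them on purpose.

Two things went less smoothly:

- **First tin:** An overshoot on the first approach made a finger press on that tin's top with about 62 N. The tin stayed upright and had moved about 1 mm at most. It also rested briefly on the fixed rail before I set it on the belt.
- **Cranking:** The handle slipped a few millimetres in the grip once, at about 42 N.

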